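# Load the bottle tray, slide it into the fraction collector, hang the guard and start

### The job

Get the fraction collector ready for its run: slide the empty grey tray by its blue fin out of the bed, down over the sill, fully onto the loading shelf; stand every small blue-capped collection bottle upright in a pocket of its own; then slide the loaded tray back over the raised sill, without lifting or tipping it, fully home against the stop at the back of the bed. Then hang the orange splash guard across the entry on the two screws by its keyholes, pull it down until it is locked, and last press the green start key, leaving the large bottle, the vial box and the stapler where they are.

Things in the scene. Friction and masses are not known exactly. Their poses are not given: they have to be found in the camera images.
- collector: Fraction collector, fixed. Origin on the bench (z = 0) under mid sill; +y out along the loading shelf, -y into the bed, x across (-x nearer the robot). Aluminium shelf: y 6 to 250 mm, x +-85, top at z 30. Grey bed: y 0 to -234, top at z 36, so at y = 0 a square step up of 6 mm. Guide rails 138 mm apart, 16 mm high, flared at the entry, stand on the bed. Stop: the housing's face at y = -234.
- home (a point): Where the tray's origin lies when the tray is fully home: on the bed (z 36 mm), at collector x 0, y -125 mm. Axes as the collector's; the tray's are then parallel to them.
- dispenser (a point): Tip of the nozzle hanging from the dispensing arm, 166 mm above the bench; keep clear. The arm runs at 205 to 240 mm height along collector x +70 mm (20 to 34 mm wide), from y -147 to a column at y -282 on the white drive housing (196 x 80 mm, y -234 to -314, 90 mm high).
- screw_near (a point): Screw on the white post at -x, pointing along collector +y. The point: on its axis, 118 mm above the bench, in mid shank, 5.5 mm before the post's face. Shank 6 mm thick, 11 mm clear between post and head; head 16 mm across, 5 mm thick. The posts flank the entry 144 mm apart: 26 mm wide (collector x 72 to 98 and -72 to -98), y -14 to +6, up to z 136.
- screw_far (a point): The same screw on the post at collector +x, 164 mm from the other.
- tray: Grey bottle tray, loose, 0.4 kg, at first empty on the bed, home or up to 40 mm short of it. Origin: centre of the underside; -y is the nose that goes in first, +y the tail. 132 (x) by 178 mm (y) without the nose lip; floor 4 mm, sides 30 mm high, tail wall 62 mm. Six pockets about 60 x 54 mm, one bottle each, centres x -32, +32, y -58, 0, +58 mm, with black dividers 26 mm high.
- tray_nose (a point): Middle of the front edge of the tray's upturned nose lip (tray y -109 mm, 9 mm above the underside). From here the underside slopes down and back at 24 degrees to the flat bottom at y -89, so that the tray rides up the sill when pushed straight in. With its origin at collector y +115 mm it lies wholly on the shelf; plastic on metal, friction about 0.3.
- tray_fin (a point): Grip point of the tray's blue fin, which stands upright outside the tail wall: 12 mm thick (tray x), 26 mm long (tray y 89 to 115), 22 to 78 mm above the tray's underside. The point: mid fin, tray y +102, 60 mm above the underside. Pinch it across its thickness from above; bottles in the tray reach 104 mm above the underside.
- guard: Splash guard, loose, 0.22 kg: orange sheet 204 (x) by 4 (y) by 90 mm (z), upright on its drip lip (lip to y +48 mm). Origin: mid lower edge of the sheet; +y is its front and faces collector +y when hung, axes parallel to the collector's. Keyholes at x -82 and +82: hole 24 mm wide, z 39 to 63; above it a slot 12 mm wide up to z 76. Hung and locked, its lower edge is 45 mm above the bench.
- hole_near (a point): Centre of the guard's entry hole at x -82 (z 51 mm, mid sheet). Bring it and the hole at x +82 level over the screw heads until the sheet is behind the heads, close to the posts, then lower the guard 22 mm so that the shanks go up into the slots.
- lug (a point): Grip point of the guard's black lug on mid upper edge: 36 mm wide (guard x), 14 mm thick (guard y 3 to 17), guard z 90 to 130 mm. The point: guard x 0, y +10, z 112 mm. Pinch it across its 36 mm from above.
- slot_near (a point): Point of the guard's keyhole at x -82 where the screw's axis sits when locked (guard z 73 mm, mid sheet); then it meets screw_near.
- slot_far (a point): The same point of the keyhole at x +82 mm; when locked it meets screw_far.
- start_key (a joint): Travel of the green start key: 0 up, 0.006 m fully down; it springs back; about 5 N when fully down.
- start_key_top (a point): Middle of the top of the green start key (30 mm across, in a black housing) on top of the drive housing; pressed straight down.
- bottle0: Small collection bottle, loose, about 0.1 kg, 46 mm in diameter, 100 mm high, blue cap 36 mm in diameter from 68 to 100 mm height, glass straight up to 54 mm. Origin: centre of the underside, z up. Three to five such bottles are present.
- bottle1: Small collection bottle, loose, about 0.1 kg, 46 mm in diameter, 100 mm high, blue cap 36 mm in diameter from 68 to 100 mm height, glass straight up to 54 mm. Origin: centre of the underside, z up. Three to five such bottles are present.
- bottle2: Small collection bottle, loose, about 0.1 kg, 46 mm in diameter, 100 mm high, blue cap 36 mm in diameter from 68 to 100 mm height, glass straight up to 54 mm. Origin: centre of the underside, z up. Three to five such bottles are present.
- bottle3: Small collection bottle, loose, about 0.1 kg, 46 mm in diameter, 100 mm high, blue cap 36 mm in diameter from 68 to 100 mm height, glass straight up to 54 mm. Origin: centre of the underside, z up. Three to five such bottles are present.
- bottle4: Small collection bottle, loose, about 0.1 kg, 46 mm in diameter, 100 mm high, blue cap 36 mm in diameter from 68 to 100 mm height, glass straight up to 54 mm. Origin: centre of the underside, z up. Three to five such bottles are present.
- eluent: Bystander: large blue-capped bottle, 70 mm in diameter, 145 mm high; origin at the centre of its underside. Leave alone.
- vialbox: Bystander: white vial box with blue lid, 104 x 74 x 58 mm; origin at the centre of its underside. Leave alone.
- stapler: Bystander: black stapler, 120 x 34 x 48 mm; origin at the centre of its underside. Leave alone.

How it is judged:
By the outcome, as a careful person would: the job done as asked, in the order asked, and still so for the second after the job is handed in, with the robot touching nothing.
Of bottle0, bottle1, bottle2, bottle3, bottle4 only 3 to 5 are there at a start; the rules pass over those that are not, and their reading is None.
At some moment in a run one of bottle0, bottle1, bottle2, bottle3, bottle4 may be knocked a few centimetres aside while the robot is not near it.
It also fails if it takes over 208 s, if anything falls off the work surface, if the arm or the gripper's body presses on something with over 40 N, if the wrist force passes 120 N, or if a joint passes its speed limit or range.

### The arm

A 6-joint arm with a two-finger parallel gripper is mounted at the origin on the work surface. World frame = base frame: x ahead of the robot, y to its left, z up, the work surface at z = 0. Lengths are in mm, angles in rad, forces in N, time in s.
With the tool pointing down it reaches from about 275 to 1000 mm from the base axis. Payload 8.4 kg.
Tool frame: the origin (TCP) lies at the centre of the arm's flange, where the gripper is bolted on; the fingertips stand r.tip_extent ahead of it and the grasp point (between the pads) lies 155 mm ahead of it (r.tip_extent is the distance from the TCP to the fingertips, in mm); z points along the fingers, y is the direction in which the jaws open and shut (so a half turn about z gives the same grasp; the last joint's range is limited). The gripper opens to 85 mm and grips with 20 to 120 N. Pads are 22 mm wide; open, the fingers measure 114 mm over their backs; the gripper's body (76 mm by 85 mm) begins 54 mm behind the grasp point. The pads swing forward as they close: fully open they stand 13 mm farther back than shut.
Start: joints at [-1.172, 0.353, 1.633, -0, 1.155, -0.002], TCP at [243.846, -575.472, 404.681] pointing down, gripper open.
Joint ranges: [-2.63, 2.63], [-0.92, 2.1], [0.06, 2.66], [-1.3, 4.44], [0, 2.69], [-3.02, 3.02]. Speed limits (rad/s): [2.22, 2.22, 2.79, 3.14, 3.14, 3.14].

### API

Orientations are given as [roll, pitch, yaw] about the fixed x, y, z axes, in that order (R = Rz(yaw) Ry(pitch) Rx(roll)).
In Python, from rig import sense, grab_frame, job, r gives the robot as it stands. The module is installed in compiled form; this text tells all that it offers.
- The arm moves only by the shell command python3 -m creep 'ROWS' [FORCE]. ROWS is JSON, a list of rows, each a list of 7 numbers: the turn, a rotation vector about the tool's x, y, z in rad, then the shift along the tool's x, y, z in mm, then the closure, from 0 (fully open) to 1 (shut). In form: [[wx, wy, wz, dx, dy, dz, fingers], ...]. A call has 1 to 10 rows; each row shifts and turns the pose as measured when the row begins, along the tool's axes as they then stand; what a row does not reach is not made up. A row lasts 1/12 s, in which the tool goes at most 41.7 mm and 7.16 degrees, less where a joint would pass 70% of its speed; a pose out of reach is approached as far as the arm can. A call with a gripper value outside its range is refused whole. The fingers move at their own pace and stop on an object; FORCE is the grip in N (left out, the last holds). Time passes only in rows, so rows that do not move let the fingers close. It gives the time, the measured TCP pose, the force and the opening at its end, in the units of the state.
- sense(): the state, without advancing time (a new reading comes with each control period).
- grab_frame(name): name is "scene" or "side" or "wrist"; returns a dict with "color" (400x640x3 uint8, red, green, blue), "mtx" (3x3 intrinsics, pixels), "distortion" ([k1, k2, p1, p2, k3] as OpenCV has them; the pictures are not rectified), "T" (4x4, takes a point from camera to world coordinates). Camera axes: x right, y down, z forward; pixel columns grow to the right and rows downward; lengths in mm; the calibration is good to about 2 mm. A picture is of the moment at which its call begins. There is no depth.
- job.sign_off(): hands the job in, once; it reports no verdict.
The state is a dict: "clock": time; "qpos": joint angles; "qvel": joint speeds; "joint_efforts": joint torques, N m; "eef_pos": TCP position; "tcp_rot": TCP orientation; "contact_force": force on the tool from outside, world axes, zero at the start; "wrist_torque": the same for the moment, N m; "opening": opening from 0.0 (shut) to 1.0 (fully open).
Only numpy, scipy, OpenCV 4.12 (cv2) and the standard library are available. Lean on these libraries where they do the work, as an engineer would, in place of code of your own. Each camera call takes 0.05 s, during which the arm holds its last target.

## Working session

There is one attempt and no reset: what is moved stays moved. The work goes in short steps, Python scripts to look and compute and a shell command to move; the robot and the scene stay as the last step left them, time stands still between calls to the robot, and variables do not carry over. Pictures are saved under pics/ and viewed, and the job is handed in when it is done.

```bash
mkdir -p pics; ls; python3 - <<'E'
from rig import sense, grab_frame, job, r
import cv2
print(sense()); print(r.tip_extent)
for n in ["scene","side","wrist"]:
    f=grab_frame(n); cv2.imwrite(f"pics/{n}0.png",f["color"][:,:,::-1]); print(n,f["mtx"].tolist(),f["distortion"],f["T"].round(3).tolist())
E
```

```text
pics
{'clock': 0.0, 'qpos': array([-1.17239494e+00,  3.53647440e-01,  1.63416400e+00, -2.86628882e-05,
        1.15522663e+00, -2.41477923e-03]), 'qvel': array([-0.00057629,  0.00086272, -0.0001964 , -0.00052663, -0.00035592,
       -0.00028859]), 'joint_efforts': array([ 8.66941377e-05, -6.05244470e+01, -3.42063189e+01, -1.94270422e-05,
        9.53689101e-03, -4.44784212e-05]), 'eef_pos': array([ 243.74568875, -575.23693408,  403.94918018]), 'tcp_rot': array([-3.14014717e+00,  2.27160921e-05,  4.00827774e-01]), 'contact_force': array([-0.5126333 ,  0.28067674, -0.19560919]), 'wrist_torque': array([-0.01090232,  0.01313276,  0.00862064]), 'opening': 0.9999385368376807}
173.4
scene [[409.2147503042199, 0.0, 311.3430827979276], [0.0, 409.2147503042199, 198.91315746035164], [0.0, 0.0, 1.0]] [0.02833131 0.         0.         0.         0.        ] [[-0.875, 0.338, -0.347, 924.306], [0.484, 0.617, -0.62, 668.269], [0.004, -0.711, -0.704, 857.439], [0.0, 0.0, 0.0, 1.0]]
side [[402.5509403711906, 0.0, 320.99658222145723], [0.0, 402.5509403711906, 204.2564248361708], [0.0, 0.0, 1.0]] [-0.0801435  0.         0.         0.         0.       ] [[-0.946, -0.209, 0.246, 296.087], [-0.323, 0.565, -0.759, 810.733], [0.02, -0.798, -0.603, 774.039], [0.0, 0.0, 0.0, 1.0]]
wrist [[315.0182747126885, 0.0, 324.05225377788133], [0.0, 315.0182747126885, 205.47982635275807], [0.0, 0.0, 1.0]] [0.01132091 0.         0.         0.         0.        ] [[0.39, -0.875, -0.288, 317.255], [-0.921, -0.37, -0.121, -543.145], [-0.001, 0.312, -0.95, 372.747], [0.0, 0.0, 0.0, 1.0]]
```

View pics/scene0.png

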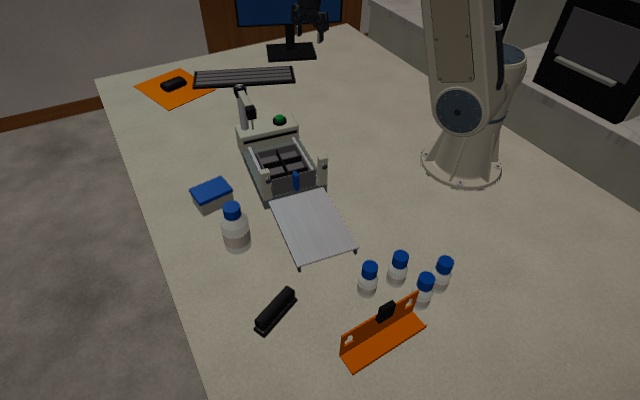

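View pics/side0.png

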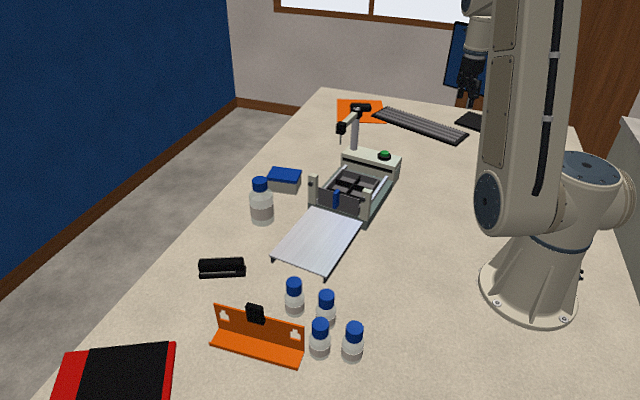

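View pics/wrist0.png

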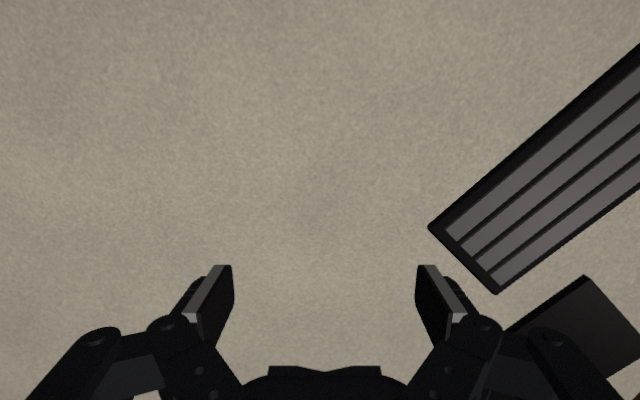

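```bash
cat > h.py <<'E'
import numpy as np, cv2
from rig import sense, grab_frame, r
from scipy.spatial.transform import Rotation as Ro
def ray(f,u,v):
    p=cv2.undistortPoints(np.array([[[u,v]]],float),f["mtx"],np.array(f["distortion"]))[0,0]
    d=f["T"][:3,:3]@np.array([p[0],p[1],1.]); return f["T"][:3,3],d/np.linalg.norm(d)
def onz(f,u,v,z):
    o,d=ray(f,u,v); return o+d*(z-o[2])/d[2]
def tri(*obs):
    A=np.zeros((3,3));b=np.zeros(3);L=[]
    for f,u,v in obs:
        o,d=ray(f,u,v);P=np.eye(3)-np.outer(d,d);A+=P;b+=P@o;L.append((P,o))
    x=np.linalg.solve(A,b); return x,[float(np.linalg.norm(P@(x-o))) for P,o in L]
def proj(f,p):
    T=np.linalg.inv(f["T"]);q=T[:3,:3]@np.array(p,float)+T[:3,3]
    return cv2.projectPoints(q.reshape(1,1,3),np.zeros(3),np.zeros(3),f["mtx"],np.array(f["distortion"]))[0].ravel()
def crop(f,name,x0,y0,x1,y1,s):
    im=cv2.resize(f["color"][y0:y1,x0:x1,::-1],None,fx=s,fy=s,interpolation=cv2.INTER_CUBIC)
    cv2.imwrite(name,im)
def blobs(f,lo,hi,amin=8):
    hsv=cv2.cvtColor(f["color"],cv2.COLOR_RGB2HSV);m=cv2.inRange(hsv,np.array(lo),np.array(hi))
    n,l,st,c=cv2.connectedComponentsWithStats(m)
    return m,l,[(i,st[i].tolist(),c[i].round(1).tolist()) for i in range(1,n) if st[i][4]>=amin]
def st():
    s=sense(); print("t%.2f"%s["clock"],s["eef_pos"].round(1),s["tcp_rot"].round(4),"F",s["contact_force"].round(1),"op %.3f"%s["opening"]); return s
E
python3 - <<'E'
from h import *
fs=grab_frame("scene");fd=grab_frame("side")
crop(fs,"pics/s1.png",220,75,370,275,4) if 0 else crop(fs,"pics/s1.png",225,80,365,270,3)
crop(fd,"pics/d1.png",260,90,410,280,3)
crop(fs,"pics/s2.png",330,230,470,380,4)
crop(fd,"pics/d2.png",190,260,380,380,4)
for n,f in (("s",fs),("d",fd)):
    for k,lo,hi in (("blue",(105,150,60),(120,255,255)),("orange",(5,180,80),(18,255,255)),("green",(50,120,50),(75,255,255))):
        print(n,k,blobs(f,lo,hi)[2])
E
```

```text
s blue [(1, [293, 171, 6, 20, 99], [295.3, 180.0]), (2, [189, 176, 43, 30, 632], [209.6, 189.7]), (3, [222, 201, 18, 20, 242], [230.1, 209.4]), (4, [392, 250, 17, 19, 231], [399.6, 258.7]), (5, [436, 255, 18, 20, 238], [444.2, 264.4]), (6, [362, 260, 16, 20, 230], [368.9, 269.2]), (7, [417, 272, 18, 20, 257], [425.4, 280.9])]
s orange [(1, [134, 68, 81, 43, 1374], [171.7, 89.8]), (2, [339, 290, 88, 85, 2913], [380.0, 335.6])]
s green [(1, [275, 115, 9, 6, 42], [278.8, 117.5])]
d blue [(1, [0, 0, 235, 280, 41554], [96.6, 101.3]), (2, [445, 25, 21, 62, 651], [455.3, 55.7]), (3, [478, 55, 10, 40, 116], [482.6, 78.1]), (5, [252, 166, 49, 26, 628], [275.9, 177.3]), (6, [333, 189, 7, 20, 100], [335.4, 198.4]), (7, [286, 277, 15, 20, 244], [293.3, 286.0]), (8, [319, 289, 15, 21, 269], [325.9, 298.8]), (9, [312, 317, 17, 23, 317], [319.7, 327.6]), (10, [346, 321, 17, 23, 321], [353.9, 331.6])]
d orange [(3, [277, 3, 4, 4, 8], [278.8, 4.4]), (7, [291, 9, 7, 4, 11], [294.0, 10.8]), (18, [369, 11, 4, 5, 10], [370.4, 13.2]), (127, [337, 99, 50, 25, 625], [359.0, 110.1]), (142, [264, 102, 9, 3, 11], [268.0, 102.9]), (167, [271, 108, 4, 4, 8], [272.6, 110.0]), (171, [282, 111, 9, 4, 13], [285.9, 112.6]), (186, [209, 303, 95, 68, 3578], [258.8, 338.1])]
d green [(1, [380, 151, 9, 6, 45], [384.1, 153.5])]
```

View pics/s1.png

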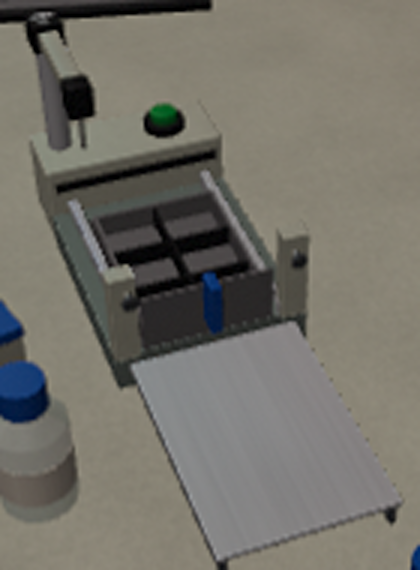

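View pics/d1.png

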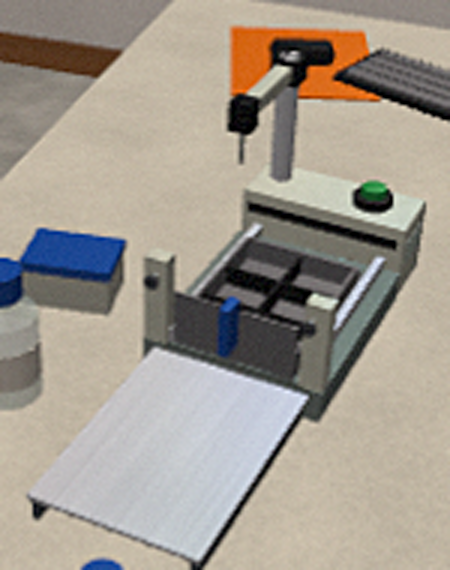

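View pics/s2.png

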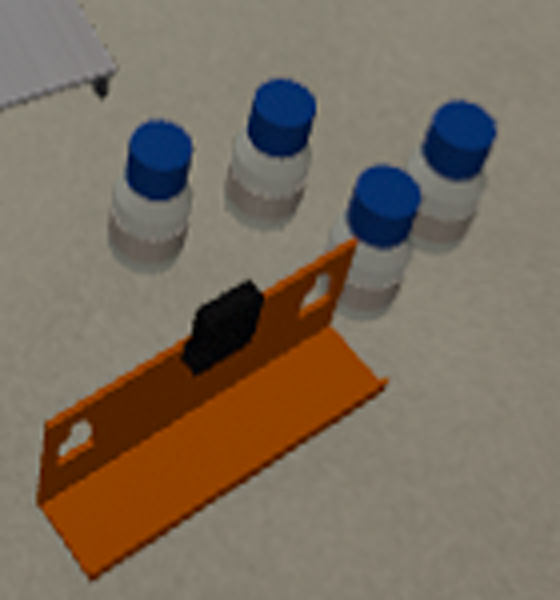

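View pics/d2.png

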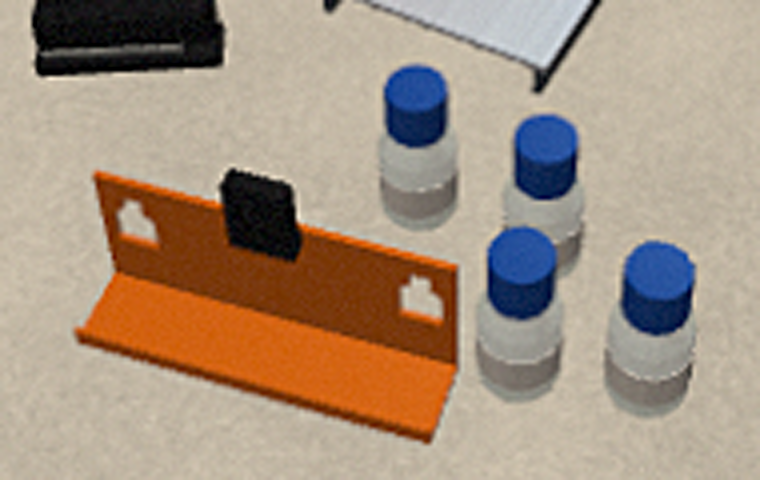

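```bash
python3 - <<'E'
from h import *
fs=grab_frame("scene");fd=grab_frame("side")
c=lambda p,o,s:(o[0]+(p[0]+.5)/s-.5,o[1]+(p[1]+.5)/s-.5)
S=[c(p,(225,80),3) for p in [(130,370),(293,322),(402,500),(222,562)]]
D=[c(p,(260,90),3) for p in [(150,348),(310,397),(200,560),(32,495)]]
for a,b in zip(S,D):
    print("shelf",onz(fs,*a,30).round(1),onz(fd,*b,30).round(1),tri((fs,*a),(fd,*b))[0].round(1))
# screws heads
a=c((298,259),(225,80),3);b=c((308,328),(260,90),3);print("near",tri((fs,*a),(fd,*b)),)
a=c((129,302),(225,80),3);b=c((151,282),(260,90),3);print("far",tri((fs,*a),(fd,*b)))
print("green",tri((fs,278.8,117.5),(fd,384.1,153.5)))
print("fin",tri((fs,295.3,180),(fd,335.4,198.4)))
bs=[(399.6,258.7),(444.2,264.4),(368.9,269.2),(425.4,280.9)]
bd=[(293.3,286),(325.9,298.8),(319.7,327.6),(353.9,331.6)]
for p in bs:
    print("bs",onz(fs,*p,85).round(1),[ (round(tri((fs,*p),(fd,*q))[0][2],1),[round(x,1) for x in tri((fs,*p),(fd,*q))[1]]) for q in bd])
for q in bd: print("bd",onz(fd,*q,85).round(1))
# guard
o=(330,230);k=(190,260)
for n,p,q in (("hole far?",(76,440),(138,222)),("hole",(316,292),(421,300)),("lug top",(228,310),(258,185)),("topL",(46,424),(97,174)),("topR",(355,240),(457,267)),("lipR",(386,383),(432,440)),("lipL",(92,578),(78,338))):
    print(n,tri((fs,*c(p,o,4)),(fd,*c(q,k,4))))
E
```

```text
shelf [ 632.5 -105.9   30. ] [ 630.2 -108.    30. ] [ 631.2 -109.5   27.6]
shelf [463.6 -89.4  30. ] [457.7 -88.2  30. ] [459.3 -96.6  22.6]
shelf [493.6 149.   30. ] [491.7 150.   30. ] [492.3 147.5  27.4]
shelf [659. 132.  30.] [654.  127.5  30. ] [656.3 126.1  25.1]
near (array([465.01194142, -81.62263404, 116.50225842]), [0.6849103591366312, 0.6849103591366632])
far (array([ 627.63006032, -104.24942383,  114.90209842]), [0.8157467399152581, 0.8157467399152105])
green (array([ 462.84438484, -378.43646174,  102.55399725]), [0.8778648383865325, 0.8778648383864799])
fin (array([547.24857654, -98.96732035,  85.65309296]), [0.6965571191140789, 0.6965571191141505])
bs [458.8 260.1  85. ] [(np.float64(163.9), [6.0, 6.0]), (np.float64(83.0), [0.5, 0.5]), (np.float64(49.3), [30.9, 30.9]), (np.float64(-43.7), [17.4, 17.4])]
bs [378.7 322.3  85. ] [(np.float64(239.8), [6.3, 6.3]), (np.float64(179.6), [12.2, 12.2]), (np.float64(147.9), [13.3, 13.3]), (np.float64(83.5), [0.2, 0.2])]
bs [538.7 250.2  85. ] [(np.float64(83.5), [0.5, 0.5]), (np.float64(-19.6), [6.6, 6.6]), (np.float64(-63.8), [28
[... 301 characters left out ...]
ole far? (array([659.83662246, 356.7821878 ,  52.37600383]), [1.155212547248049, 1.1552125472480939])
hole (array([496.22874196, 348.82175343,  52.10599528]), [0.16624707753079482, 0.1662470775308314])
lug top (array([578.57560065, 362.03739454, 123.88571157]), [2.2686809875805127, 2.2686809875802507])
topL (array([679.5923837 , 356.14161129,  85.1813836 ]), [0.1720992015960256, 0.17209920159607572])
topR (array([476.3676979 , 347.71831391,  88.22550344]), [0.3898380956311222, 0.3898380956310398])
lipR (array([472.69067693, 394.76721442,   3.26698338]), [0.4321889744655667, 0.4321889744654964])
lipL (array([677.08440382, 405.26627501,   2.63970448]), [0.4706507854103714, 0.4706507854103884])
```

```bash
cat >> h.py <<'E'
def plan(p,yaw,n=None,grip=None,level=True):
    s=sense(); R0=Ro.from_euler('xyz',s["tcp_rot"]); R1=Ro.from_euler('xyz',[np.pi,0,yaw])
    d=np.array(p,float)-s["eef_pos"]; w=(R0.inv()*R1).as_rotvec()
    k=max(np.linalg.norm(d)/38,np.linalg.norm(w)/0.115)
    n=n or int(np.ceil(k)); 
    g=1-s["opening"] if grip is None else grip
    out=[]
    for i in range(n):
        R=R0*Ro.from_rotvec(w*i/n); v=R.inv().apply(d/n)
        out.append([round(float(x),4) for x in w/n]+[round(float(x),1) for x in v]+[round(float(g),2)])
    print("n",n,"d",d.round(1),"w",w.round(3)); 
    for o in out: print(o)
E
python3 - <<'E'
from h import *
plan([545,60,420],1.449)
E
```

```text
n 19 d [301.2 635.4  15.5] w [-0.    -0.    -1.048]
[-0.0, -0.0, -0.0552, 27.6, -24.6, -0.8, 0.0]
[-0.0, -0.0, -0.0552, 29.0, -23.0, -0.8, 0.0]
[-0.0, -0.0, -0.0552, 30.2, -21.4, -0.8, 0.0]
[-0.0, -0.0, -0.0552, 31.3, -19.7, -0.8, 0.0]
[-0.0, -0.0, -0.0552, 32.4, -18.0, -0.8, 0.0]
[-0.0, -0.0, -0.0552, 33.3, -16.1, -0.8, 0.0]
[-0.0, -0.0, -0.0552, 34.1, -14.3, -0.8, 0.0]
[-0.0, -0.0, -0.0552, 34.9, -12.4, -0.8, 0.0]
[-0.0, -0.0, -0.0552, 35.5, -10.4, -0.8, 0.0]
[-0.0, -0.0, -0.0552, 36.0, -8.5, -0.8, 0.0]
[-0.0, -0.0, -0.0552, 36.4, -6.5, -0.8, 0.0]
[-0.0, -0.0, -0.0552, 36.7, -4.5, -0.8, 0.0]
[-0.0, -0.0, -0.0552, 36.9, -2.4, -0.8, 0.0]
[-0.0, -0.0, -0.0552, 37.0, -0.4, -0.8, 0.0]
[-0.0, -0.0, -0.0552, 37.0, 1.7, -0.8, 0.0]
[-0.0, -0.0, -0.0552, 36.8, 3.7, -0.8, 0.0]
[-0.0, -0.0, -0.0552, 36.6, 5.7, -0.8, 0.0]
[-0.0, -0.0, -0.0552, 36.2, 7.7, -0.8, 0.0]
[-0.0, -0.0, -0.0552, 35.7, 9.7, -0.8, 0.0]
```

```bash
python3 -m creep '[[0,0,-0.055,28,-25,-1,0],[0,0,-0.055,29,-23,-1,0],[0,0,-0.055,30,-21,-1,0],[0,0,-0.055,31,-20,-1,0],[0,0,-0.055,32,-18,-1,0],[0,0,-0.055,33,-16,-1,0],[0,0,-0.055,34,-14,-1,0],[0,0,-0.055,35,-12,-1,0],[0,0,-0.055,36,-10,-1,0],[0,0,-0.055,36,-8,-1,0]]'
python3 -c "
from h import *
plan([545,60,420],1.449)"
```

```text
clock: 1.18
eef_pos: [403.0, -233.1, 413.8]
tcp_rot: [3.138, 0.002, 0.965]
contact_force: [1.5, -0.9, 0.7]
opening: 0.993
n 9 d [142.  293.1   6.2] w [ 0.003  0.003 -0.484]
[0.0003, 0.0004, -0.0538, 35.8, -5.6, -0.8, 0.01]
[0.0003, 0.0004, -0.0538, 36.0, -3.7, -0.8, 0.01]
[0.0003, 0.0004, -0.0538, 36.1, -1.7, -0.8, 0.01]
[0.0003, 0.0004, -0.0538, 36.2, 0.2, -0.8, 0.01]
[0.0003, 0.0004, -0.0538, 36.1, 2.2, -0.7, 0.01]
[0.0003, 0.0004, -0.0538, 36.0, 4.1, -0.7, 0.01]
[0.0003, 0.0004, -0.0538, 35.7, 6.0, -0.7, 0.01]
[0.0003, 0.0004, -0.0538, 35.3, 8.0, -0.7, 0.01]
[0.0003, 0.0004, -0.0538, 34.8, 9.8, -0.7, 0.01]
```

```bash
python3 -m creep '[[0,0,-0.054,36,-5.5,-1,0],[0,0,-0.054,36,-3.5,-1,0],[0,0,-0.054,36,-1.5,-1,0],[0,0,-0.054,36,0,-1,0],[0,0,-0.054,36,2,-1,0],[0,0,-0.054,36,4,-1,0],[0,0,-0.054,36,6,-1,0],[0,0,-0.054,35,8,-1,0],[0,0,-0.054,34,10,0,0]]'
python3 - <<'E'
from h import *
st(); f=grab_frame("wrist"); cv2.imwrite("pics/w1.png",f["color"][:,:,::-1])
O=np.array([544.4,-108.5]);a=-0.122
for n,(x,y,z) in dict(sn=(-82,17,118),sf=(82,17,118),shelfL=(-85,6,30),shelfR=(85,6,30),outL=(-85,250,30),outR=(85,250,30)).items():
    print(n,proj(f,[O[0]+x*np.cos(a)-y*np.sin(a),O[1]+x*np.sin(a)+y*np.cos(a),z]).round(1))
E
```

```text
clock: 1.93
eef_pos: [544.8, 77.9, 423.9]
tcp_rot: [3.133, 0.005, 1.477]
contact_force: [-0.1, -0.8, 1.4]
opening: 0.999
t1.93 [544.8  77.9 423.9] [3.1333 0.0047 1.4765] F [-0.1 -0.8  1.4] op 0.999
sn [261.9 343.5]
sf [414.5 346.1]
shelfL [271.7 302.1]
shelfR [397.5 304.5]
outL [266.2 113.6]
outR [419.7 117.9]
```

View pics/w1.png

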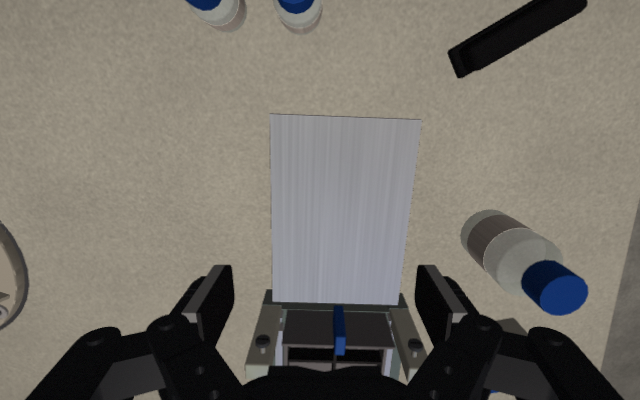

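```bash
python3 - <<'E'
from h import *
f=grab_frame("wrist")
crop(f,"pics/w1a.png",240,280,440,400,4)
crop(f,"pics/w1b.png",250,100,440,130,4)
for p in [(271,114),(420,119.5),(400,305),(273,303)]: print(onz(f,*p,30).round(1))
for p in [(263,344),(414.5,346)]: print(onz(f,*p,118).round(1))
E
```

```text
[498.7 154.7  30. ]
[662.9 133.9  30. ]
[ 637.2 -107.4   30. ]
[466.7 -87.8  30. ]
[470.3 -76.7 118. ]
[631.9 -95.2 118. ]
```

View pics/w1a.png

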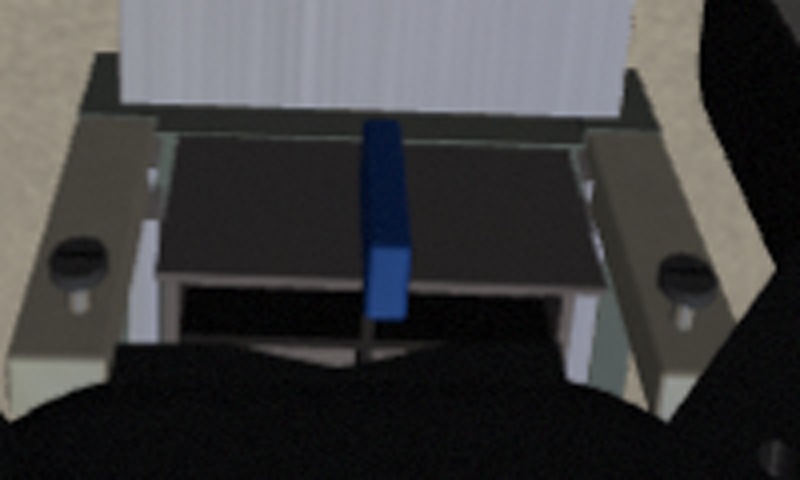

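View pics/w1b.png

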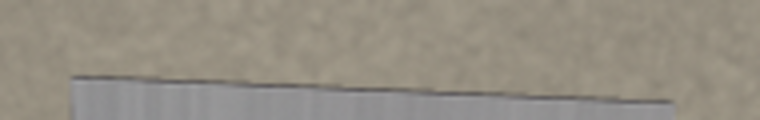

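```bash
python3 - <<'E'
from h import *
st()
f=grab_frame("wrist")
crop(f,"pics/w1c.png",240,280,440,400,4)
P=[onz(f,*p,30)[:2] for p in [(268,119.3),(418.2,125.5),(395.4,309.2),(269.8,305.7)]]
for p in P: print(p.round(1))
e=(P[1]-P[0]+P[2]-P[3]);print("w",np.linalg.norm(P[1]-P[0]),np.linalg.norm(P[2]-P[3]),"ang x",np.arctan2(e[1],e[0]))
e=(P[0]-P[3]+P[1]-P[2]);print("l",np.linalg.norm(P[0]-P[3]),"ang y",np.arctan2(-e[0],e[1]))
print("cen",sum(P)/4)
c=lambda u,v:(240+(u+.5)/4-.5,280+(v+.5)/4-.5)
for p in [(78,262),(686,279)]: print("head",onz(f,*c(*p),118).round(1))
for p in [(372,247),(410,247),(406,318),(368,318),(388,283)]: print("fin",onz(f,*c(*p),114).round(1))
E
```

```text
t2.03 [546.   80.  423.7] [3.1324e+00 3.0000e-03 1.4793e+00] F [ 0.2 -1.  -0.3] op 0.999
[493.1 146.4]
[659.1 124.2]
[ 628.6 -116.9]
[459.6 -94.7]
w 167.52713982962885 170.417240821788 ang x -0.13173849506809535
l 243.33257101828738 ang y -0.13182629798131715
cen [560.10202141  14.76545177]
head [464.  -80.6 118. ]
head [ 626.1 -102.5  118. ]
fin [542.5 -87.2 114. ]
fin [552.7 -88.2 114. ]
fin [ 549.8 -112.1  114. ]
fin [ 539.4 -111.1  114. ]
fin [545.8 -99.7 114. ]
```

View pics/w1c.png

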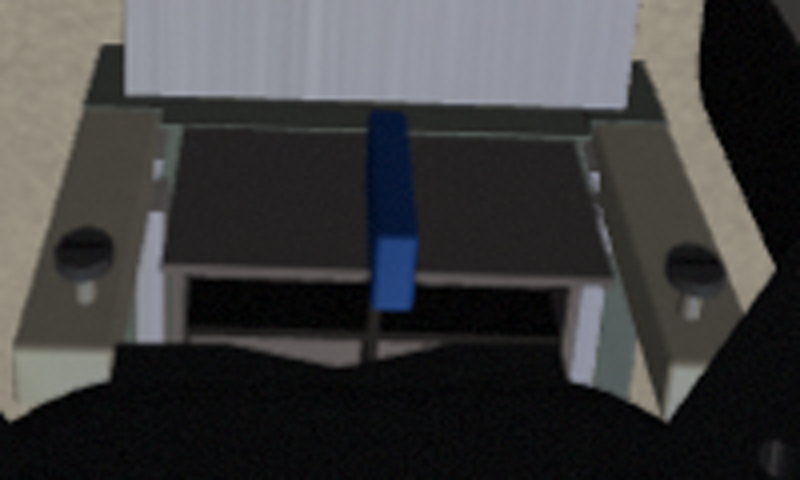

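```bash
python3 -m creep '[[0,0,0,0,0,0,0],[0,0,0,0,0,0,0]]'; python3 - <<'E'
from h import *
st()
f=grab_frame("wrist")
a=cv2.resize(f["color"][105:135,250:450,::-1],None,fx=4,fy=4,interpolation=cv2.INTER_CUBIC)
b=cv2.resize(f["color"][285:400,240:440,::-1],None,fx=4,fy=4,interpolation=cv2.INTER_CUBIC)
cv2.imwrite("pics/w1d.png",np.vstack([a,b]))
import pickle;pickle.dump(f,open("w1d.pkl","wb"))
st()
E
```

```text
clock: 2.25
eef_pos: [544.5, 77.6, 423.0]
tcp_rot: [3.135, 0.005, 1.477]
contact_force: [-0.5, -0.0, 0.0]
opening: 0.996
t2.25 [544.5  77.6 423. ] [3.1351 0.0055 1.477 ] F [-0.5 -0.   0. ] op 0.996
t2.30 [544.3  77.2 423. ] [3.1352 0.0056 1.4765] F [-0.  -0.5  0.5] op 1.002
```

View pics/w1d.png

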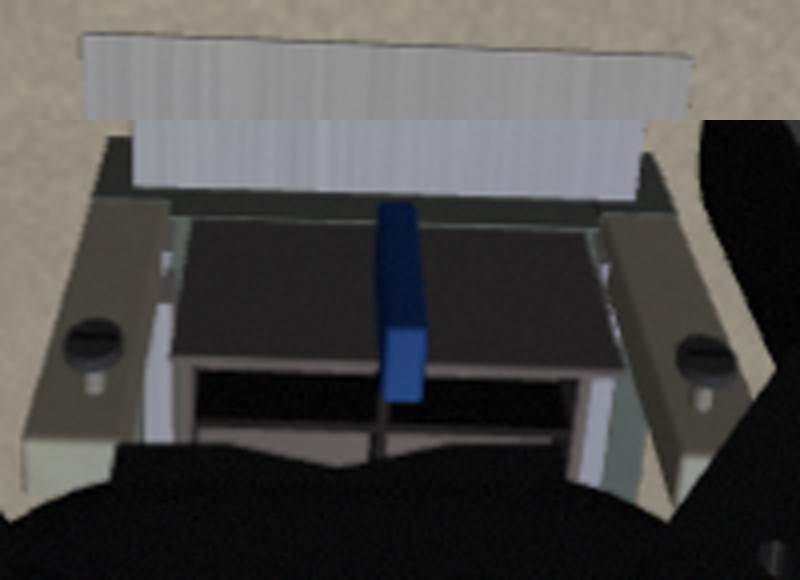

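```bash
python3 - <<'E'
from h import *
import pickle
f=pickle.load(open("w1d.pkl","rb"))
h=.375
P=[onz(f,u-h,v-h,30)[:2] for u,v in [(271,113.5),(422.7,119),(399.2,304.7),(273.5,301.5)]]
for p in P: print(p.round(1))
e=(P[1]-P[0]+P[2]-P[3]);print("w",np.linalg.norm(P[1]-P[0]),np.linalg.norm(P[2]-P[3]),"ang x",np.arctan2(e[1],e[0]))
e=(P[0]-P[3]+P[1]-P[2]);print("l",np.linalg.norm(P[0]-P[3]),"ang y",np.arctan2(-e[0],e[1]))
print("cen",sum(P)/4)
c=lambda u,v:(240+u/4-h,285+(v-120)/4-h)
H=[onz(f,*c(*p),118) for p in [(94,341),(706,357)]]
for q in H: print("head",q.round(1))
F=[onz(f,*c(*p),114) for p in [(388,325),(426,325),(422,401),(384,402)]]
for q in F: print("fin",q.round(1))
print(sum(F)/4)
E
```

```text
[494.4 149.5]
[660.6 127.8]
[ 630.1 -112.5]
[462.  -90.9]
w 167.62032346411482 169.451308700763 ang x -0.12882151464893957
l 242.57998174734342 ang y -0.13027870120632787
cen [561.79343909  18.49884284]
head [466.5 -77.  118. ]
head [628.5 -98.3 118. ]
fin [544.5 -83.1 114. ]
fin [554.7 -84.1 114. ]
fin [ 551.7 -109.4  114. ]
fin [ 541.3 -108.7  114. ]
[548.05741302 -96.33097094 114.        ]
```

```bash
python3 - <<'E'
from h import *
plan([548,-96.3,300],1.441,grip=.4)
E
```

```text
n 6 d [   3.7 -173.5 -123. ] w [0.006 0.005 0.036]
[0.0011, 0.0009, 0.0059, -28.6, 3.2, 20.7, 0.4]
[0.0011, 0.0009, 0.0059, -28.6, 3.4, 20.7, 0.4]
[0.0011, 0.0009, 0.0059, -28.6, 3.6, 20.6, 0.4]
[0.0011, 0.0009, 0.0059, -28.6, 3.8, 20.6, 0.4]
[0.0011, 0.0009, 0.0059, -28.6, 4.0, 20.6, 0.4]
[0.0011, 0.0009, 0.0059, -28.6, 4.2, 20.5, 0.4]
```

```bash
python3 -m creep '[[0.001,0.001,0.006,-28.6,3.2,15,0.4],[0.001,0.001,0.006,-28.6,3.4,15,0.4],[0.001,0.001,0.006,-28.6,3.6,20,0.4],[0.001,0.001,0.006,-28.6,3.8,25,0.4],[0.001,0.001,0.006,-28.6,4,25,0.4],[0.001,0.001,0.006,-28,4.2,22,0.4],[0,0,0,0,0,0,0.4]]'
python3 - <<'E'
from h import *
st()
f=grab_frame("wrist"); cv2.imwrite("pics/w2.png",f["color"][:,:,::-1])
plan([548,-96.3,251],1.441,grip=.4)
E
```

```text
clock: 2.88
eef_pos: [545.4, -108.1, 301.0]
tcp_rot: [3.132, -0.003, 1.431]
contact_force: [-1.4, -0.0, 0.3]
opening: 0.602
t2.88 [ 545.4 -108.1  301. ] [ 3.1321e+00 -2.5000e-03  1.4310e+00] F [-1.4 -0.   0.3] op 0.602
n 2 d [  2.3  10.5 -51.4] w [ 0.01  -0.003 -0.011]
[0.0051, -0.0016, -0.0053, 5.3, 0.1, 25.7, 0.4]
[0.0051, -0.0016, -0.0053, 5.3, 0.3, 25.7, 0.4]
```

View pics/w2.png

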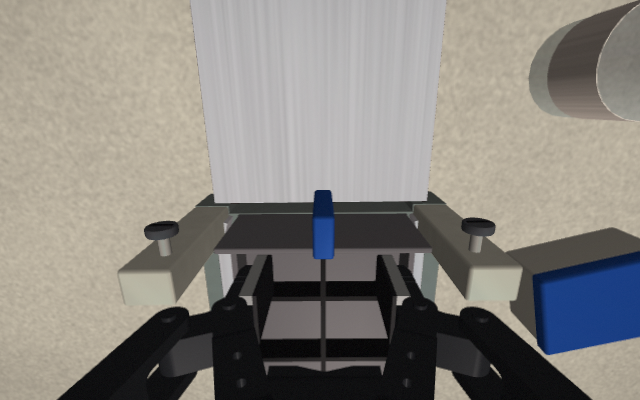

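```bash
python3 - <<'E'
from h import *
f=grab_frame("wrist"); crop(f,"pics/w2b.png",280,180,370,280,6)
s=st();
plan([548,-96.3,251],1.441,grip=.4)
E
```

```text
t2.98 [ 546.4 -105.5  303.7] [ 3.1295 -0.0036  1.4314] F [ 1.2  1.6 -0.1] op 0.597
n 2 d [  1.6   9.2 -52.7] w [ 0.012 -0.004 -0.01 ]
[0.006, -0.0018, -0.0048, 4.6, -0.2, 26.4, 0.4]
[0.006, -0.0018, -0.0048, 4.6, -0.0, 26.4, 0.4]
```

View pics/w2b.png

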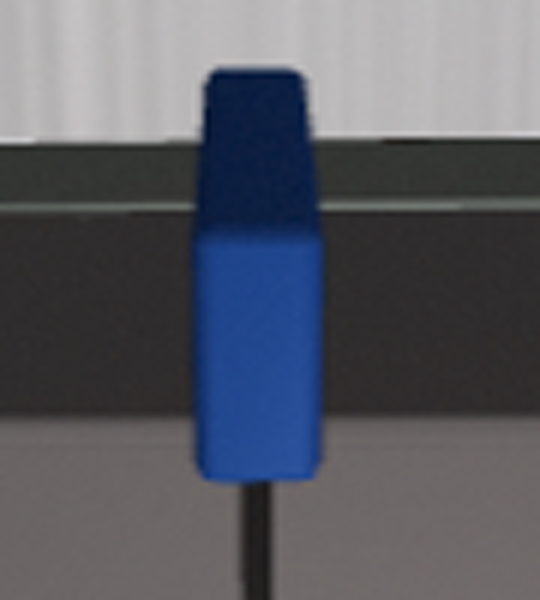

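```bash
cat >> h.py <<'E'
def fintop(f,z=114):
    hsv=cv2.cvtColor(f["color"],cv2.COLOR_RGB2HSV);m=cv2.inRange(hsv,np.array((105,150,115)),np.array((120,255,255)))
    n,l,s,c=cv2.connectedComponentsWithStats(m)
    k=max((i for i in range(1,n)),key=lambda i:-abs(c[i][0]-324)-abs(c[i][1]-235)+ (0 if s[i][4]>200 else -999))
    print(s[k],c[k]); return onz(f,*c[k],z)
E
python3 - <<'E'
from h import *
f=grab_frame("wrist"); print(fintop(f)); st()
E
```

```text
[312 222  19  40 713] [321.39130435 241.06591865]
[548.20766738 -96.83497531 114.        ]
t3.03 [ 547.1 -104.5  304.7] [ 3.1277 -0.0037  1.4328] F [ 0.2 -0.8 -0.3] op 0.600
```

```bash
python3 -m creep '[[0.006,-0.002,-0.005,4,0,15,0.4],[0.006,-0.002,-0.005,4,0,18,0.4],[0,0,0,1,0,12,0.4],[0,0,0,0,0,5,0.4],[0,0,0,0,0,0,0.4]]'
python3 -c "
from h import *
plan([548.2,-96.6,251],1.441,grip=.4)"
```

```text
clock: 3.45
eef_pos: [550.5, -91.6, 256.4]
tcp_rot: [3.131, 0.0, 1.446]
contact_force: [-0.7, -0.7, -0.3]
opening: 0.6
n 1 d [-2.3 -5.  -5.4] w [0.01  0.    0.005]
[0.0102, 0.0005, 0.0052, -5.2, -1.7, 5.4, 0.4]
```

```bash
python3 -m creep '[[0.01,0,0.005,-3,-1,3,0.4],[0,0,0,0,0,0,0.4],[0,0,0,0,0,0,0.4]]'
python3 -c "
from h import *
plan([548.2,-96.6,251],1.441,grip=.4)"
```

```text
clock: 3.7
eef_pos: [549.6, -93.2, 254.4]
tcp_rot: [3.141, 0.0, 1.443]
contact_force: [0.1, -0.2, 0.2]
opening: 0.601
n 1 d [-1.4 -3.4 -3.4] w [0.001 0.    0.002]
[0.0007, 0.0005, 0.0021, -3.6, -0.9, 3.4, 0.4]
```

```bash
python3 -m creep '[[0,0,0.002,-3.6,-0.8,3.4,0.4],[0,0,0,0,0,0,0.4],[0,0,0,0,0,0,1],[0,0,0,0,0,0,1],[0,0,0,0,0,0,1],[0,0,0,0,0,0,1],[0,0,0,0,0,0,1]]' 40
python3 - <<'E'
from h import *
st();f=grab_frame("wrist"); cv2.imwrite("pics/w3.png",f["color"][:,:,::-1])
E
```

```text
clock: 4.28
eef_pos: [548.7, -97.5, 252.6]
tcp_rot: [3.138, 0.001, 1.44]
contact_force: [1.5, 0.4, -0.8]
opening: 0.133
t4.28 [548.7 -97.5 252.6] [3.1378e+00 6.0000e-04 1.4400e+00] F [ 1.5  0.4 -0.8] op 0.133
```

View pics/w3.png

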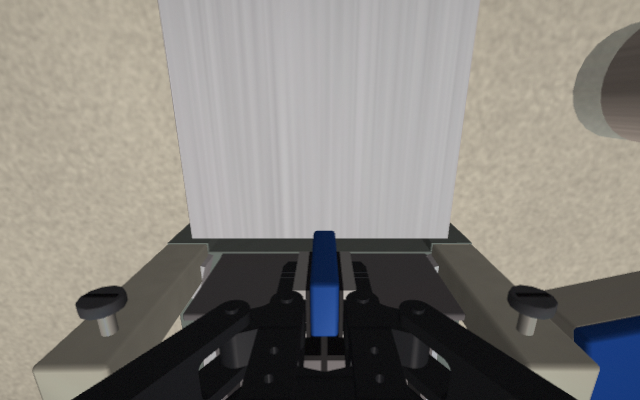

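```bash
python3 -m creep '[[0,0,0,8,0,0,1],[0,0,0,16,0,0,1],[0,0,0,20,0,0,1],[0,0,0,20,0,0,1],[0,0,0,20,0,0,1],[0,0,0,20,0,0,1],[0,0,0,20,0,0,1],[0,0,0,15,0,0,1],[0,0,0,8,0,0,1],[0,0,0,0,0,0,1]]'
python3 - <<'E'
from h import *
s=st();O=np.array([545,-108.5]);d=s["eef_pos"][:2]-O;a=-.1295
print("fin in coll",d[0]*np.cos(a)+d[1]*np.sin(a),-d[0]*np.sin(a)+d[1]*np.cos(a))
E
```

```text
clock: 5.17
eef_pos: [568.0, 57.3, 251.7]
tcp_rot: [3.14, 0.002, 1.439]
contact_force: [-0.5, -0.6, -0.8]
opening: 0.139
t5.17 [568.   57.3 251.7] [3.1395e+00 2.4000e-03 1.4387e+00] F [-0.5 -0.6 -0.8] op 0.139
fin in coll 1.3578138734201417 167.3686275784323
```

```bash
python3 -m creep '[[0,0,0,12,0,0,1],[0,0,0,12,0,0,1],[0,0,0,10,0,0.5,1],[0,0,0,8,0,1.5,1],[0,0,0,8,0,2,1],[0,0,0,4,0,1.5,1],[0,0,0,1,0,0.5,1],[0,0,0,0,0,0,1]]'
python3 - <<'E'
from h import *
s=st();O=np.array([545,-108.5]);d=s["eef_pos"][:2]-O;a=-.1295
print("fin in coll",d[0]*np.cos(a)+d[1]*np.sin(a),-d[0]*np.sin(a)+d[1]*np.cos(a))
f=grab_frame("scene");crop(f,"pics/s3.png",200,80,420,300,3)
f=grab_frame("side");crop(f,"pics/d3.png",210,120,410,300,3)
E
```

```text
clock: 5.83
eef_pos: [576.4, 115.8, 246.1]
tcp_rot: [3.138, 0.004, 1.438]
contact_force: [-0.8, -0.7, -1.8]
opening: 0.126
t5.83 [576.4 115.8 246.1] [3.1382 0.0036 1.4384] F [-0.8 -0.7 -1.8] op 0.126
fin in coll 2.1399104318404483 226.49236337876687
```

View pics/d3.png

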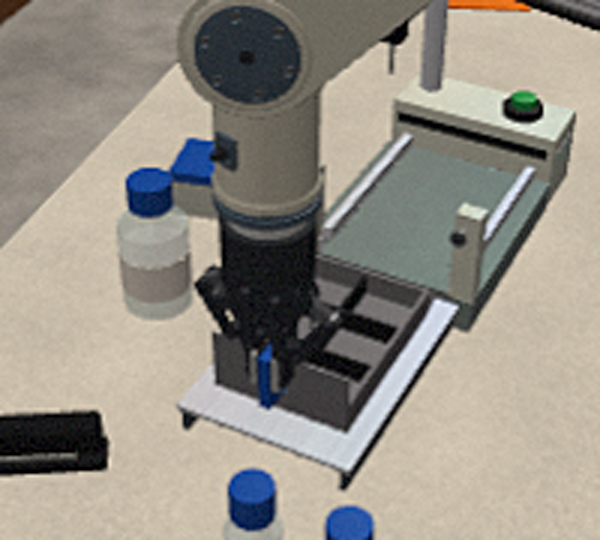

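View pics/s3.png

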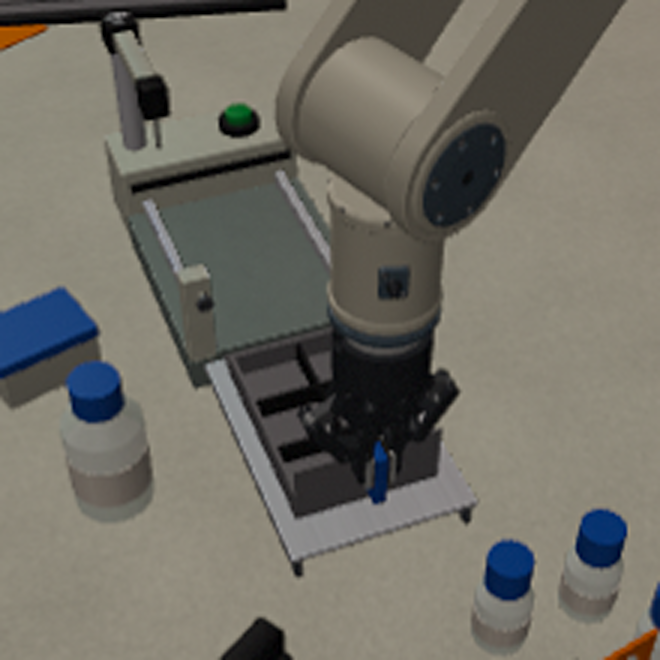

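```bash
python3 -m creep '[[0,0,0,0,0,0.5,0.7],[0,0,0,0,0,0,0.5],[0,0,0,0,0,0,0.4],[0,0,0,0,0,-15,0.4],[0,0,0,0,0,-30,0.4],[0,0,0,0,0,-35,0.3],[0,0,0,5,-5,-35,0.3],[0,0,0,10,-10,-20,0.3],[0,0,0,0,0,0,0.3],[0,0,0,0,0,0,0.3]]'
python3 - <<'E'
from h import *
st()
fs=grab_frame("scene");fd=grab_frame("side");f=grab_frame("wrist"); cv2.imwrite("pics/w4.png",f["color"][:,:,::-1])
print(fintop(f,108)); st()
for n,f in (("s",fs),("d",fd)):print(n,[b[1:] for b in blobs(f,(105,150,60),(120,255,255),60)[2]])
E
```

```text
clock: 6.77
eef_pos: [562.2, 132.2, 383.8]
tcp_rot: [-3.14, 0.005, 1.436]
contact_force: [-0.4, -0.5, 0.5]
opening: 0.701
t6.77 [562.2 132.2 383.8] [-3.1404  0.0046  1.4355] F [-0.4 -0.5  0.5] op 0.701
[340 209  12  27 316] [345.51265823 222.24683544]
[576.59834283 114.74608372 108.        ]
t6.92 [562.  131.8 381.8] [-3.1373  0.0057  1.4349] F [ 0.2 -1.4 -0.3] op 0.700
s [([189, 176, 43, 30, 654], [209.8, 189.9]), ([222, 201, 18, 20, 253], [230.3, 209.7]), ([321, 226, 8, 22, 139], [324.6, 236.2]), ([392, 250, 17, 19, 240], [399.6, 258.9]), ([436, 255, 18, 20, 244], [444.2, 264.6]), ([362, 260, 16, 20, 238], [369.0, 269.4]), ([417, 272, 18, 20, 263], [425.4, 281.0])]
d [([0, 0, 235, 280, 42108], [96.6, 101.2]), ([445, 25, 116, 87, 6598], [502.4, 66.2]), ([252, 167, 23, 25, 271], [262.2, 181.3]), ([296, 233, 9, 23, 149], [299.7, 243.8]), ([286, 277, 15, 20, 247], [293.4, 286.0]), ([319, 289, 15, 21, 271], [325.9, 298.8]), ([312, 317, 17, 23, 319], [319.7, 327.6]), ([346, 321, 17, 23, 323], [353.9, 331.6])]
```

View pics/w4.png

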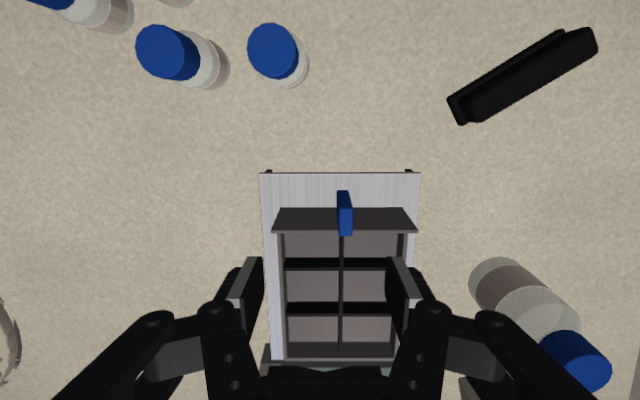

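```bash
python3 - <<'E'
from h import *
f=grab_frame("wrist"); crop(f,"pics/w4b.png",255,160,425,365,4)
import pickle;pickle.dump(f,open("w4.pkl","wb"));st()
E
```

```text
t6.97 [562.  131.8 381.5] [-3.1366  0.006   1.4348] F [-0.5  0.7 -0.5] op 0.700
```

View pics/w4b.png

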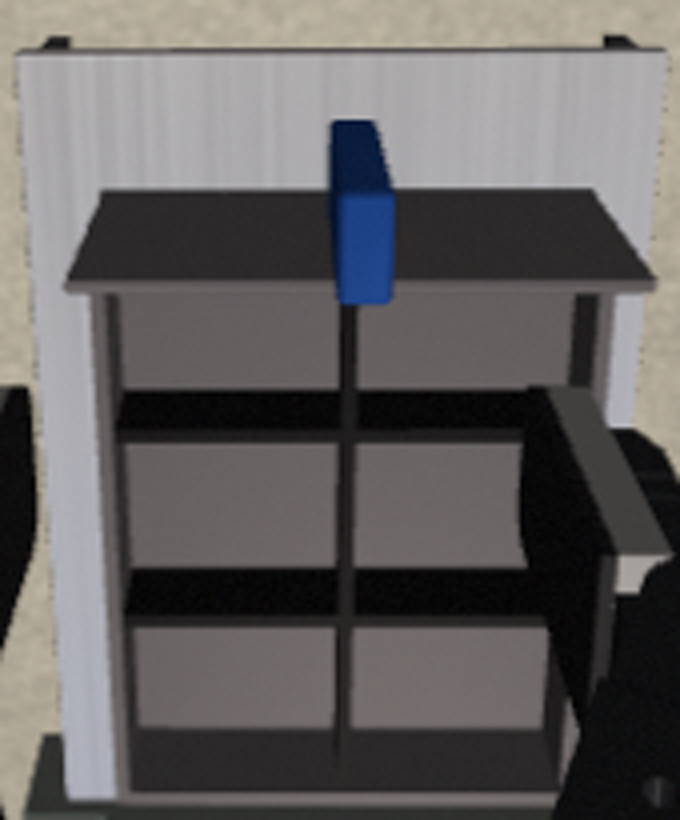

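```bash
python3 - <<'E'
from h import *
import pickle
f=pickle.load(open("w4.pkl","rb"))
c=lambda u,v:(255+u/4-.375,160+v/4-.375)
q=lambda p,z:onz(f,*c(*p),z)
O=np.array([545,-108.5,0]);a=-.1295;Rm=Ro.from_euler('z',a)
def rep(n,p): d=Rm.inv().apply(p-O); print(n,p.round(1),"coll",d.round(1))
rep("tailL",q((67,289),92));rep("tailR",q((655,287),92)); rep("tailLo",q((103,191),34) )
e=q((655,287),92)-q((67,289),92);print("ang",np.arctan2(e[1],e[0]))
rep("div0",q((350,435),56));rep("div1",q((344,622),56));e=q((350,435),56)-q((344,622),56);print("ang",np.arctan2(-e[0],e[1]))
rep("shelfoutL",q((18,52),30));rep("shelfoutR",q((665,50),30))
rep("nose L",q((128,795),60)); rep("fin",q((367,248),108))
E
```

```text
tailL [509.9 108.1  92. ] coll [-62.8 210.2  92. ]
tailR [639.2  91.1  92. ] coll [ 67.7 210.1  92. ]
tailLo [510.6 111.3  34. ] coll [-62.5 213.5  34. ]
ang -0.13042082083458284
div0 [567.3  42.6  56. ] coll [  2.6 152.7  56. ]
div1 [558.7 -15.5  56. ] coll [ 1.5 94.  56. ]
ang -0.14688312692809152
shelfoutL [494.8 150.4  30. ] coll [-83.2 250.2  30. ]
shelfoutR [660.5 128.4  30. ] coll [ 84.  249.8  30. ]
nose L [489.8 -63.2  60. ] coll [-60.6  37.8  60. ]
fin [576.8 115.2 108. ] coll [  2.7 226.  108. ]
```

```bash
python3 -c "
from h import *
plan([538.2,251,330],1.441,grip=.25)"
```

```text
n 4 d [-23.8 119.2 -51.5] w [-0.005  0.006 -0.006]
[-0.0013, 0.0015, -0.0015, 28.8, -9.9, 12.8, 0.25]
[-0.0013, 0.0015, -0.0015, 28.8, -9.8, 12.8, 0.25]
[-0.0013, 0.0015, -0.0015, 28.8, -9.8, 12.8, 0.25]
[-0.0013, 0.0015, -0.0015, 28.8, -9.8, 12.8, 0.25]
```

```bash
python3 -m creep '[[0,0.001,-0.001,20,-7,8,0.25],[0,0.001,-0.001,30,-10,14,0.25],[0,0.001,-0.001,30,-10,14,0.25],[0,0.001,-0.001,22,-8,10,0.25],[0,0.001,-0.001,10,-3,4,0.25],[0,0,0,2,0,0,0.25],[0,0,0,0,0,0,0.25]]'
python3 - <<'E'
from h import *
st();f=grab_frame("wrist"); cv2.imwrite("pics/w5.png",f["color"][:,:,::-1])
for lo in (60,115,140):
    print([b[1:] for b in blobs(f,(105,150,lo),(120,255,255),60)[2]])
print(proj(f,[538.2,251,100]))
E
```

```text
clock: 7.55
eef_pos: [538.5, 250.2, 320.1]
tcp_rot: [-3.126, 0.009, 1.436]
contact_force: [-0.3, 0.1, 0.1]
opening: 0.753
t7.55 [538.5 250.2 320.1] [-3.1264  0.0089  1.4355] F [-0.3  0.1  0.1] op 0.753
[([122, 79, 81, 63, 3865], [160.5, 109.7]), ([21, 121, 92, 58, 3976], [63.9, 148.7]), ([303, 191, 54, 62, 2284], [330.6, 224.7]), ([180, 192, 65, 61, 2704], [212.2, 223.5])]
[([122, 80, 61, 62, 2843], [152.3, 110.7]), ([21, 123, 60, 56, 2483], [50.6, 150.9]), ([180, 205, 53, 48, 1971], [206.3, 228.8]), ([304, 204, 53, 49, 1993], [329.5, 227.6])]
[]
[329.00784086 229.04221943]
```

View pics/w5.png

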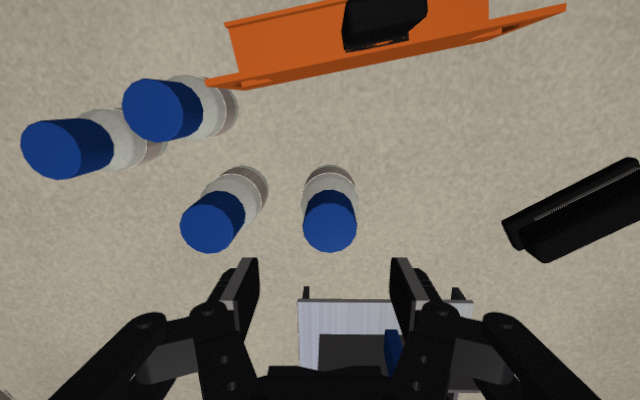

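```bash
cat >> h.py <<'E'
def caps(f,z=100,v=115):
    for b in blobs(f,(105,150,v),(120,255,255),150)[2]:
        print("cap",b[1],onz(f,*b[2],z).round(1))
def fresh(n="wrist"): return grab_frame(n)
E
python3 - <<'E'
from h import *
f=grab_frame("wrist");caps(f);st()
plan([538.2,251,239],1.441,grip=.25)
E
```

```text
cap [122, 80, 60, 62, 2854] [447.1 337.2 100. ]
cap [21, 123, 59, 56, 2481] [379.5 322.8 100. ]
cap [303, 203, 53, 49, 1989] [538.6 251.9 100. ]
cap [180, 205, 53, 48, 1961] [459.2 261.4 100. ]
t7.65 [538.8 249.3 320.8] [-3.1272  0.0085  1.4344] F [-0.3  0.6 -0.3] op 0.751
n 3 d [ -0.6   1.7 -81.8] w [-0.014  0.008 -0.007]
[-0.0048, 0.0028, -0.0022, 0.8, 0.1, 27.3, 0.25]
[-0.0048, 0.0028, -0.0022, 0.7, -0.0, 27.3, 0.25]
[-0.0048, 0.0028, -0.0022, 0.6, -0.1, 27.3, 0.25]
```

```bash
python3 -m creep '[[-0.005,0.003,-0.002,1,0,20,0.25],[-0.005,0.003,-0.002,1,0,26,0.25],[-0.004,0.003,-0.002,1,0,18,0.25],[0,0,0,0,0,9,0.25],[0,0,0,0,0,3,0.25],[0,0,0,0,0,0,0.25]]'
python3 -c "
from h import *
plan([538.5,251.8,239],1.441,grip=.25)"
```

```text
clock: 8.15
eef_pos: [543.0, 246.4, 247.2]
tcp_rot: [3.134, -0.004, 1.434]
contact_force: [-0.1, 0.1, -0.1]
opening: 0.749
n 1 d [-4.5  5.4 -8.2] w [ 0.008 -0.004 -0.007]
[0.0078, -0.0038, -0.0069, 4.7, -5.3, 8.1, 0.25]
```

```bash
python3 -m creep '[[0.008,-0.004,-0.007,4.5,-5,6,0.25],[0,0,0,0,0,1.5,0.25],[0,0,0,0,0,0,0.25]]' 40
python3 -c "
from h import *
plan([538.5,251.8,239],1.441,grip=.25)"
```

```text
clock: 8.4
eef_pos: [539.7, 251.3, 241.6]
tcp_rot: [3.14, -0.001, 1.44]
contact_force: [0.5, 0.6, 0.2]
opening: 0.753
n 1 d [-1.2  0.5 -2.6] w [ 0.002 -0.001 -0.001]
[0.0016, -0.0009, -0.0008, 0.3, -1.2, 2.6, 0.25]
```

Close and lift; target pocket (+32,-58).

```bash
python3 -m creep '[[0,0,0,0,-1,2,0.4],[0,0,0,0,0,0,0.8],[0,0,0,0,0,0,0.8],[0,0,0,0,0,0,0.8],[0,0,0,0,0,0,0.8],[0,0,0,0,0,-10,0.8],[0,0,0,0,0,-25,0.8],[0,0,0,0,0,-35,0.8],[0,0,0,0,0,-35,0.8],[0,0,0,0,0,-30,0.8]]' 40
python3 -c "
from h import *
plan([587.5,-48,390],1.441,grip=.8)"
```

```text
clock: 9.23
eef_pos: [535.9, 250.8, 375.5]
tcp_rot: [-3.132, 0.006, 1.441]
contact_force: [0.3, 0.1, -0.3]
opening: 0.409
n 8 d [  51.6 -298.8   14.5] w [-0.009  0.006  0.   ]
[-0.0012, 0.0008, 0.0, -36.2, 11.2, -1.7, 0.8]
[-0.0012, 0.0008, 0.0, -36.2, 11.2, -1.7, 0.8]
[-0.0012, 0.0008, 0.0, -36.2, 11.2, -1.7, 0.8]
[-0.0012, 0.0008, 0.0, -36.2, 11.2, -1.7, 0.8]
[-0.0012, 0.0008, 0.0, -36.2, 11.2, -1.8, 0.8]
[-0.0012, 0.0008, 0.0, -36.2, 11.2, -1.8, 0.8]
[-0.0012, 0.0008, 0.0, -36.2, 11.2, -1.8, 0.8]
[-0.0012, 0.0008, 0.0, -36.2, 11.2, -1.8, 0.8]
```

```bash
python3 -m creep '[[0,0,0,-18,5.6,-2,0.8],[0,0,0,-32,10,-2,0.8],[0,0,0,-38,11.8,-2,0.8],[0,0,0,-38,11.8,-2,0.8],[0,0,0,-38,11.8,-2,0.8],[0,0,0,-38,11.8,-2,0.8],[0,0,0,-35,10.9,-2,0.8],[0,0,0,-26,8,-1,0.8],[0,0,0,-14,4.4,0,0.8],[0,0,0,-5,1.5,0,0.8]]'
python3 -m creep '[[0,0,0,0,0,0,0.8],[0,0,0,0,0,0,0.8]]'
python3 - <<'E'
from h import *
plan([587.5,-48,330],1.441,grip=.8)
f=grab_frame("wrist"); cv2.imwrite("pics/w6.png",f["color"][:,:,::-1]);st()
E
```

```text
clock: 10.07
eef_pos: [589.0, -50.2, 410.3]
tcp_rot: [3.129, -0.003, 1.447]
contact_force: [-0.1, -0.1, -0.9]
opening: 0.414
clock: 10.23
eef_pos: [588.8, -51.3, 411.2]
tcp_rot: [3.129, -0.003, 1.444]
contact_force: [1.1, -0.2, -0.3]
opening: 0.407
n 3 d [ -1.3   3.3 -81.2] w [ 0.013 -0.003  0.003]
[0.0042, -0.0011, 0.001, 1.0, -0.9, 27.1, 0.8]
[0.0042, -0.0011, 0.001, 1.0, -0.8, 27.1, 0.8]
[0.0042, -0.0011, 0.001, 1.0, -0.7, 27.1, 0.8]
t10.28 [588.8 -50.9 411.2] [ 3.1288 -0.0033  1.4448] F [ 0.5 -1.  -0.8] op 0.408
```

View pics/w6.png

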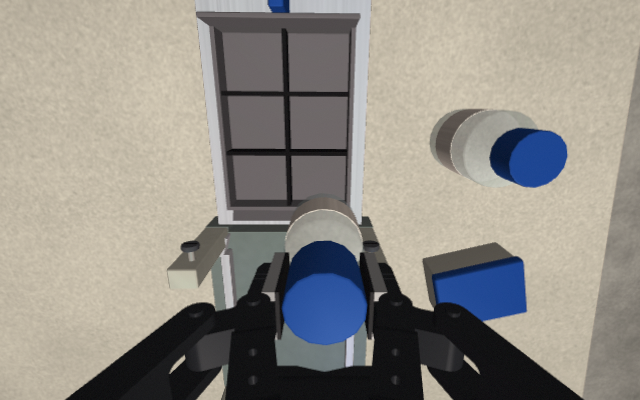

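```bash
python3 -m creep '[[0.004,-0.001,0,1,-1,18,0.8],[0.004,-0.001,0,1,-1,28,0.8],[0.004,-0.001,0,1,-1,24,0.8],[0,0,0,0,0,12,0.8],[0,0,0,0,0,4,0.8],[0,0,0,0,0,0,0.8]]'
python3 -c "
from h import *
plan([587.5,-48,275],1.441,grip=.8)"
```

```text
clock: 10.78
eef_pos: [586.6, -39.0, 324.3]
tcp_rot: [3.138, -0.002, 1.453]
contact_force: [0.1, 0.2, -0.5]
opening: 0.412
n 2 d [  0.9  -9.  -49.3] w [ 0.003 -0.002  0.012]
[0.0017, -0.0011, 0.0061, -4.5, 0.9, 24.6, 0.8]
[0.0017, -0.0011, 0.0061, -4.5, 0.9, 24.6, 0.8]
```

```bash
python3 -m creep '[[0.002,-0.001,0.012,-8,1,5,0.8],[0,0,0,0,0,8,0.8],[0,0,0,0,0,6,0.8],[0,0,0,0,0,0,0.8]]'
python3 -c "
from h import *
plan([587.5,-48,275],1.441,grip=.8)"
```

```text
clock: 11.12
eef_pos: [587.6, -46.0, 306.2]
tcp_rot: [3.137, -0.001, 1.442]
contact_force: [-1.0, 0.7, -0.8]
opening: 0.411
n 1 d [ -0.1  -2.  -31.2] w [ 0.005 -0.001  0.001]
[0.0045, -0.0014, 0.0013, -2.1, -0.0, 31.2, 0.8]
```

```bash
python3 -m creep '[[0.004,-0.001,0.001,-2.5,0,8,0.8],[0,0,0,-0.5,0,9,0.8],[0,0,0,0,0,8,0.8],[0,0,0,0,0,4,0.8],[0,0,0,0,0,1,0.8],[0,0,0,0,0,0,0.8]]'
python3 -c "
from h import *
plan([587.5,-48,274],1.441,grip=.8)"
```

```text
clock: 11.62
eef_pos: [588.0, -49.9, 274.9]
tcp_rot: [3.139, -0.0, 1.44]
contact_force: [-3.9, 0.2, 7.4]
opening: 0.409
n 1 d [-0.5  1.9 -0.9] w [ 0.002 -0.    -0.001]
[0.0024, -0.0005, -0.0009, 1.8, -0.8, 0.9, 0.8]
```

```bash
python3 -m creep '[[0,0,0,0,0,0,0.5],[0,0,0,0,0,0,0.42],[0,0,0,0,0,0,0.42],[0,0,0,0,0,-10,0.42],[0,0,0,0,0,-25,0.42],[0,0,0,5,0,-35,0.42],[0,0,0,18,0,-35,0.42],[0,0,0,30,0,-20,0.25],[0,0,0,38,0,-5,0.25],[0,0,0,38,0,0,0.25]]'
python3 - <<'E'
from h import *
f=grab_frame("wrist"); cv2.imwrite("pics/w7.png",f["color"][:,:,::-1]);st();caps(f,134)
plan([459.1,261.4,330],1.441,grip=.25)
E
```

```text
clock: 12.45
eef_pos: [604.4, 75.8, 414.5]
tcp_rot: [3.14, -0.0, 1.432]
contact_force: [0.8, -0.6, -0.4]
opening: 0.748
t12.50 [605.2  81.7 414.6] [ 3.1386 -0.0041  1.4337] F [0.9 4.4 0.8] op 0.749
cap [85, 0, 40, 15, 423] [476.8 237.9 134. ]
cap [281, 145, 12, 27, 303] [580.6 118.2 134. ]
cap [488, 280, 49, 39, 1359] [763.8 -38.3 134. ]
cap [307, 317, 36, 29, 823] [587.5 -50.1 134. ]
cap [447, 373, 35, 27, 663] [ 716.2 -138.6  134. ]
n 7 d [-146.1  179.7  -84.6] w [ 0.003 -0.004 -0.007]
[0.0004, -0.0006, -0.001, 22.5, -24.2, 12.1, 0.25]
[0.0004, -0.0006, -0.001, 22.6, -24.2, 12.1, 0.25]
[0.0004, -0.0006, -0.001, 22.6, -24.2, 12.1, 0.25]
[0.0004, -0.0006, -0.001, 22.6, -24.1, 12.1, 0.25]
[0.0004, -0.0006, -0.001, 22.7, -24.1, 12.1, 0.25]
[0.0004, -0.0006, -0.001, 22.7, -24.1, 12.1, 0.25]
[0.0004, -0.0006, -0.001, 22.7, -24.0, 12.1, 0.25]
```

View pics/w7.png

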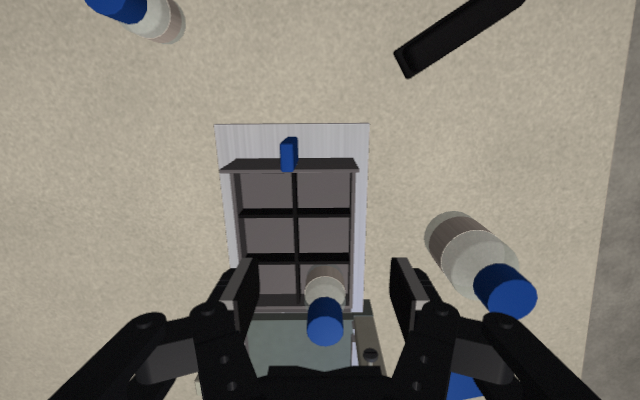

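```bash
python3 -m creep '[[0,0,-0.001,23,-24,10,0.25],[0,0,-0.001,23,-24,12,0.25],[0,0,-0.001,23,-24,12,0.25],[0,0,-0.001,23,-24,12,0.25],[0,0,-0.001,22,-24,12,0.25],[0,0,-0.001,17,-17,12,0.25],[0,0,0,9,-9,8,0.25],[0,0,0,3,-3,4,0.25],[0,0,0,0,0,0,0.25],[0,0,0,0,0,0,0.25]]'
python3 - <<'E'
from h import *
f=grab_frame("wrist");caps(f);st()
plan([459.1,261.4,239],1.441,grip=.25)
E
```

```text
clock: 13.33
eef_pos: [472.3, 252.7, 337.0]
tcp_rot: [3.127, -0.008, 1.447]
contact_force: [0.3, 0.2, -0.3]
opening: 0.753
cap [135, 117, 53, 53, 2030] [379.6 321.8 100. ]
cap [206, 117, 54, 53, 2172] [424.3 317.  100. ]
cap [275, 195, 49, 45, 1717] [458.8 261.2 100. ]
t13.38 [472.6 252.5 337.2] [ 3.1268 -0.0082  1.446 ] F [ 1.1  0.6 -0.1] op 0.754
n 3 d [-13.5   8.9 -98.2] w [ 0.015 -0.008  0.005]
[0.0049, -0.0027, 0.0016, 2.1, -5.3, 32.7, 0.25]
[0.0049, -0.0027, 0.0016, 2.2, -5.2, 32.7, 0.25]
[0.0049, -0.0027, 0.0016, 2.3, -5.0, 32.7, 0.25]
```

```bash
python3 -m creep '[[0.005,-0.003,0.002,2,-5,20,0.25],[0.005,-0.003,0.002,2,-5,28,0.25],[0.005,-0.002,0.001,2,-4,22,0.25],[0,0,0,0,0,12,0.25],[0,0,0,0,0,4,0.25],[0,0,0,0,0,0,0.25]]'
python3 - <<'E'
from h import *
plan([458.9,261.3,239],1.441,grip=.25)
f=grab_frame("wrist");cv2.imwrite("pics/w8.png",f["color"][:,:,::-1])
E
```

```text
clock: 13.88
eef_pos: [467.3, 257.3, 253.6]
tcp_rot: [3.132, -0.006, 1.434]
contact_force: [0.1, -0.0, 0.2]
opening: 0.749
n 1 d [ -8.4   4.  -14.6] w [ 0.009 -0.006 -0.008]
[0.0095, -0.0058, -0.0075, 2.8, -9.0, 14.5, 0.25]
```

View pics/w8.png

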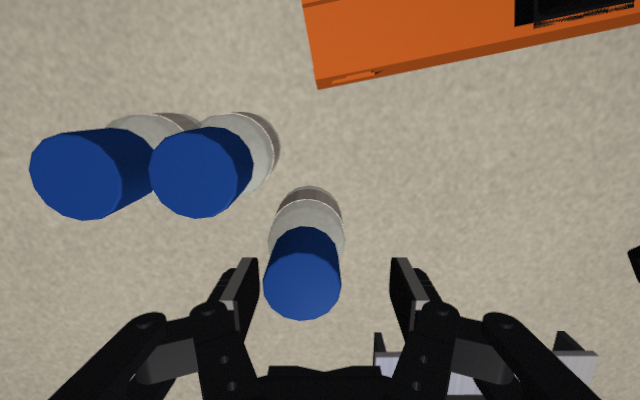

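```bash
python3 -m creep '[[0.009,-0.005,-0.007,3,-8,2,0.25],[0,0,0,0,0,5,0.25],[0,0,0,0,0,2,0.25],[0,0,0,0,0,0,0.25]]'
python3 -c "
from h import *
plan([458.9,261.3,239],1.441,grip=.25)"
```

```text
clock: 14.27
eef_pos: [461.3, 261.6, 247.8]
tcp_rot: [3.137, -0.004, 1.44]
contact_force: [0.5, 0.0, -1.2]
opening: 0.75
n 1 d [-2.4 -0.3 -8.8] w [ 0.005 -0.004 -0.001]
[0.0047, -0.004, -0.0015, -0.7, -2.4, 8.7, 0.25]
```

```bash
python3 -m creep '[[0.004,-0.004,-0.001,-0.5,-2.5,8,0.25],[0,0,0,0,0,2,0.3],[0,0,0,0,0,0,0.8],[0,0,0,0,0,0,0.8],[0,0,0,0,0,0,0.8],[0,0,0,0,0,0,0.8],[0,0,0,0,0,0,0.8]]' 40
python3 -c "
from h import *
st()"
python3 -m creep '[[0,0,0,0,0,-10,0.8],[0,0,0,0,0,-25,0.8],[0,0,0,0,0,-35,0.8],[0,0,0,0,0,-35,0.8],[0,0,0,0,0,-20,0.8]]' 40
python3 -c "
from h import *
st()
plan([522.6,-41,395],1.441,grip=.8)"
```

```text
clock: 14.85
eef_pos: [458.8, 261.8, 237.6]
tcp_rot: [3.14, -0.0, 1.441]
contact_force: [0.1, 0.8, -0.3]
opening: 0.409
t14.85 [458.8 261.8 237.6] [ 3.1401e+00 -3.0000e-04  1.4413e+00] F [ 0.1  0.8 -0.3] op 0.409
clock: 15.27
eef_pos: [456.6, 260.6, 363.7]
tcp_rot: [-3.133, 0.007, 1.441]
contact_force: [0.5, 1.0, -1.1]
opening: 0.417
t15.27 [456.6 260.6 363.7] [-3.1329  0.0073  1.4413] F [ 0.5  1.  -1.1] op 0.417
n 9 d [  66.  -301.6   31.3] w [-0.009  0.007  0.   ]
[-0.001, 0.0008, 0.0, -32.3, 11.6, -3.3, 0.8]
[-0.001, 0.0008, 0.0, -32.3, 11.6, -3.4, 0.8]
[-0.001, 0.0008, 0.0, -32.3, 11.6, -3.4, 0.8]
[-0.001, 0.0008, 0.0, -32.3, 11.6, -3.4, 0.8]
[-0.001, 0.0008, 0.0, -32.3, 11.6, -3.4, 0.8]
[-0.001, 0.0008, 0.0, -32.3, 11.6, -3.4, 0.8]
[-0.001, 0.0008, 0.0, -32.3, 11.6, -3.4, 0.8]
[-0.001, 0.0008, 0.0, -32.3, 11.6, -3.4, 0.8]
[-0.001, 0.0008, 0.0, -32.3, 11.6, -3.5, 0.8]
```

```bash
python3 -m creep '[[0,0,0,-18,6,-6,0.8],[0,0,0,-32,11.5,-6,0.8],[0,0,0,-37,13.3,-4,0.8],[0,0,0,-37,13.3,-2,0.8],[0,0,0,-37,13.3,0,0.8],[0,0,0,-37,13.3,0,0.8],[0,0,0,-34,12.2,0,0.8],[0,0,0,-26,9.4,0,0.8],[0,0,0,-12,4.3,0,0.8],[0,0,0,-4,1.4,0,0.8]]'
python3 -m creep '[[0,0,0,0,0,0,0.8],[0,0,0,0,0,0,0.8]]'
python3 -c "
from h import *
plan([523.5,-40,320],1.441,grip=.8)"
```

```text
clock: 16.1
eef_pos: [520.8, -34.1, 398.8]
tcp_rot: [3.132, -0.001, 1.447]
contact_force: [-0.3, -0.2, -0.6]
opening: 0.414
clock: 16.27
eef_pos: [520.5, -34.9, 399.6]
tcp_rot: [3.131, -0.002, 1.444]
contact_force: [0.2, -0.3, -1.7]
opening: 0.411
n 3 d [  3.   -5.1 -79.6] w [ 0.01  -0.002  0.003]
[0.0034, -0.0006, 0.0009, -1.6, 0.9, 26.5, 0.8]
[0.0034, -0.0006, 0.0009, -1.6, 1.0, 26.5, 0.8]
[0.0034, -0.0006, 0.0009, -1.6, 1.1, 26.5, 0.8]
```

```bash
python3 -m creep '[[0.003,0,0,-4,1,18,0.8],[0.003,0,0,-4,1,28,0.8],[0.003,0,0,-4,1,24,0.8],[0,0,0,-2,0,12,0.8],[0,0,0,0,0,4,0.8],[0,0,0,0,0,0,0.8],[0,0,0,0,0,0,0.8]]'
python3 -c "
from h import *
plan([523.5,-40,274],1.441,grip=.8)"
```

```text
clock: 16.85
eef_pos: [522.1, -41.1, 313.4]
tcp_rot: [3.138, -0.004, 1.452]
contact_force: [-0.1, 0.3, -1.3]
opening: 0.411
n 2 d [  1.4   1.1 -39.4] w [ 0.004 -0.004  0.011]
[0.0019, -0.0021, 0.0055, 0.6, 0.5, 19.7, 0.8]
[0.0019, -0.0021, 0.0055, 0.6, 0.6, 19.7, 0.8]
```

```bash
python3 -m creep '[[0.002,-0.002,0.006,0,1,10,0.8],[0.002,-0.002,0.005,-1,1,12,0.8],[0,0,0,-1,0,9,0.8],[0,0,0,0,0,5,0.8],[0,0,0,0,0,2,0.8],[0,0,0,0,0,0,0.8]]'
python3 -c "
from h import *
plan([523.5,-40,273],1.441,grip=.8)"
```

```text
clock: 17.35
eef_pos: [525.3, -42.0, 274.3]
tcp_rot: [3.137, -0.0, 1.442]
contact_force: [0.6, 0.1, -1.8]
opening: 0.412
n 1 d [-1.8  2.  -1.3] w [ 0.004 -0.     0.001]
[0.0042, -0.0002, 0.0005, 1.7, -2.1, 1.3, 0.8]
```

```bash
python3 -m creep '[[0.004,0,0,1.5,-2,2.5,0.8],[0,0,0,0,0,1,0.8],[0,0,0,0,0,0,0.8]]'
python3 -c "
from h import *
plan([523.5,-40,273],1.441,grip=.8)"
```

```text
clock: 17.6
eef_pos: [523.8, -40.3, 271.9]
tcp_rot: [3.141, -0.0, 1.441]
contact_force: [-0.3, 0.2, -0.7]
opening: 0.412
n 1 d [-0.3  0.3  1.1] w [ 0. -0. -0.]
[0.0005, -0.0003, -0.0001, 0.2, -0.4, -1.1, 0.8]
```

```bash
python3 -m creep '[[0,0,0,0,0,0,0.5],[0,0,0,0,0,0,0.45],[0,0,0,0,0,0,0.45],[0,0,0,0,0,-10,0.45],[0,0,0,0,0,-25,0.45],[0,0,0,0,0,-35,0.45],[0,0,0,5,0,-35,0.45],[0,0,0,10,0,-15,0.25],[0,0,0,10,0,0,0.25]]'
python3 - <<'E'
from h import *
st()
f=grab_frame("scene");crop(f,"pics/s9.png",200,150,470,390,3)
plan([424.3,317,340],3.03,grip=.25,n=16)
E
```

```text
clock: 18.35
eef_pos: [526.1, -16.0, 399.6]
tcp_rot: [-3.14, -0.0, 1.439]
contact_force: [0.2, -0.4, -0.2]
opening: 0.75
t18.35 [526.1 -16.  399.6] [-3.1399e+00 -1.0000e-04  1.4386e+00] F [ 0.2 -0.4 -0.2] op 0.750
n 16 d [-102.   331.6  -58.6] w [-1.000e-03 -2.000e-03 -1.591e+00]
[-0.0, -0.0001, -0.0994, 19.7, -9.0, 3.7, 0.25]
[-0.0, -0.0001, -0.0994, 20.5, -7.0, 3.7, 0.25]
[-0.0, -0.0001, -0.0994, 21.1, -5.0, 3.7, 0.25]
[-0.0, -0.0001, -0.0994, 21.5, -2.8, 3.7, 0.25]
[-0.0, -0.0001, -0.0994, 21.7, -0.7, 3.7, 0.25]
[-0.0, -0.0001, -0.0994, 21.6, 1.5, 3.7, 0.25]
[-0.0, -0.0001, -0.0994, 21.4, 3.6, 3.7, 0.25]
[-0.0, -0.0001, -0.0994, 20.9, 5.7, 3.7, 0.25]
[-0.0, -0.0001, -0.0994, 20.3, 7.8, 3.7, 0.25]
[-0.0, -0.0001, -0.0994, 19.4, 9.7, 3.7, 0.25]
[-0.0, -0.0001, -0.0994, 18.3, 11.6, 3.7, 0.25]
[-0.0, -0.0001, -0.0994, 17.1, 13.4, 3.7, 0.25]
[-0.0, -0.0001, -0.0994, 15.7, 15.0, 3.7, 0.25]
[-0.0, -0.0001, -0.0994, 14.1, 16.5, 3.7, 0.25]
[-0.0, -0.0001, -0.0994, 12.4, 17.8, 3.7, 0.25]
[-0.0, -0.0001, -0.0994, 10.6, 18.9, 3.7, 0.25]
```

View pics/s9.png

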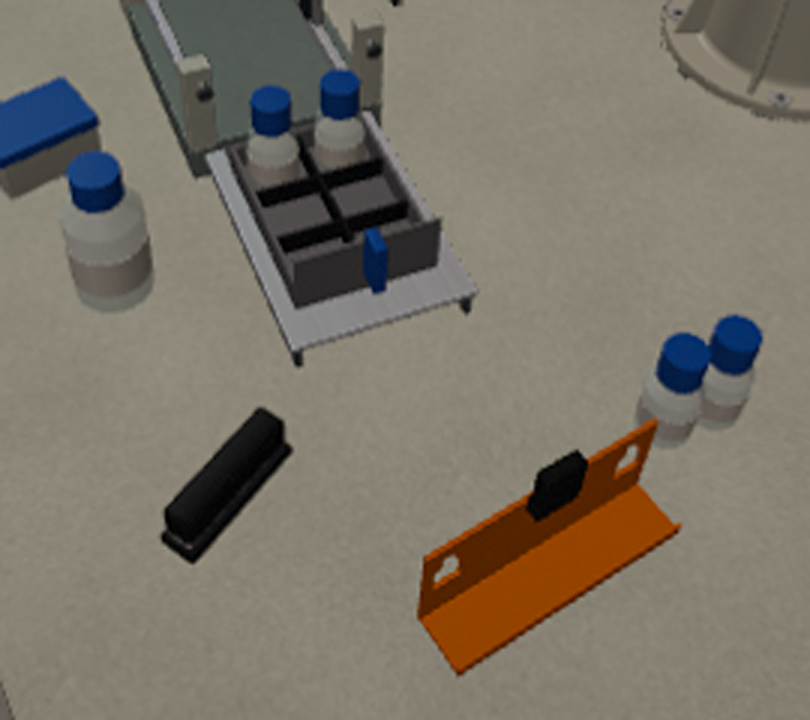

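Scene view: two bottles upright in the nose pockets, the other two standing together at the right of the guard. Going for the knocked one.

```bash
python3 -m creep '[[0,0,-0.1,20,-9,3,0.25],[0,0,-0.1,20.5,-7,4,0.25],[0,0,-0.1,21,-5,4,0.25],[0,0,-0.1,21.5,-3,4,0.25],[0,0,-0.1,21.5,-0.5,4,0.25],[0,0,-0.1,21.5,1.5,4,0.25],[0,0,-0.1,21.5,3.5,4,0.25],[0,0,-0.1,21,5.5,4,0.25],[0,0,-0.1,20,8,4,0.25],[0,0,-0.1,19.5,10,4,0.25]]'
python3 -c "
from h import *
plan([424.3,317,340],3.03,grip=.25,n=6)"
```

```text
clock: 19.23
eef_pos: [452.9, 197.2, 350.1]
tcp_rot: [-3.132, -0.006, 2.482]
contact_force: [0.1, 0.3, -0.1]
opening: 0.75
n 6 d [-28.6 119.8 -10.1] w [-0.008 -0.008 -0.548]
[-0.0013, -0.0014, -0.0914, 16.0, 12.9, 1.7, 0.25]
[-0.0013, -0.0014, -0.0914, 14.8, 14.3, 1.7, 0.25]
[-0.0013, -0.0014, -0.0914, 13.4, 15.6, 1.7, 0.25]
[-0.0013, -0.0014, -0.0914, 11.9, 16.7, 1.7, 0.25]
[-0.0013, -0.0014, -0.0914, 10.3, 17.7, 1.7, 0.25]
[-0.0013, -0.0014, -0.0914, 8.7, 18.6, 1.7, 0.25]
```

```bash
python3 -m creep '[[-0.001,-0.001,-0.1,16,13,0,0.25],[-0.001,-0.001,-0.1,15,14,0,0.25],[-0.001,-0.001,-0.1,13.5,15.5,0,0.25],[-0.001,-0.001,-0.09,12,16.5,0,0.25],[-0.001,-0.001,-0.07,10,16,0,0.25],[-0.001,-0.001,-0.04,6,12,0,0.25],[0,0,-0.01,2,4,0,0.25],[0,0,0,0,0,0,0.25],[0,0,0,0,0,0,0.25]]'
python3 - <<'E'
from h import *
f=grab_frame("wrist");caps(f);st();cv2.imwrite("pics/w10.png",f["color"][:,:,::-1])
plan([424.3,317,239],3.03,grip=.25)
E
```

```text
clock: 19.98
eef_pos: [412.2, 318.0, 338.3]
tcp_rot: [-3.129, -0.017, 3.03]
contact_force: [0.4, -0.3, 0.3]
opening: 0.745
cap [303, 155, 49, 50, 1677] [377.5 320.7 100. ]
cap [304, 221, 43, 43, 1051] [423.8 312.7 100. ]
t20.03 [412.3 317.7 338.3] [-3.1292 -0.0169  3.0295] F [ 0.4 -0.  -0.4] op 0.753
n 3 d [ 12.   -0.7 -99.3] w [-0.012 -0.017 -0.   ]
[-0.0041, -0.0056, -0.0001, -4.6, 0.6, 33.0, 0.25]
[-0.0041, -0.0056, -0.0001, -4.4, 0.5, 33.0, 0.25]
[-0.0041, -0.0056, -0.0001, -4.2, 0.3, 33.1, 0.25]
```

View pics/w10.png

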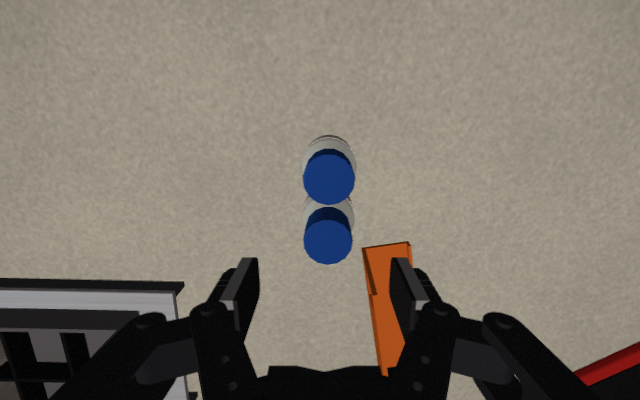

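```bash
python3 -m creep '[[-0.004,-0.005,0,-5,0.5,20,0.25],[-0.004,-0.005,0,-4,0.5,26,0.25],[-0.004,-0.005,0,-3,0.5,18,0.25],[0,0,0,0,0,10,0.25],[0,0,0,0,0,2,0.25],[0,0,0,0,0,0,0.25]]'
python3 - <<'E'
from h import *
f=grab_frame("wrist");caps(f);st();cv2.imwrite("pics/w11.png",f["color"][:,:,::-1])
plan([424.3,316.5,239],3.03,grip=.25)
E
```

```text
clock: 20.53
eef_pos: [425.8, 313.1, 260.2]
tcp_rot: [3.141, 0.0, 3.02]
contact_force: [0.2, -0.1, 1.2]
opening: 0.752
cap [290, 141, 81, 79, 4990] [377.4 322.3 100. ]
cap [293, 244, 73, 65, 3658] [422.8 316.7 100. ]
t20.58 [425.8 313.2 260.6] [3.1413e+00 4.0000e-04 3.0198e+00] F [-0.9 -0.7  0.3] op 0.750
n 1 d [ -1.5   3.3 -21.6] w [ 0.    0.   -0.01]
[0.0003, 0.0004, -0.0102, 1.9, 3.1, 21.6, 0.25]
```

View pics/w11.png

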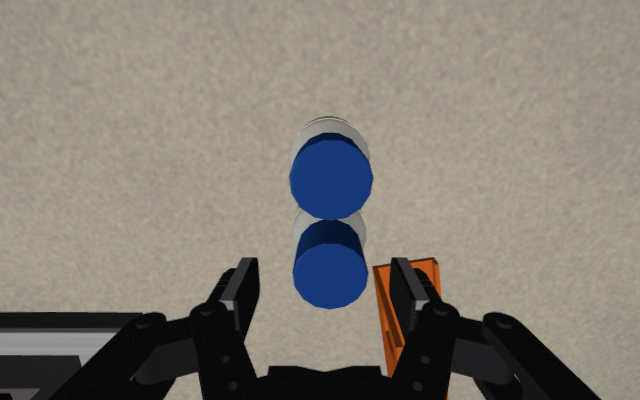

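```bash
python3 -m creep '[[0,0,-0.01,2.5,4,10,0.25],[0,0,0,0.5,0.5,9,0.25],[0,0,0,0,0,4,0.25],[0,0,0,0,0,1,0.25],[0,0,0,0,0,0,0.25]]' 40
python3 -c "
from h import *
plan([423.5,316.7,238.5],3.03,grip=.25)"
```

```text
clock: 21.0
eef_pos: [423.9, 319.1, 237.0]
tcp_rot: [3.138, 0.003, 3.03]
contact_force: [-0.0, -0.2, 0.3]
opening: 0.747
n 1 d [-0.4 -2.4  1.5] w [0.003 0.003 0.   ]
[0.0033, 0.0035, 0.0005, 0.1, -2.4, -1.5, 0.25]
```

```bash
python3 -m creep '[[0.003,0.003,0,0,-2.4,-1,0.3],[0,0,0,0,0,0,0.8],[0,0,0,0,0,0,0.8],[0,0,0,0,0,0,0.8],[0,0,0,0,0,0,0.8],[0,0,0,0,0,0,0.8],[0,0,0,0,0,-10,0.8],[0,0,0,0,0,-25,0.8],[0,0,0,0,0,-35,0.8],[0,0,0,0,0,-35,0.8]]' 40
python3 -c "
from h import *
s=st()
plan([595,9.6,395],1.441,grip=.8,n=18)"
```

```text
clock: 21.83
eef_pos: [421.4, 314.9, 341.6]
tcp_rot: [-3.132, -0.01, 3.031]
contact_force: [0.8, 0.6, -1.3]
opening: 0.411
t21.83 [421.4 314.9 341.6] [-3.1321 -0.0099  3.0307] F [ 0.8  0.6 -1.3] op 0.411
n 18 d [ 173.6 -305.3   53.4] w [-0.015 -0.     1.59 ]
[-0.0008, -0.0, 0.0883, -11.4, -15.8, -2.9, 0.8]
[-0.0008, -0.0, 0.0883, -12.8, -14.7, -2.9, 0.8]
[-0.0008, -0.0, 0.0883, -14.0, -13.6, -3.0, 0.8]
[-0.0008, -0.0, 0.0883, -15.2, -12.3, -3.0, 0.8]
[-0.0008, -0.0, 0.0883, -16.2, -10.9, -3.0, 0.8]
[-0.0008, -0.0, 0.0883, -17.1, -9.4, -3.0, 0.8]
[-0.0008, -0.0, 0.0883, -17.9, -7.9, -3.0, 0.8]
[-0.0008, -0.0, 0.0883, -18.5, -6.2, -3.0, 0.8]
[-0.0008, -0.0, 0.0883, -19.0, -4.6, -3.0, 0.8]
[-0.0008, -0.0, 0.0883, -19.3, -2.9, -3.0, 0.8]
[-0.0008, -0.0, 0.0883, -19.5, -1.2, -3.0, 0.8]
[-0.0008, -0.0, 0.0883, -19.5, 0.5, -3.0, 0.8]
[-0.0008, -0.0, 0.0883, -19.4, 2.3, -3.0, 0.8]
[-0.0008, -0.0, 0.0883, -19.1, 4.0, -3.0, 0.8]
[-0.0008, -0.0, 0.0883, -18.7, 5.6, -3.0, 0.8]
[-0.0008, -0.0, 0.0883, -18.1, 7.3, -3.0, 0.8]
[-0.0008, -0.0, 0.0883, -17.4, 8.8, -3.0, 0.8]
[-0.0008, -0.0, 0.0883, -16.5, 10.3, -3.0, 0.8]
```

```bash
python3 -m creep '[[0,0,0.05,-8,-10,-12,0.8],[0,0,0.09,-13,-15,-8,0.8],[0,0,0.09,-14,-13.5,-5,0.8],[0,0,0.09,-15,-12.5,-3,0.8],[0,0,0.09,-16,-11,-3,0.8],[0,0,0.09,-17,-9.5,-3,0.8],[0,0,0.09,-18,-8,-3,0.8],[0,0,0.09,-18.5,-6.5,-3,0.8],[0,0,0.09,-19,-5,-3,0.8],[0,0,0.09,-19,-3,-3,0.8]]'
python3 -c "
from h import *
plan([595,9.6,395],1.441,grip=.8,n=9)"
```

```text
clock: 22.67
eef_pos: [519.0, 148.4, 407.2]
tcp_rot: [3.137, 0.001, 2.139]
contact_force: [0.2, 0.1, -2.0]
opening: 0.412
n 9 d [  76.  -138.8  -12.2] w [ 0.005 -0.001  0.698]
[0.0005, -0.0001, 0.0775, -17.5, -1.2, 1.4, 0.8]
[0.0005, -0.0001, 0.0775, -17.6, 0.2, 1.4, 0.8]
[0.0005, -0.0001, 0.0775, -17.5, 1.5, 1.4, 0.8]
[0.0005, -0.0001, 0.0775, -17.3, 2.9, 1.4, 0.8]
[0.0005, -0.0001, 0.0775, -17.1, 4.2, 1.4, 0.8]
[0.0005, -0.0001, 0.0775, -16.7, 5.5, 1.4, 0.8]
[0.0005, -0.0001, 0.0775, -16.2, 6.8, 1.4, 0.8]
[0.0005, -0.0001, 0.0775, -15.6, 8.1, 1.4, 0.8]
[0.0005, -0.0001, 0.0775, -15.0, 9.2, 1.4, 0.8]
```

```bash
python3 -m creep '[[0,0,0.09,-18,-1,1,0.8],[0,0,0.09,-18,0,1,0.8],[0,0,0.09,-18,2,1,0.8],[0,0,0.09,-18,3.5,1,0.8],[0,0,0.09,-17,5,1,0.8],[0,0,0.08,-17,6,1,0.8],[0,0,0.06,-13,6,1,0.8],[0,0,0.03,-7,4,1,0.8],[0,0,0,-2,1,0,0.8],[0,0,0,0,0,0,0.8]]'
python3 -m creep '[[0,0,0,0,0,0,0.8]]'
python3 -c "
from h import *
plan([595,9.6,320],1.441,grip=.8)"
```

```text
clock: 23.5
eef_pos: [581.1, 20.4, 407.1]
tcp_rot: [3.132, -0.003, 1.479]
contact_force: [-0.6, 0.1, -0.5]
opening: 0.411
clock: 23.58
eef_pos: [580.9, 20.6, 407.3]
tcp_rot: [3.133, -0.004, 1.481]
contact_force: [-0.8, 0.3, -1.5]
opening: 0.41
n 3 d [ 14.1 -11.  -87.3] w [ 0.009 -0.004  0.04 ]
[0.003, -0.0013, 0.0132, -3.3, 4.7, 29.1, 0.8]
[0.003, -0.0013, 0.0132, -3.2, 4.9, 29.1, 0.8]
[0.003, -0.0013, 0.0132, -3.1, 5.0, 29.1, 0.8]
```

```bash
python3 -m creep '[[0.003,-0.001,0.014,-8,8,8,0.8],[0.003,-0.001,0.014,-5,5,20,0.8],[0.003,-0.001,0.012,-3,3,26,0.8],[0,0,0,-2,0,20,0.8],[0,0,0,-1,0,10,0.8],[0,0,0,0,0,3,0.8],[0,0,0,0,0,0,0.8]]'
python3 -c "
from h import *
plan([595,9.6,273],1.441,grip=.8)"
```

```text
clock: 24.17
eef_pos: [596.7, 2.0, 317.3]
tcp_rot: [3.139, -0.002, 1.447]
contact_force: [-0.1, -0.7, -1.1]
opening: 0.413
n 2 d [ -1.7   7.6 -44.3] w [ 0.002 -0.002  0.006]
[0.0011, -0.0008, 0.0031, 3.6, -1.4, 22.2, 0.8]
[0.0011, -0.0008, 0.0031, 3.6, -1.4, 22.2, 0.8]
```

```bash
python3 -m creep '[[0.001,-0.001,0.006,7,-2,5,0.8],[0,0,0,0,0,8,0.8],[0,0,0,0,0,10,0.8],[0,0,0,0,0,6,0.8],[0,0,0,0,0,1,0.8],[0,0,0,0,0,0,0.8]]'
python3 -c "
from h import *
plan([595,9.6,273],1.441,grip=.8)"
```

```text
clock: 24.67
eef_pos: [596.7, 11.2, 287.5]
tcp_rot: [3.136, -0.001, 1.442]
contact_force: [0.3, -0.4, -2.1]
opening: 0.408
n 1 d [ -1.7  -1.6 -14.5] w [ 0.006 -0.001  0.001]
[0.0057, -0.0014, 0.0014, -1.8, -1.6, 14.5, 0.8]
```

```bash
python3 -m creep '[[0.005,-0.001,0.001,-2,-2,6,0.8],[0,0,0,-1,0,6,0.8],[0,0,0,0,0,3,0.8],[0,0,0,0,0,1,0.8],[0,0,0,0,0,0,0.8]]'
python3 -c "
from h import *
plan([595,9.6,273],1.441,grip=.8)"
```

```text
clock: 25.08
eef_pos: [594.9, 8.0, 272.9]
tcp_rot: [3.139, -0.001, 1.441]
contact_force: [0.1, 0.5, -0.9]
opening: 0.413
n 1 d [0.1 1.6 0.1] w [ 0.003 -0.001 -0.   ]
[0.0028, -0.001, -0.0002, 1.6, -0.1, -0.1, 0.8]
```

```bash
python3 -m creep '[[0.003,-0.001,0,1.5,0,1.5,0.8],[0,0,0,0,0,0,0.6],[0,0,0,0,0,0,0.45],[0,0,0,0,0,0,0.45],[0,0,0,0,0,-10,0.45],[0,0,0,0,0,-25,0.45],[0,0,0,0,0,-35,0.45],[0,0,0,5,-5,-30,0.45],[0,0,-0.05,15,-12,-10,0.25],[0,0,-0.08,22,-18,0,0.25]]'
python3 - <<'E'
from h import *
st()
plan([378,322,340],2.25,grip=.25,n=11)
E
```

```text
clock: 25.92
eef_pos: [566.3, 52.5, 388.1]
tcp_rot: [3.141, 0.001, 1.567]
contact_force: [-0.6, 0.2, 0.8]
opening: 0.749
t25.92 [566.3  52.5 388.1] [3.1414e+00 1.2000e-03 1.5675e+00] F [-0.6  0.2  0.8] op 0.749
n 11 d [-188.3  269.5  -48.1] w [-0.     0.001 -0.683]
[-0.0, 0.0001, -0.062, 24.5, -17.2, 4.3, 0.25]
[-0.0, 0.0001, -0.062, 25.5, -15.6, 4.3, 0.25]
[-0.0, 0.0001, -0.062, 26.4, -14.0, 4.3, 0.25]
[-0.0, 0.0001, -0.062, 27.2, -12.4, 4.4, 0.25]
[-0.0, 0.0001, -0.062, 27.9, -10.7, 4.4, 0.25]
[-0.0, 0.0001, -0.062, 28.5, -8.9, 4.4, 0.25]
[-0.0, 0.0001, -0.062, 29.0, -7.1, 4.4, 0.25]
[-0.0, 0.0001, -0.062, 29.4, -5.3, 4.4, 0.25]
[-0.0, 0.0001, -0.062, 29.7, -3.5, 4.4, 0.25]
[-0.0, 0.0001, -0.062, 29.8, -1.6, 4.4, 0.25]
[-0.0, 0.0001, -0.062, 29.9, 0.2, 4.4, 0.25]
```

```bash
python3 -m creep '[[0,0,-0.06,24.5,-17,1,0.25],[0,0,-0.06,25.5,-15.5,1,0.25],[0,0,-0.06,26.5,-14,1,0.25],[0,0,-0.06,27,-12.5,1,0.25],[0,0,-0.06,28,-10.5,1,0.25],[0,0,-0.06,28.5,-9,1,0.25],[0,0,-0.06,29,-7,1,0.25],[0,0,-0.06,27,-5,1,0.25],[0,0,-0.06,22,-3,1,0.25],[0,0,-0.05,14,-1,0,0.25]]'
python3 -m creep '[[0,0,-0.02,5,0,0,0.25],[0,0,0,0,0,0,0.25],[0,0,0,0,0,0,0.25]]'
python3 - <<'E'
from h import *
f=grab_frame("wrist");caps(f);st()
plan([378,322,239],2.25,grip=.25)
E
```

```text
clock: 26.75
eef_pos: [400.3, 285.0, 387.2]
tcp_rot: [3.131, 0.003, 2.186]
contact_force: [1.3, -0.3, -0.3]
opening: 0.75
clock: 27.0
eef_pos: [395.6, 291.1, 388.5]
tcp_rot: [3.13, 0.003, 2.213]
contact_force: [0.5, -0.1, -0.3]
opening: 0.745
cap [304, 156, 27, 23, 231] [376.3 311.1 100. ]
t27.05 [395.8 290.9 388.5] [3.1297 0.0033 2.212 ] F [ 0.7  0.8 -0.4] op 0.750
n 5 d [ -17.8   31.1 -149.5] w [ 0.012  0.004 -0.038]
[0.0024, 0.0007, -0.0076, 7.2, 0.5, 29.9, 0.25]
[0.0024, 0.0007, -0.0076, 7.2, 0.6, 29.9, 0.25]
[0.0024, 0.0007, -0.0076, 7.2, 0.8, 29.9, 0.25]
[0.0024, 0.0007, -0.0076, 7.1, 0.9, 29.9, 0.25]
[0.0024, 0.0007, -0.0076, 7.1, 1.0, 29.9, 0.25]
```

```bash
python3 -m creep '[[0.002,0,-0.008,9,0.5,18,0.25],[0.002,0,-0.008,9,0.5,28,0.25],[0.002,0,-0.008,8,0.5,30,0.25],[0.002,0,-0.008,6,0.5,24,0.25],[0.002,0,-0.005,3,0,12,0.25],[0,0,0,0,0,3,0.25],[0,0,0,0,0,0,0.25]]'
python3 - <<'E'
from h import *
f=grab_frame("wrist");caps(f);caps(f,v=100);st();cv2.imwrite("pics/w12.png",f["color"][:,:,::-1])
plan([378,322,239],2.25,grip=.25)
E
```

```text
clock: 27.63
eef_pos: [383.1, 316.8, 271.6]
tcp_rot: [3.134, 0.006, 2.234]
contact_force: [0.7, 0.3, -0.6]
opening: 0.751
cap [283, 223, 69, 61, 3251] [376.  322.7 100. ]
cap [283, 221, 70, 63, 3391] [375.9 323.2 100. ]
t27.68 [383.2 316.8 272.1] [3.1331 0.0056 2.2337] F [-1.3 -0.1 -0.1] op 0.751
n 1 d [ -5.2   5.2 -33.1] w [ 0.008  0.006 -0.016]
[0.0084, 0.0057, -0.0162, 7.5, -1.2, 33.0, 0.25]
```

View pics/w12.png

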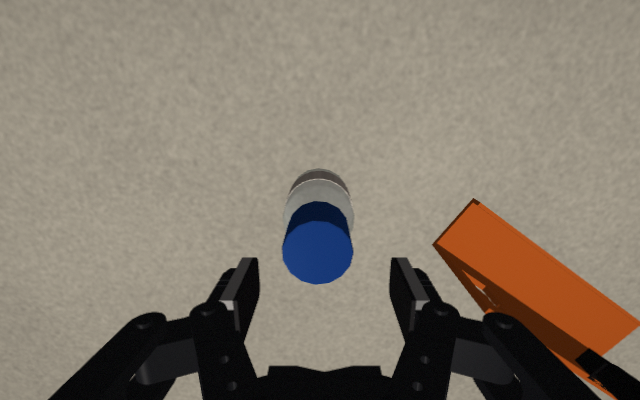

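```bash
python3 -m creep '[[0.008,0.005,-0.015,9,-1.5,10,0.25],[0,0,0,1,0,12,0.25],[0,0,0,0,0,8,0.25],[0,0,0,0,0,3,0.25],[0,0,0,0,0,0,0.25],[0,0,0,0,0,0,0.25]]' 40
python3 - <<'E'
from h import *
plan([376.3,322.9,238.5],2.25,grip=.25)
E
```

```text
clock: 28.18
eef_pos: [377.8, 324.7, 240.8]
tcp_rot: [3.135, -0.001, 2.247]
contact_force: [-0.3, 0.6, -0.0]
opening: 0.752
n 1 d [-1.5 -1.8 -2.3] w [ 0.007 -0.001 -0.003]
[0.0067, -0.0006, -0.003, -0.5, -2.3, 2.3, 0.25]
```

```bash
python3 -m creep '[[0.007,0,-0.003,-0.5,-2.5,2.5,0.3],[0,0,0,0,0,0,0.4],[0,0,0,0,0,0,0.8],[0,0,0,0,0,0,0.8],[0,0,0,0,0,0,0.8],[0,0,0,0,0,0,0.8],[0,0,0,0,0,-10,0.8],[0,0,0,0,0,-25,0.8],[0,0,0,0,0,-35,0.8],[0,0,0,0,0,-35,0.8]]' 40
python3 -c "
from h import *
s=st()
plan([531.6,17.8,400],1.441,grip=.8,n=14)"
```

```text
clock: 29.02
eef_pos: [374.3, 320.9, 342.9]
tcp_rot: [-3.128, -0.0, 2.25]
contact_force: [0.1, 0.7, -0.3]
opening: 0.409
t29.02 [374.3 320.9 342.9] [-3.1281e+00 -4.0000e-04  2.2502e+00] F [ 0.1  0.7 -0.3] op 0.409
n 14 d [ 157.3 -303.1   57.1] w [-0.013  0.005  0.809]
[-0.0009, 0.0004, 0.0578, -23.9, -4.9, -4.0, 0.8]
[-0.0009, 0.0004, 0.0578, -24.1, -3.5, -4.0, 0.8]
[-0.0009, 0.0004, 0.0578, -24.3, -2.1, -4.0, 0.8]
[-0.0009, 0.0004, 0.0578, -24.4, -0.7, -4.1, 0.8]
[-0.0009, 0.0004, 0.0578, -24.4, 0.7, -4.1, 0.8]
[-0.0009, 0.0004, 0.0578, -24.3, 2.1, -4.1, 0.8]
[-0.0009, 0.0004, 0.0578, -24.1, 3.5, -4.1, 0.8]
[-0.0009, 0.0004, 0.0578, -23.9, 4.9, -4.1, 0.8]
[-0.0009, 0.0004, 0.0578, -23.6, 6.3, -4.1, 0.8]
[-0.0009, 0.0004, 0.0578, -23.2, 7.6, -4.1, 0.8]
[-0.0009, 0.0004, 0.0578, -22.7, 9.0, -4.1, 0.8]
[-0.0009, 0.0004, 0.0578, -22.1, 10.3, -4.1, 0.8]
[-0.0009, 0.0004, 0.0578, -21.5, 11.5, -4.1, 0.8]
[-0.0009, 0.0004, 0.0578, -20.8, 12.8, -4.1, 0.8]
```

```bash
python3 -m creep '[[0,0,0.04,-16,-3,-12,0.8],[0,0,0.06,-24,-3.5,-8,0.8],[0,0,0.06,-26,-2,-5,0.8],[0,0,0.06,-26,-0.5,-3,0.8],[0,0,0.06,-26,1,-3,0.8],[0,0,0.06,-26,2,-3,0.8],[0,0,0.06,-26,3.5,-3,0.8],[0,0,0.06,-26,5,-3,0.8],[0,0,0.06,-25,6.5,-2,0.8],[0,0,0.06,-25,8,-2,0.8]]'
python3 -c "
from h import *
plan([531.6,17.8,395],1.441,grip=.8)"
```

```text
clock: 29.85
eef_pos: [492.0, 94.3, 406.5]
tcp_rot: [3.135, -0.003, 1.652]
contact_force: [0.8, 0.6, -0.5]
opening: 0.409
n 3 d [ 39.6 -76.5 -11.5] w [ 0.007 -0.004  0.211]
[0.0022, -0.0013, 0.0704, -26.5, 11.1, 3.8, 0.8]
[0.0022, -0.0013, 0.0704, -25.6, 12.9, 3.8, 0.8]
[0.0022, -0.0013, 0.0704, -24.7, 14.7, 3.8, 0.8]
```

```bash
python3 -m creep '[[0.002,-0.001,0.06,-22,10,1,0.8],[0.002,-0.001,0.06,-20,11,1,0.8],[0.002,-0.001,0.05,-14,9,1,0.8],[0,0,0.03,-8,5,1,0.8],[0,0,0.01,-2,1,1,0.8],[0,0,0,0,0,0,0.8],[0,0,0,0,0,0,0.8]]'
python3 -c "
from h import *
plan([531.6,17.8,320],1.441,grip=.8)"
```

```text
clock: 30.43
eef_pos: [529.9, 20.8, 406.4]
tcp_rot: [3.137, -0.001, 1.425]
contact_force: [-0.1, 0.9, -1.2]
opening: 0.413
n 3 d [  1.7  -3.  -86.4] w [ 0.005 -0.001 -0.016]
[0.0015, -0.0004, -0.0055, -0.9, 0.6, 28.8, 0.8]
[0.0015, -0.0004, -0.0055, -0.9, 0.6, 28.8, 0.8]
[0.0015, -0.0004, -0.0055, -0.9, 0.6, 28.8, 0.8]
```

```bash
python3 -m creep '[[0.002,0,-0.006,-3,1,16,0.8],[0.002,0,-0.006,-3,1,28,0.8],[0.002,0,-0.004,-3,1,24,0.8],[0,0,0,-1,0,14,0.8],[0,0,0,0,0,5,0.8],[0,0,0,0,0,0,0.8],[0,0,0,0,0,0,0.8]]'
python3 -c "
from h import *
plan([531.6,17.8,273],1.441,grip=.8)"
```

```text
clock: 31.02
eef_pos: [529.8, 16.8, 319.1]
tcp_rot: [3.141, -0.004, 1.455]
contact_force: [0.0, 0.2, -0.2]
opening: 0.411
n 2 d [  1.8   1.  -46.1] w [ 0.001 -0.004  0.014]
[0.0005, -0.0018, 0.0068, 0.5, 0.8, 23.1, 0.8]
[0.0005, -0.0018, 0.0068, 0.6, 0.8, 23.1, 0.8]
```

```bash
python3 -m creep '[[0,-0.002,0.007,0,1.5,10,0.8],[0,-0.002,0.007,-1,1,14,0.8],[0,0,0,-1,0,12,0.8],[0,0,0,0,0,6,0.8],[0,0,0,0,0,2,0.8],[0,0,0,0,0,0,0.8]]'
python3 -c "
from h import *
plan([531.6,17.8,272],1.441,grip=.8)"
```

```text
clock: 31.52
eef_pos: [534.6, 16.3, 277.3]
tcp_rot: [3.131, -0.001, 1.441]
contact_force: [-0.4, 0.0, -0.7]
opening: 0.41
n 1 d [-3.   1.5 -5.3] w [ 0.01  -0.001  0.   ]
[0.0101, -0.0009, 0.0002, 1.1, -3.2, 5.2, 0.8]
```

```bash
python3 -m creep '[[0.01,0,0,1,-3,3.5,0.8],[0,0,0,0,0,2,0.8],[0,0,0,0,0,0.5,0.8],[0,0,0,0,0,0,0.8]]'
python3 -c "
from h import *
plan([531.6,17.8,272],1.441,grip=.8)"
```

```text
clock: 31.85
eef_pos: [532.0, 18.3, 273.8]
tcp_rot: [3.141, -0.002, 1.441]
contact_force: [1.0, -0.3, -0.6]
opening: 0.413
n 1 d [-0.4 -0.5 -1.8] w [ 0.001 -0.002  0.   ]
[0.0008, -0.0015, 0.0001, -0.5, -0.4, 1.8, 0.8]
```

```bash
python3 -m creep '[[0,-0.001,0,-0.5,0,1.5,0.8],[0,0,0,0,0,0.5,0.8],[0,0,0,0,0,0,0.6],[0,0,0,0,0,0,0.45],[0,0,0,0,0,0,0.45],[0,0,0,0,0,-10,0.45],[0,0,0,0,0,-25,0.45],[0,0,0,5,3,-35,0.45],[0,0,0,20,6,-30,0.45],[0,0,0,30,10,-10,0.4]]'
python3 -m creep '[[0,0,0,25,8,0,0.4],[0,0,0,10,4,0,0.4],[0,0,0,0,0,0,0.4],[0,0,0,0,0,0,0.4]]'
python3 - <<'E'
from h import *
st()
f=grab_frame("wrist");cv2.imwrite("pics/w13.png",f["color"][:,:,::-1]);caps(f,134);print(fintop(f,108))
for n in("scene","side"):
    g=grab_frame(n);cv2.imwrite(f"pics/{n}13.png",g["color"][:,:,::-1])
E
```

```text
clock: 32.68
eef_pos: [555.6, 67.5, 386.2]
tcp_rot: [-3.135, 0.002, 1.437]
contact_force: [0.6, -0.2, -0.5]
opening: 0.603
clock: 33.02
eef_pos: [575.1, 105.3, 393.5]
tcp_rot: [3.138, -0.002, 1.439]
contact_force: [0.3, 0.4, 0.7]
opening: 0.603
t33.02 [575.1 105.3 393.5] [ 3.1384e+00 -1.9000e-03  1.4393e+00] F [0.3 0.4 0.7] op 0.603
cap [319, 179, 12, 28, 308] [577.9 122.  134. ]
cap [268, 298, 40, 33, 1032] [532.5  18.6 134. ]
cap [343, 298, 39, 34, 1016] [595.6   9.9 134. ]
cap [533, 323, 52, 40, 1524] [765.7 -41.4 134. ]
cap [272, 355, 36, 12, 275] [526.1 -30.8 134. ]
cap [343, 356, 34, 11, 241] [588.4 -39.6 134. ]
[319 179  12  28 308] [324.11688312 191.97727273]
[577.00703805 114.8474213  108.        ]
```

View pics/w13.png

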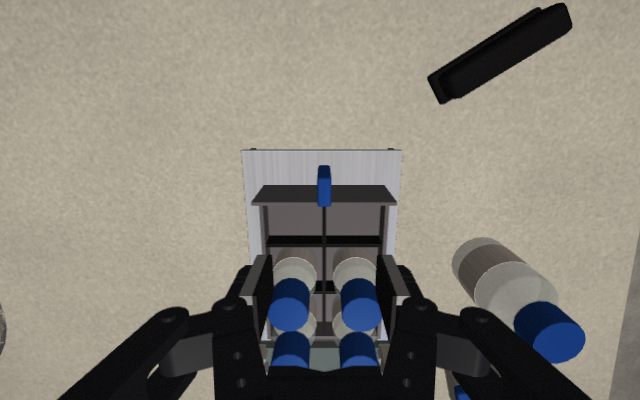

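View pics/scene13.png

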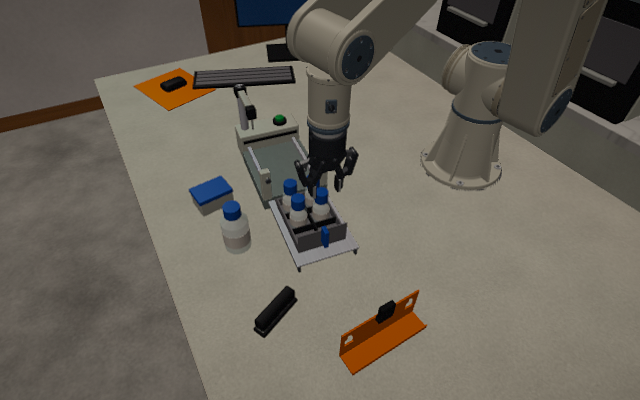

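View pics/side13.png

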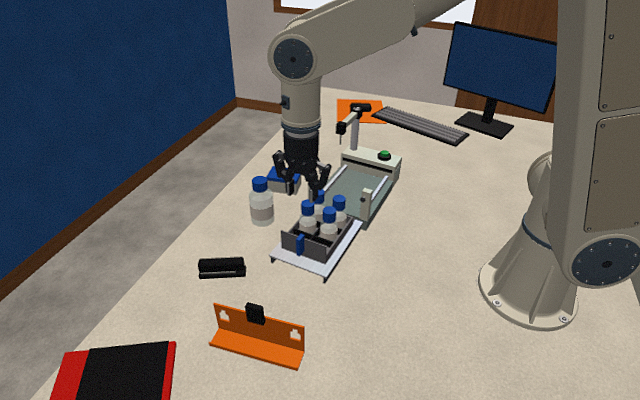

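```bash
python3 -m creep '[[0,0,0,4,2,18,0.4],[0,0,0,4,0,30,0.4],[0,0,0,2,0,32,0.4],[0,0,0,0,0,26,0.4],[0,0,0,0,0,10,0.4],[0,0,0,0,0,3,0.4],[0,0,0,0,0,0,0.4],[0,0,0,0,0,0,0.4]]'
python3 - <<'E'
from h import *
f=grab_frame("wrist");print(fintop(f,108))
plan([577,114.9,245],1.441,grip=.4)
E
```

```text
clock: 33.83
eef_pos: [576.2, 107.0, 270.0]
tcp_rot: [-3.141, 0.001, 1.431]
contact_force: [0.6, -0.0, -0.2]
opening: 0.6
[314 244  22  45 974] [324.60882957 265.75256674]
[577.24375342 115.14728569 108.        ]
n 1 d [  0.7   7.8 -25.3] w [ 0.     0.001 -0.01 ]
[0.0002, 0.0006, -0.0103, 7.8, -0.4, 25.3, 0.4]
```

```bash
python3 -m creep '[[0,0,-0.01,7.5,0,8,0.4],[0,0,0,2,0,9,0.4],[0,0,0,0,0,6,0.4],[0,0,0,0,0,2,0.4],[0,0,0,0,0,0,0.4]]'
python3 - <<'E'
from h import *
plan([577.2,115,245],1.441,grip=.4)
E
```

```text
clock: 34.3
eef_pos: [579.6, 118.0, 247.2]
tcp_rot: [3.134, -0.002, 1.442]
contact_force: [0.7, 0.3, -0.4]
opening: 0.598
n 1 d [-2.4 -3.  -2.2] w [ 0.007 -0.002  0.001]
[0.0075, -0.0019, 0.001, -3.3, -2.0, 2.2, 0.4]
```

```bash
python3 -m creep '[[0.007,-0.002,0.001,-3.3,-2,2,0.4],[0,0,0,0,0,0,0.4],[0,0,0,0,0,0,0.9],[0,0,0,0,0,0,1],[0,0,0,0,0,0,1],[0,0,0,0,0,0,1],[0,0,0,0,0,0,1]]' 30
python3 - <<'E'
from h import *
s=st();O=np.array([545,-108.5]);d=s["eef_pos"][:2]-O;a=-.1295
print("fin in coll",d[0]*np.cos(a)+d[1]*np.sin(a),-d[0]*np.sin(a)+d[1]*np.cos(a))
E
```

```text
clock: 34.88
eef_pos: [576.9, 114.6, 245.2]
tcp_rot: [-3.141, 0.0, 1.441]
contact_force: [-0.4, 0.6, -2.6]
opening: 0.136
t34.88 [576.9 114.6 245.2] [-3.1412e+00  3.0000e-04  1.4407e+00] F [-0.4  0.6 -2.6] op 0.136
fin in coll 2.845688893047189 225.32752036175694
```

```bash
python3 -m creep '[[0,0,0,-6,-1,0,1],[0,0,0,-8,-1,0,1],[0,0,0,-6,-0.5,0,1],[0,0,0,-4,0,0,1],[0,0,0,-4,0,0,1]]' 30
python3 - <<'E'
from h import *
s=st();O=np.array([545,-108.5]);d=s["eef_pos"][:2]-O;a=-.1295
print("fin in coll",d[0]*np.cos(a)+d[1]*np.sin(a),-d[0]*np.sin(a)+d[1]*np.cos(a))
E
```

```text
clock: 35.3
eef_pos: [570.6, 86.2, 245.5]
tcp_rot: [3.141, -0.003, 1.441]
contact_force: [1.0, 7.6, 0.9]
opening: 0.132
t35.30 [570.6  86.2 245.5] [ 3.1405e+00 -2.6000e-03  1.4409e+00] F [1.  7.6 0.9] op 0.132
fin in coll 0.2550553910672022 196.36178571276818
```

```bash
cat > c.py <<'E'
from h import *
s=st();O=np.array([545,-108.5]);d=s["eef_pos"][:2]-O;a=-.1295
print("fin in coll",d[0]*np.cos(a)+d[1]*np.sin(a),-d[0]*np.sin(a)+d[1]*np.cos(a),"tray y",-d[0]*np.sin(a)+d[1]*np.cos(a)-101.8)
E
python3 -m creep '[[0,0,0,-6,0,0,1],[0,0,0,-6,0,0,1],[0,0,0,-6,0,0,1],[0,0,0,0,0,0,1]]' 30; python3 c.py; python3 - <<'E'
from h import *
f=grab_frame("side");crop(f,"pics/d14.png",230,140,400,290,4)
E
```

```text
clock: 35.63
eef_pos: [568.8, 68.2, 246.9]
tcp_rot: [3.138, -0.009, 1.437]
contact_force: [-1.2, -0.4, -3.1]
opening: 0.139
t35.63 [568.8  68.2 246.9] [ 3.1377 -0.0091  1.437 ] F [-1.2 -0.4 -3.1] op 0.139
fin in coll 0.7400546864882891 178.30471085314633 tray y 76.50471085314634
```

View pics/d14.png

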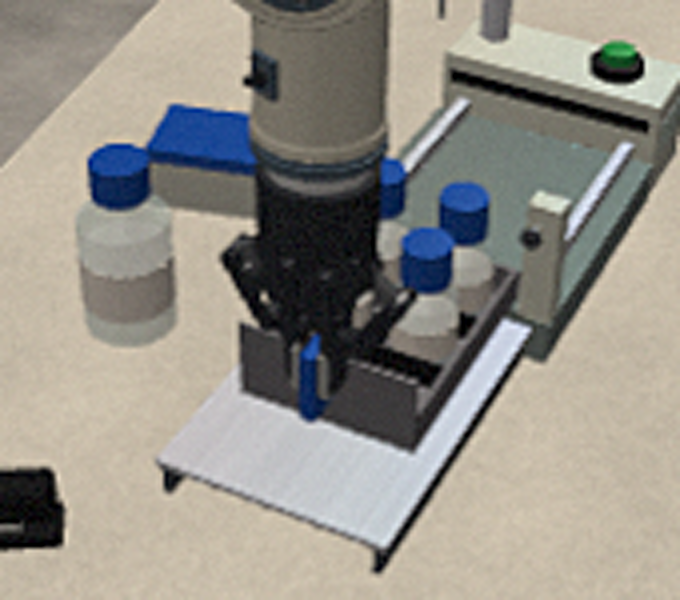

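```bash
python3 -m creep '[[0.002,0.004,0.004,-8,-0.5,0,1],[0,0,0,-9,0,0,1],[0,0,0,-9,0,0,1],[0,0,0,-9,0,-0.5,1],[0,0,0,-8,0,-1,1],[0,0,0,0,0,0,1]]' 30; python3 c.py
```

```text
clock: 36.18
eef_pos: [561.6, 21.2, 247.9]
tcp_rot: [3.14, -0.013, 1.432]
contact_force: [0.6, 0.8, -1.7]
opening: 0.136
t36.18 [561.6  21.2 247.9] [ 3.14   -0.0131  1.4325] F [ 0.6  0.8 -1.7] op 0.136
fin in coll -0.30807605298425855 130.7337015773791 tray y 28.933701577379097
```

```bash
python3 -m creep '[[0,0.006,-0.005,-8,0,-1,1],[0,0.004,-0.004,-8,0,-1,1],[0,0,0,-8,0,-1,1],[0,0,0,-8,0,-0.5,1],[0,0,0,0,0,0,1]]' 30; python3 c.py;  python3 - <<'E'
from h import *
f=grab_frame("side");crop(f,"pics/d15.png",250,120,400,280,4)
f=grab_frame("scene");crop(f,"pics/s15.png",220,80,360,270,4)
E
```

```text
clock: 36.6
eef_pos: [556.6, -14.0, 250.8]
tcp_rot: [3.141, -0.024, 1.44]
contact_force: [0.8, -2.3, -2.2]
opening: 0.131
t36.60 [556.6 -14.  250.8] [ 3.1406 -0.0238  1.4396] F [ 0.8 -2.3 -2.2] op 0.131
fin in coll -0.751619301755607 95.21245389624569 tray y -6.587546103754306
```

View pics/d15.png

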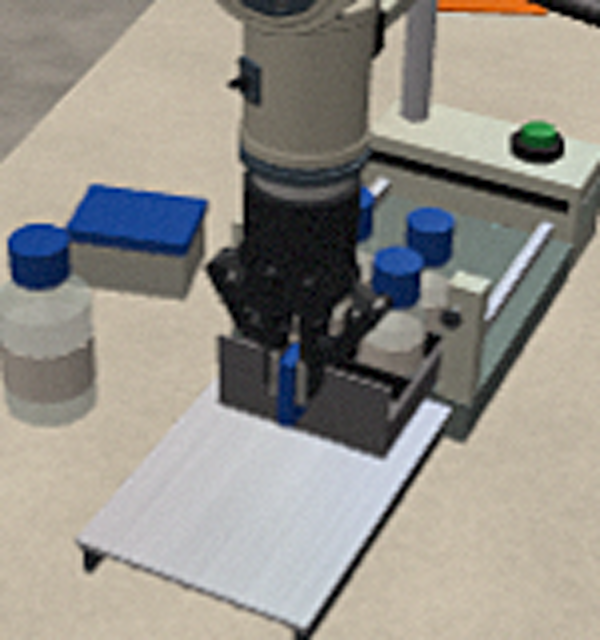

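View pics/s15.png

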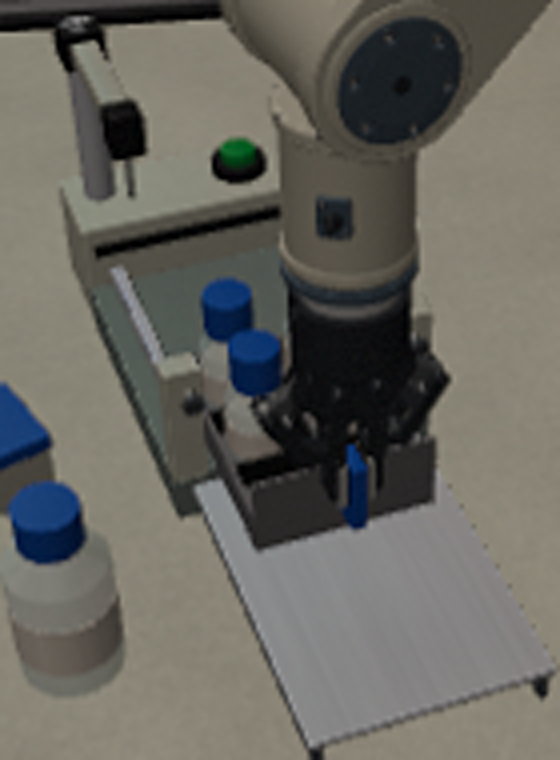

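```bash
python3 - <<'E'
from h import *
s=sense();plan(s["eef_pos"],1.4413,n=1,grip=1)
print(s["wrist_torque"])
E
```

```text
n 1 d [0. 0. 0.] w [ 0.001 -0.024 -0.002]
[0.0011, -0.0239, -0.0018, 0.0, 0.0, 0.0, 1.0]
[-0.09706277  0.08229034  0.03765754]
```

```bash
python3 -m creep '[[0,-0.012,-0.001,-4,0.5,0,1],[0,-0.01,-0.001,-4,0.5,0,1],[0,0,0,-6,0,0,1],[0,0,0,-6,0,0,1],[0,0,0,0,0,0,1]]' 30; python3 c.py
```

```text
clock: 37.12
eef_pos: [555.4, -33.5, 250.8]
tcp_rot: [3.14, -0.0, 1.443]
contact_force: [0.1, -1.0, -1.7]
opening: 0.136
t37.12 [555.4 -33.5 250.8] [ 3.1401e+00 -5.0000e-04  1.4426e+00] F [ 0.1 -1.  -1.7] op 0.136
fin in coll 0.6167057136150937 75.7093913051541 tray y -26.090608694845898
```

```bash
python3 -m creep '[[0,0,0,-8,-0.3,0,1],[0,0,0,-10,0,0,1],[0,0,0,-10,0,0,1],[0,0,0,-10,0,0,1],[0,0,0,-10,0,0,1],[0,0,0,-8,0,0,1],[0,0,0,-5,0,0,1],[0,0,0,0,0,0,1]]' 30; python3 c.py
```

```text
clock: 37.78
eef_pos: [546.1, -101.1, 250.8]
tcp_rot: [3.14, -0.001, 1.441]
contact_force: [0.6, 2.5, -0.1]
opening: 0.137
t37.78 [ 546.1 -101.1  250.8] [ 3.1401e+00 -1.0000e-03  1.4414e+00] F [ 0.6  2.5 -0.1] op 0.137
fin in coll 0.18486667192597728 7.483342972538693 tray y -94.3166570274613
```

```bash
python3 -m creep '[[0,0,0,-7,0,0,1],[0,0,0,-7,0,0,1],[0,0,0,-6,0,0,1],[0,0,0,-4,0,0,1],[0,0,0,0,0,0,1]]' 30; python3 c.py; python3 -m creep '[[0,0,0,-3,0,0,1],[0,0,0,-3,0,0,1]]' 30;python3 c.py
```

```text
clock: 38.2
eef_pos: [542.7, -127.0, 250.9]
tcp_rot: [3.14, -0.001, 1.441]
contact_force: [0.0, 1.1, -0.7]
opening: 0.136
t38.20 [ 542.7 -127.   250.9] [ 3.1402e+00 -1.3000e-03  1.4409e+00] F [ 0.   1.1 -0.7] op 0.136
fin in coll 0.12995768735839608 -18.648216857523263 tray y -120.44821685752326
clock: 38.37
eef_pos: [541.9, -133.0, 250.9]
tcp_rot: [3.14, -0.002, 1.441]
contact_force: [0.1, 3.1, 0.0]
opening: 0.133
t38.37 [ 541.9 -133.   250.9] [ 3.1402e+00 -1.6000e-03  1.4409e+00] F [0.1 3.1 0. ] op 0.133
fin in coll 0.13681444074394644 -24.707150143269427 tray y -126.50715014326943
```

```bash
python3 -m creep '[[0,0,0,-2.5,0,0,1],[0,0,0,-2.5,0,0,1]]' 30;python3 c.py;  python3 -m creep '[[0,0,0,-2.5,0,0,1],[0,0,0,-2.5,0,0,1]]' 30;python3 c.py
```

```text
clock: 38.53
eef_pos: [541.8, -136.0, 251.0]
tcp_rot: [3.14, -0.007, 1.439]
contact_force: [3.9, 29.2, 5.3]
opening: 0.134
t38.53 [ 541.8 -136.   251. ] [ 3.1401 -0.0071  1.4385] F [ 3.9 29.2  5.3] op 0.134
fin in coll 0.32608840464902134 -27.668505270394473 tray y -129.46850527039447
clock: 38.7
eef_pos: [541.8, -137.2, 251.4]
tcp_rot: [3.14, -0.015, 1.437]
contact_force: [2.7, 18.0, 3.6]
opening: 0.136
t38.70 [ 541.8 -137.2  251.4] [ 3.1402 -0.0147  1.437 ] F [ 2.7 18.   3.6] op 0.136
fin in coll 0.49729000065243145 -28.87349020089465 tray y -130.67349020089466
```

```bash
python3 -m creep '[[0,0,0,0,0,0,1],[0,0,0,0,0,0,0.8],[0,0,0,0,0,0,0.5],[0,0,0,0,0,0,0.4],[0,0,0,0,0,0,0.4]]' 30;python3 c.py; python3 - <<'E'
from h import *
f=grab_frame("wrist");cv2.imwrite("pics/w16.png",f["color"][:,:,::-1])
E
```

```text
clock: 39.12
eef_pos: [541.9, -136.7, 251.3]
tcp_rot: [3.14, -0.014, 1.439]
contact_force: [0.9, 2.9, -0.6]
opening: 0.594
t39.12 [ 541.9 -136.7  251.3] [ 3.1401 -0.0145  1.4392] F [ 0.9  2.9 -0.6] op 0.594
fin in coll 0.5873176992943989 -28.315794077371716 tray y -130.1157940773717
```

View pics/w16.png

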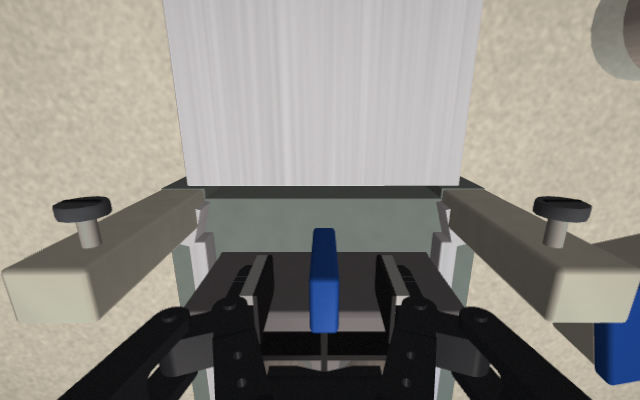

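```bash
python3 -m creep '[[0,-0.005,0,0,0,-8,0.4],[0,-0.005,0,0,0,-20,0.4],[0,-0.004,0,0,0,-30,0.4],[0,0,0,5,0,-35,0.4],[0,0,0,20,0,-35,0.3],[0,0,0,30,0,-25,0.3],[0,0,0,25,0,-10,0.3],[0,0,0,12,0,0,0.3],[0,0,0,3,0,0,0.3],[0,0,0,0,0,0,0.3]]'
python3 -m creep '[[0,0,0,0,0,0,0.3],[0,0,0,0,0,0,0.3]]'
python3 - <<'E'
from h import *
st();f=grab_frame("wrist");cv2.imwrite("pics/w17.png",f["color"][:,:,::-1]);
print(fintop(f,114))
import pickle;pickle.dump(f,open("w17.pkl","wb"));st()
crop(f,"pics/w17b.png",230,230,430,400,4)
fs=grab_frame("scene");fd=grab_frame("side")
crop(fs,"pics/s17.png",225,80,365,270,4);crop(fd,"pics/d17.png",270,90,410,250,4)
E
```

```text
clock: 40.0
eef_pos: [553.4, -43.0, 425.3]
tcp_rot: [3.139, 0.006, 1.435]
contact_force: [-0.7, -0.3, 0.7]
opening: 0.701
clock: 40.17
eef_pos: [552.7, -44.2, 423.3]
tcp_rot: [-3.141, 0.008, 1.436]
contact_force: [0.2, -0.4, -0.4]
opening: 0.698
t40.17 [552.7 -44.2 423.3] [-3.1411  0.0079  1.4357] F [ 0.2 -0.4 -0.4] op 0.698
[322 266  10  21 209] [326.4784689  275.95215311]
[ 542.78169121 -131.37874491  114.        ]
t40.22 [552.6 -44.4 423. ] [-3.1405  0.008   1.4354] F [ 0.1 -0.4 -0.8] op 0.702
```

View pics/w17b.png

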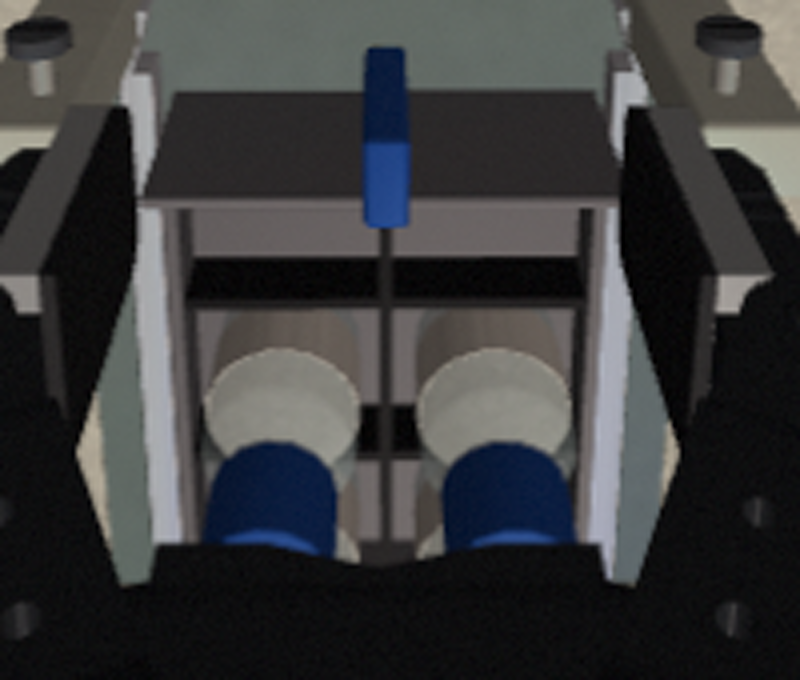

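View pics/d17.png

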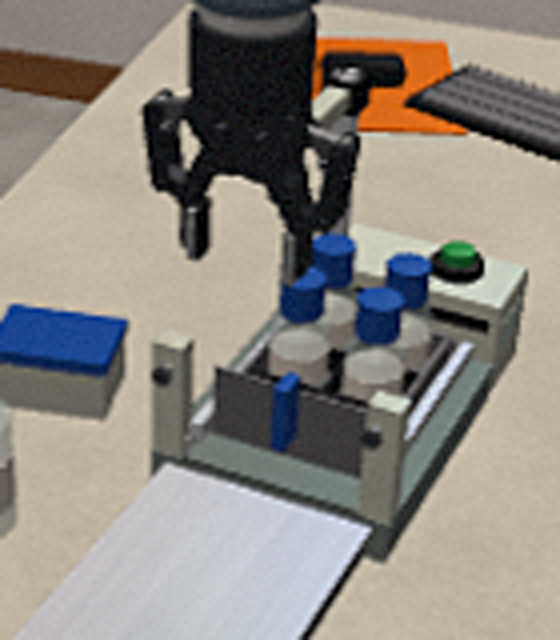

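View pics/s17.png

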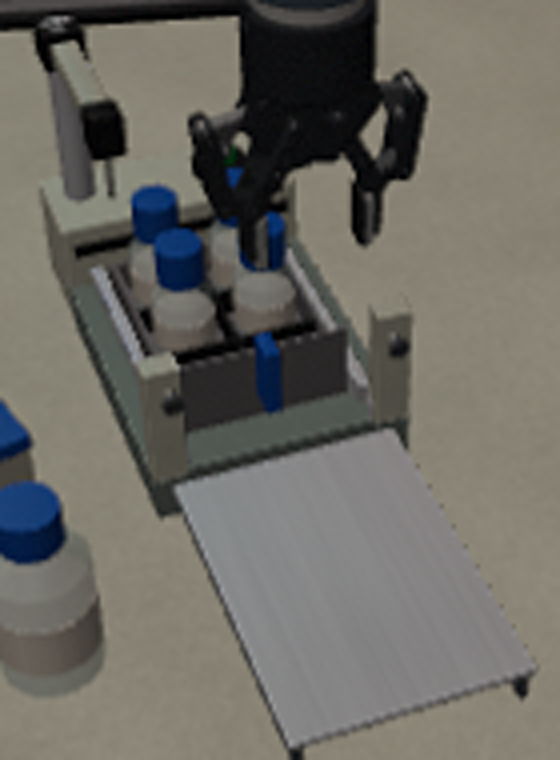

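```bash
python3 - <<'E'
from h import *
import pickle
f=pickle.load(open("w17.pkl","rb"))
c=lambda u,v:(230+u/4-.375,230+v/4-.375)
for p in [(37,41),(729,39)]:
    print(onz(f,*c(*p),118).round(1))
for p in [(37,20),(729,18)]: print("top edge",onz(f,*c(*p),126).round(1))
g=grab_frame("wrist");caps(g)
fs=grab_frame("scene");fd=grab_frame("side")
crop(fs,"pics/s18.png",330,280,440,380,6);crop(fd,"pics/d18.png",200,290,320,380,6)
plan([580,330,420],1.571+.04,grip=.2)
E
```

```text
[465.8 -79.  118. ]
[ 628.6 -100.6  118. ]
top edge [469.8 -70.4 126. ]
top edge [627.  -91.3 126. ]
cap [555, 127, 56, 54, 2290] [791.5 -44.1 100. ]
cap [469, 255, 88, 61, 3852] [ 738.3 -178.5  100. ]
cap [322, 266, 10, 21, 209] [ 541.7 -139.8  100. ]
n 10 d [ 27.  373.9  -4. ] w [-0.     0.007 -0.176]
[-0.0, 0.0007, -0.0176, 37.4, -2.4, 0.1, 0.2]
[-0.0, 0.0007, -0.0176, 37.5, -1.7, 0.1, 0.2]
[-0.0, 0.0007, -0.0176, 37.5, -1.1, 0.2, 0.2]
[-0.0, 0.0007, -0.0176, 37.5, -0.4, 0.2, 0.2]
[-0.0, 0.0007, -0.0176, 37.5, 0.3, 0.2, 0.2]
[-0.0, 0.0007, -0.0176, 37.5, 0.9, 0.3, 0.2]
[-0.0, 0.0007, -0.0176, 37.5, 1.6, 0.3, 0.2]
[-0.0, 0.0007, -0.0176, 37.4, 2.2, 0.3, 0.2]
[-0.0, 0.0007, -0.0176, 37.4, 2.9, 0.3, 0.2]
[-0.0, 0.0007, -0.0176, 37.3, 3.5, 0.4, 0.2]
```

View pics/s18.png

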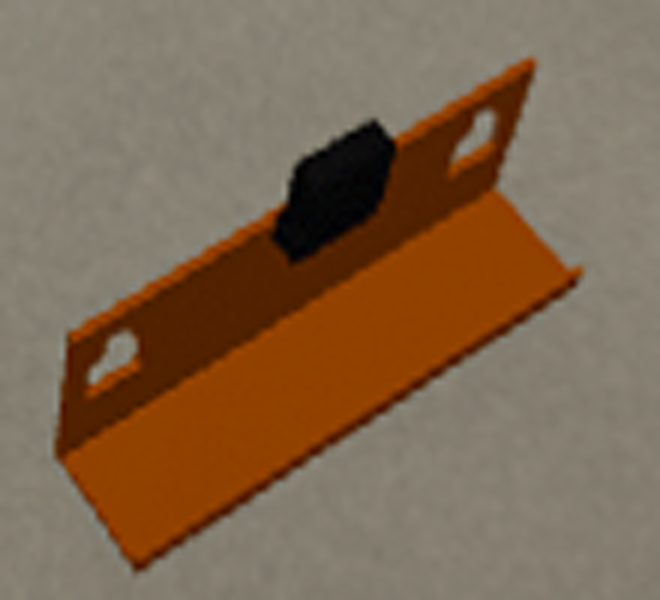

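View pics/d18.png

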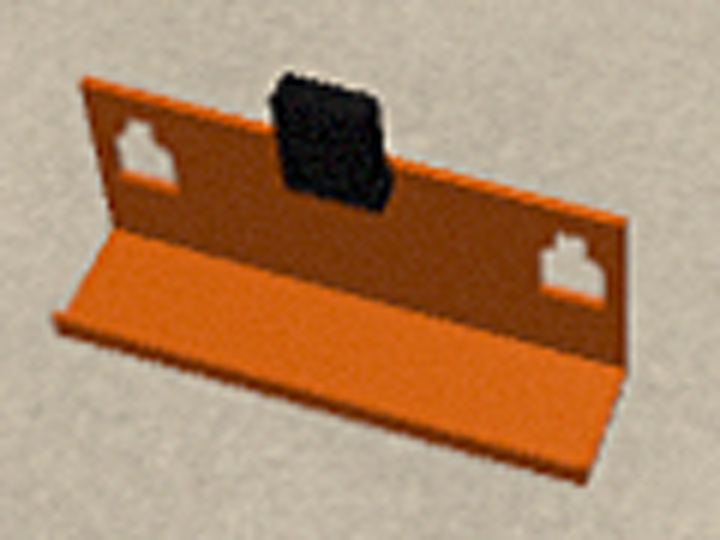

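```bash
python3 -m creep '[[0,0,-0.018,20,-1.5,0,0.25],[0,0,-0.018,35,-1.5,0,0.25],[0,0,-0.018,38,-1,0,0.25],[0,0,-0.018,38,0,0,0.25],[0,0,-0.018,38,0,0,0.25],[0,0,-0.018,38,1,0,0.25],[0,0,-0.018,38,1.5,2,0.25],[0,0,-0.018,38,2,2,0.25],[0,0,-0.018,36,3,2,0.25],[0,0,-0.015,24,3,2,0.25]]'
python3 -m creep '[[0,0,0,10,0,2,0.25],[0,0,0,3,0,0,0.25],[0,0,0,0,0,0,0.25],[0,0,0,0,0,0,0.25]]'
python3 - <<'E'
from h import *
st();f=grab_frame("wrist");cv2.imwrite("pics/w18.png",f["color"][:,:,::-1]);
import pickle;pickle.dump(f,open("w18.pkl","wb"))
E
```

```text
clock: 41.3
eef_pos: [579.6, 306.5, 412.1]
tcp_rot: [3.141, 0.009, 1.609]
contact_force: [0.5, -0.3, -0.3]
opening: 0.749
clock: 41.63
eef_pos: [578.6, 323.8, 407.9]
tcp_rot: [-3.14, 0.01, 1.613]
contact_force: [0.0, -0.4, 0.3]
opening: 0.757
t41.63 [578.6 323.8 407.9] [-3.1403  0.01    1.6133] F [ 0.  -0.4  0.3] op 0.757
```

View pics/w18.png

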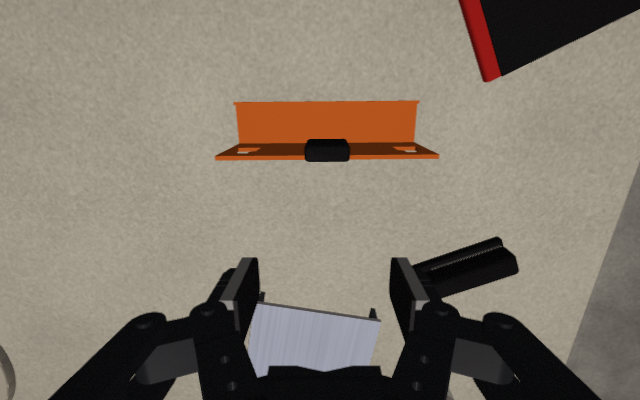

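```bash
python3 - <<'E'
from h import *
import pickle
f=pickle.load(open("w18.pkl","rb"));crop(f,"pics/w18b.png",205,90,450,170,3)
E
```

```text
(no output)
```

View pics/w18b.png

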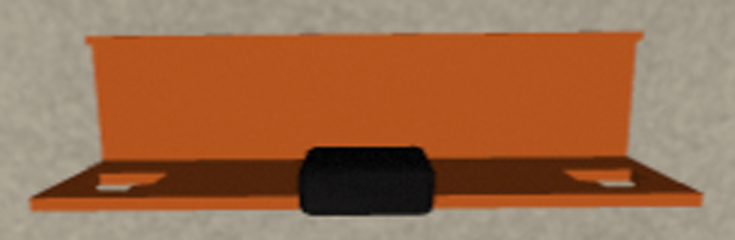

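```bash
python3 - <<'E'
from h import *
import pickle
f=pickle.load(open("w18.pkl","rb"))
c=lambda u,v:(205+u/3-.33,90+v/3-.33)
A=[onz(f,*c(*p),90) for p in [(33,204),(701,200)]]
print(A[0].round(1),A[1].round(1),((A[0]+A[1])/2).round(1)); e=A[1]-A[0]; print(np.linalg.norm(e),np.arctan2(e[1],e[0]))
yaw=np.arctan2(e[1],e[0]); m=(A[0]+A[1])/2
print("lug from sheet",m+np.array([-np.sin(yaw)*10,np.cos(yaw)*10,0]))
for p in [(301,172),(434,172),(434,213),(301,213)]: print(onz(f,*c(*p),130).round(1))
L=[onz(f,*c(*p),130) for p in [(303,174),(433,174),(433,212),(303,212)]];print(sum(L)/4)
E
```

```text
[478.1 348.9  90. ] [680.3 358.7  90. ] [579.2 353.8  90. ]
202.40234519329127 0.04830143371451221
lug from sheet [578.74554215 363.80301347  90.        ]
[561.4 368.  130. ]
[595.7 369.4 130. ]
[596.5 358.8 130. ]
[561.6 357.3 130. ]
[578.94512436 363.24122474 130.        ]
```

```bash
python3 -m creep '[[0,0,-0.006,12,0,15,0.25],[0,0,0,14,0,28,0.25],[0,0,0,10,0,32,0.25],[0,0,0,5,0,26,0.25],[0,0,0,2,0,12,0.25],[0,0,0,0,0,4,0.25],[0,0,0,0,0,0,0.25],[0,0,0,0,0,0,0.25]]'
python3 - <<'E'
from h import *
plan([578.8,363.5,267],1.6193,grip=.25)
E
```

```text
clock: 42.35
eef_pos: [578.8, 361.1, 285.7]
tcp_rot: [3.139, 0.009, 1.61]
contact_force: [0.6, 0.2, 0.1]
opening: 0.748
n 1 d [  0.    2.4 -18.7] w [ 0.003  0.009 -0.01 ]
[0.0027, 0.009, -0.0097, 2.5, 0.1, 18.7, 0.25]
```

```bash
python3 -m creep '[[0.003,0.009,-0.01,3,0,8,0.25],[0,0,0,0,0,8,0.25],[0,0,0,0,0,3,0.25],[0,0,0,0,0,0,0.25],[0,0,0,0,0,0,0.25]]'
python3 - <<'E'
from h import *
plan([578.8,363.5,267],1.6193,grip=.25)
f=grab_frame("wrist");cv2.imwrite("pics/w19.png",f["color"][:,:,::-1]);
E
```

```text
clock: 42.77
eef_pos: [580.5, 364.0, 269.8]
tcp_rot: [3.136, -0.004, 1.619]
contact_force: [-0.0, -0.5, 0.3]
opening: 0.75
n 1 d [-1.7 -0.5 -2.8] w [ 0.006 -0.004  0.   ]
[0.0056, -0.0044, 0.0, -0.4, -1.7, 2.7, 0.25]
```

View pics/w19.png

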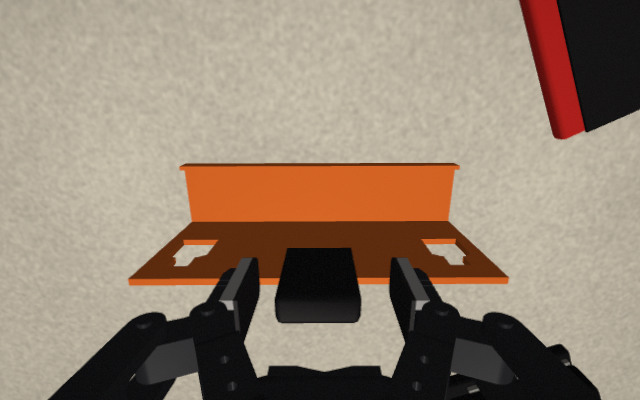

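```bash
python3 -m creep '[[0.005,-0.004,0,-0.5,-2,5,0.25],[0,0,0,0,0,1,0.3],[0,0,0,0,0,0,0.8],[0,0,0,0,0,0,0.8],[0,0,0,0,0,0,0.8],[0,0,0,0,0,0,0.8],[0,0,0,0,0,0,0.8]]' 80
python3 -c "
from h import *
s=st()"
python3 -m creep '[[0,0,0,0,0,-10,0.8],[0,0,0,0,0,-20,0.8],[0,0,0,0,0,-30,0.8],[0,0,0,0,0,-30,0.8],[0,0,0,0,0,-20,0.8],[0,0,0,0,0,-5,0.8],[0,0,0,0,0,0,0.8],[0,0,0,0,0,0,0.8]]' 80
python3 - <<'E'
from h import *
st();f=grab_frame("wrist");cv2.imwrite("pics/w20.png",f["color"][:,:,::-1]);
import pickle;pickle.dump(f,open("w20.pkl","wb"));st()
crop(f,"pics/w20b.png",110,130,530,340,1.9)
E
```

```text
clock: 43.4
eef_pos: [578.6, 363.6, 264.4]
tcp_rot: [3.14, -0.001, 1.619]
contact_force: [0.1, 0.2, 0.5]
opening: 0.409
t43.40 [578.6 363.6 264.4] [ 3.1399e+00 -7.0000e-04  1.6194e+00] F [0.1 0.2 0.5] op 0.409
clock: 44.07
eef_pos: [577.1, 362.7, 383.9]
tcp_rot: [-3.138, 0.002, 1.619]
contact_force: [-0.0, 0.8, -1.6]
opening: 0.412
t44.07 [577.1 362.7 383.9] [-3.1375e+00  2.5000e-03  1.6195e+00] F [-0.   0.8 -1.6] op 0.412
t44.12 [576.9 362.7 383.4] [-3.1369e+00  2.9000e-03  1.6195e+00] F [ 0.3  0.2 -2.4] op 0.413
```

View pics/w20b.png

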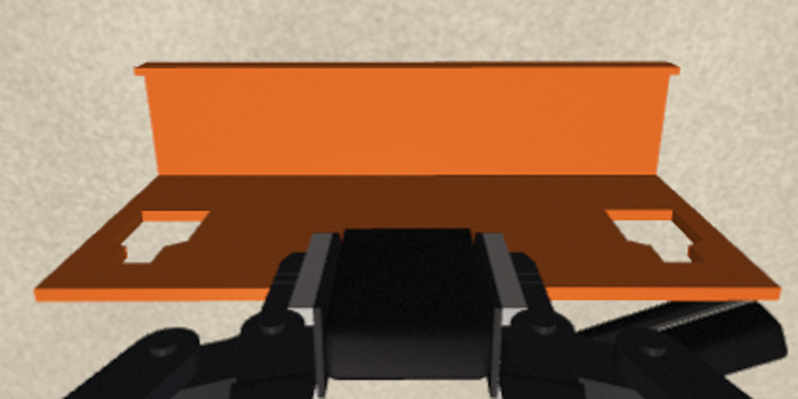

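```bash
python3 - <<'E'
from h import *
fs=grab_frame("scene");fd=grab_frame("side")
for n,f in (("s",fs),("d",fd)):
    for b in blobs(f,(105,150,60),(120,255,255),60)[2]: print(n,b[1:],onz(f,*b[2],130).round(1))
plan([556,0,400],1.441,grip=.8)
E
```

```text
s ([279, 122, 17, 26, 247], [286.3, 134.1]) [ 497.7 -251.3  130. ]
s ([258, 127, 17, 26, 246], [265.7, 138.8]) [ 561.8 -259.3  130. ]
s ([289, 163, 6, 20, 101], [291.6, 172.1]) [562.7 -88.9 130. ]
s ([189, 176, 43, 30, 641], [209.7, 189.8]) [ 779.2 -128.   130. ]
s ([222, 201, 18, 20, 251], [230.2, 209.6]) [758.6 -36.1 130. ]
d ([0, 0, 231, 280, 40179], [90.9, 102.0]) [1666.6 -330.7  130. ]
d ([445, 25, 119, 87, 6618], [502.7, 66.1]) [   50.1 -1478.7   130. ]
d ([340, 149, 19, 22, 237], [348.8, 159.2]) [ 553.  -252.6  130. ]
d ([359, 154, 19, 22, 247], [367.7, 164.3]) [ 490.2 -243.9  130. ]
d ([264, 166, 37, 18, 444], [283.2, 174.7]) [709.7 -98.5 130. ]
d ([338, 183, 7, 20, 101], [340.6, 192.6]) [525.6 -70.3 130. ]
n 10 d [ -20.8 -362.5   17.7] w [-0.006  0.004  0.179]
[-0.0006, 0.0004, 0.0179, -36.1, -3.9, -1.6, 0.8]
[-0.0006, 0.0004, 0.0179, -36.2, -3.2, -1.6, 0.8]
[-0.0006, 0.0004, 0.0179, -36.2, -2.6, -1.6, 0.8]
[-0.0006, 0.0004, 0.0179, -36.3, -1.9, -1.7, 0.8]
[-0.0006, 0.0004, 0.0179, -36.3, -1.3, -1.7, 0.8]
[-0.0006, 0.0004, 0.0179, -36.3, -0.6, -1.7, 0.8]
[-0.0006, 0.0004, 0.0179, -36.3, 0.0, -1.7, 0.8]
[-0.0006, 0.0004, 0.0179, -36.3, 0.7, -1.7, 0.8]
[-0.0006, 0.0004, 0.0179, -36.3, 1.3, -1.7, 0.8]
[-0.0006, 0.0004, 0.0179, -36.3, 2.0, -1.8, 0.8]
```

```bash
python3 -m creep '[[0,0,0.015,-16,-2,-3,0.8],[0,0,0.018,-28,-3,-3,0.8],[0,0,0.018,-34,-2.5,-3,0.8],[0,0,0.018,-36,-2,-2,0.8],[0,0,0.018,-36,-1,-2,0.8],[0,0,0.018,-36,-0.5,0,0.8],[0,0,0.018,-36,0,0,0.8],[0,0,0.018,-34,0.5,0,0.8],[0,0,0.018,-28,1,0,0.8],[0,0,0.014,-16,1,0,0.8]]'
python3 -m creep '[[0,0,0,-6,0,0,0.8],[0,0,0,0,0,0,0.8],[0,0,0,0,0,0,0.8]]'
python3 - <<'E'
from h import *
st()
plan([552.8,-39.5,345],1.441,grip=.8)
f=grab_frame("wrist");cv2.imwrite("pics/w21.png",f["color"][:,:,::-1])
E
```

```text
clock: 45.05
eef_pos: [552.3, 49.4, 384.9]
tcp_rot: [-3.118, 0.014, 1.442]
contact_force: [-0.1, 0.1, -1.4]
opening: 0.408
clock: 45.3
eef_pos: [549.8, 38.8, 382.9]
tcp_rot: [-3.114, 0.016, 1.436]
contact_force: [-0.3, 0.0, -1.3]
opening: 0.408
t45.30 [549.8  38.8 382.9] [-3.1138  0.0157  1.436 ] F [-0.3  0.  -1.3] op 0.408
n 3 d [  3.  -78.3 -37.9] w [-0.028  0.016 -0.005]
[-0.0093, 0.0052, -0.0017, -25.5, 4.9, 12.9, 0.8]
[-0.0093, 0.0052, -0.0017, -25.6, 4.7, 12.8, 0.8]
[-0.0093, 0.0052, -0.0017, -25.7, 4.5, 12.7, 0.8]
```

View pics/w21.png

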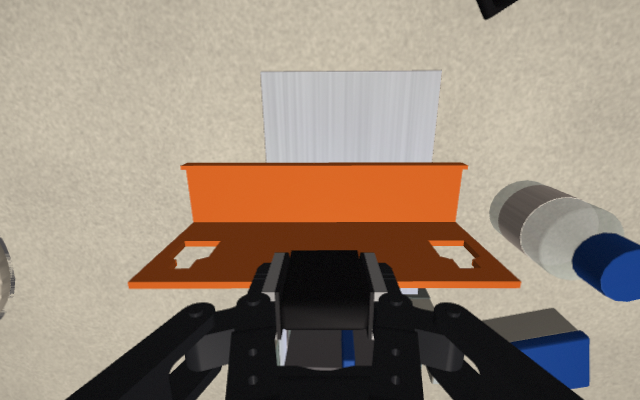

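```bash
python3 -m creep '[[-0.01,0.006,-0.001,-18,4,8,0.8],[-0.01,0.005,-0.001,-24,4,12,0.8],[-0.008,0.005,0,-20,4,10,0.8],[0,0,0,-10,1,4,0.8],[0,0,0,-3,0,2,0.8],[0,0,0,0,0,0,0.8],[0,0,0,0,0,0,0.8]]'
python3 - <<'E'
from h import *
st()
plan([554,-39.6,331.4],1.441,grip=.8)
E
```

```text
clock: 45.93
eef_pos: [554.2, -31.2, 345.6]
tcp_rot: [3.141, -0.004, 1.449]
contact_force: [0.1, -0.1, -1.8]
opening: 0.409
t45.93 [554.2 -31.2 345.6] [ 3.1407 -0.0039  1.4485] F [ 0.1 -0.1 -1.8] op 0.409
n 1 d [ -0.2  -8.4 -14.2] w [ 0.001 -0.004  0.008]
[0.0009, -0.0039, 0.0075, -8.4, 0.8, 14.2, 0.8]
```

```bash
python3 -m creep '[[0.001,-0.004,0.008,-6,0.8,7,0.8],[0,0,0,-2,0,6,0.8],[0,0,0,0,0,2,0.8],[0,0,0,0,0,0,0.8],[0,0,0,0,0,0,0.8]]'
python3 - <<'E'
from h import *
st()
plan([554,-39.6,331.4],1.441,grip=.8)
fs=grab_frame("scene");fd=grab_frame("side")
crop(fs,"pics/s22.png",240,120,370,260,5);crop(fd,"pics/d22.png",270,140,400,270,5)
import pickle;pickle.dump((fs,fd),open("sd22.pkl","wb"));st()
E
```

```text
clock: 46.35
eef_pos: [554.6, -36.8, 330.1]
tcp_rot: [3.141, -0.0, 1.443]
contact_force: [1.1, 0.5, -2.3]
opening: 0.411
t46.35 [554.6 -36.8 330.1] [ 3.1406e+00 -1.0000e-04  1.4428e+00] F [ 1.1  0.5 -2.3] op 0.411
n 1 d [-0.6 -2.8  1.3] w [ 0.001 -0.     0.002]
[0.001, -0.0001, 0.0018, -2.9, -0.2, -1.3, 0.8]
t46.45 [554.6 -36.9 330.3] [ 3.1404e+00 -2.0000e-04  1.4427e+00] F [-0.2 -0.2 -2.1] op 0.407
```

View pics/s22.png

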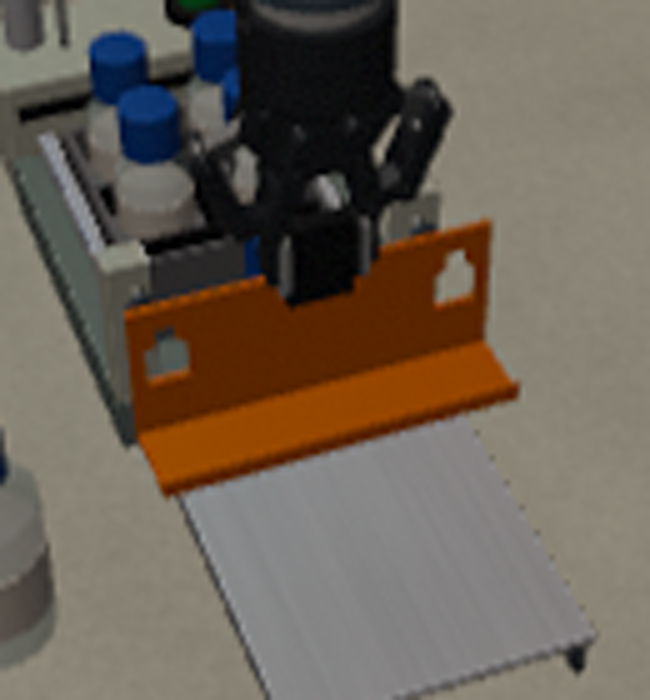

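View pics/d22.png

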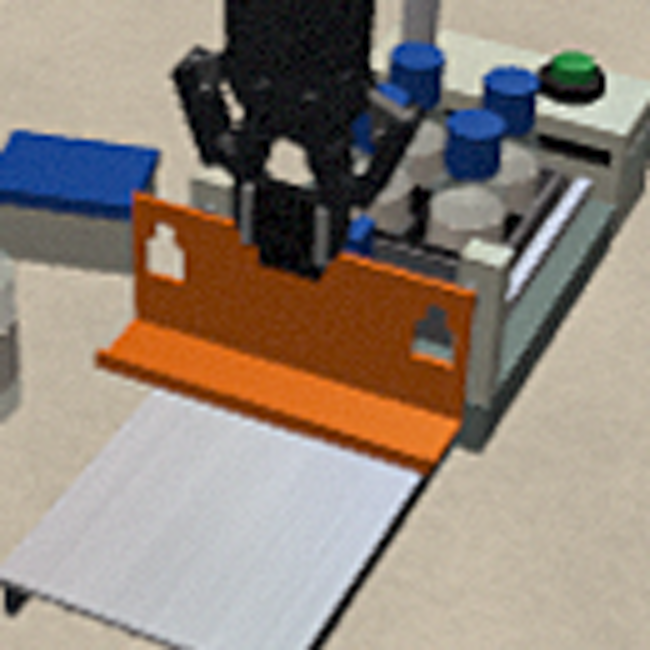

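```bash
cat > t.py <<'E'
from h import *
import pickle
fs,fd=pickle.load(open("sd22.pkl","rb"))
cs=lambda u,v:(240+u/5-.4,120+v/5-.4); cd=lambda u,v:(270+u/5-.4,140+v/5-.4)
O=np.array([545,-109,0]);Rm=Ro.from_euler('z',-.1295)
def rep(n,x): print(n,x[0].round(1),"coll",Rm.inv().apply(x[0]-O).round(1),np.round(x[1],1))
for n,p,q in (("near top",(461,252),(436,307)),("near bot",(456,301),(433,357)),("far top",(166,330),(163,224)),("far bot",(168,378),(166,276)),("cornNear",(490,222),(474,294)),("cornFar",(126,312),(133,193)),):
    rep(n,tri((fs,*cs(*p)),(fd,*cd(*q))))
rep("screw n",(np.array([465.0,-81.6,116.5]),0));rep("screw f",(np.array([627.6,-104.2,114.9]),0))
E
python3 t.py
```

```text
near top [470.2 -32.7 141.6] coll [-84.   66.  141.6] [0.1 0.1]
near bot [470.2 -35.4 105.2] coll [-83.7  63.4 105.2] [0.7 0.7]
far top [633.8 -55.3 140.3] coll [ 81.1  64.7 140.3] [0.8 0.8]
far bot [633.5 -58.8 102.5] coll [ 81.3  61.2 102.5] [0.6 0.6]
cornNear [451.2 -35.1 153.2] coll [-102.6   61.1  153.2] [0.1 0.1]
cornFar [652.7 -60.2 155.2] coll [100.5  62.3 155.2] [0.7 0.7]
screw n [465.  -81.6 116.5] coll [-82.9  16.8 116.5] 0
screw f [ 627.6 -104.2  114.9] coll [ 81.3  15.4 114.9] 0
```

```bash
python3 -m creep '[[0,0,0.001,-8,0,-1,0.8],[0,0,0,-10,0,0,0.8],[0,0,0,-8,0,0,0.8],[0,0,0,-5,0,0,0.8],[0,0,0,0,0,0,0.8],[0,0,0,0,0,0,0.8]]'
cat > c2.py <<'E'
from h import *
import sys
s=st();O=np.array([545,-109]);d=s["eef_pos"][:2]-O;a=-.1295
print("coll x %.1f sheet y %.1f  guard z %.1f"%(d[0]*np.cos(a)+d[1]*np.sin(a),-d[0]*np.sin(a)+d[1]*np.cos(a)-10,s["eef_pos"][2]-264.4))
R0=Ro.from_euler('xyz',s["tcp_rot"]);print("w to level",(R0.inv()*Ro.from_euler('xyz',[np.pi,0,1.4413])).as_rotvec().round(4))
E
python3 c2.py
```

```text
clock: 46.95
eef_pos: [550.3, -71.7, 332.3]
tcp_rot: [3.139, 0.0, 1.441]
contact_force: [-0.1, -0.5, -1.9]
opening: 0.409
t46.95 [550.3 -71.7 332.3] [3.1388e+00 2.0000e-04 1.4411e+00] F [-0.1 -0.5 -1.9] op 0.409
coll x 0.4 sheet y 27.7  guard z 67.9
w to level [ 0.0028  0.0002 -0.0002]
```

```bash
python3 - <<'E'
from h import *
fs=grab_frame("scene");fd=grab_frame("side")
crop(fs,"pics/s23.png",240,120,370,260,5);crop(fd,"pics/d23.png",270,140,400,270,5)
E
```

```text
(no output)
```

View pics/s23.png

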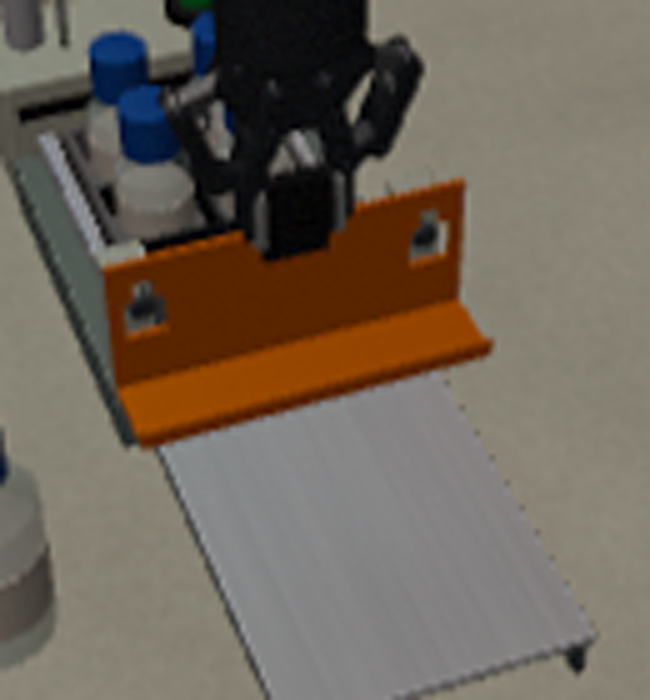

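View pics/d23.png

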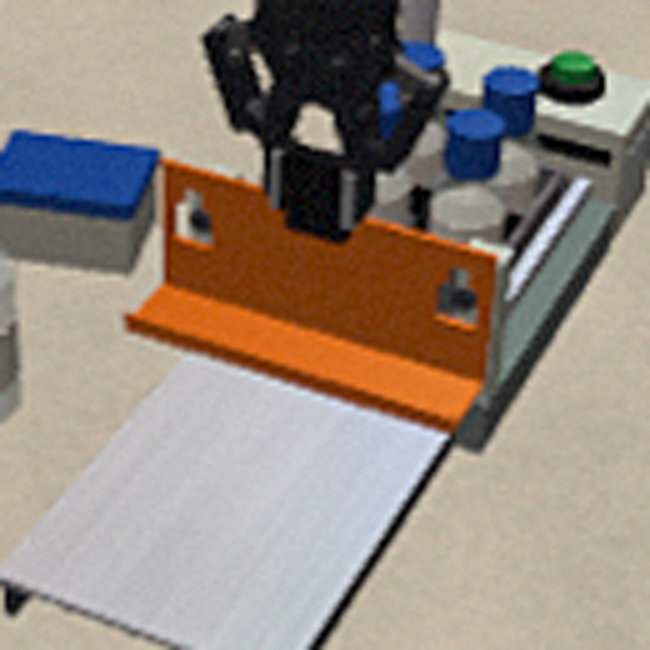

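```bash
python3 -m creep '[[0.002,0,0,-4,-0.3,0.3,0.8],[0,0,0,-4,0,0,0.8],[0,0,0,0,0,0,0.8]]'; python3 c2.py; python3 -m creep '[[0,0,0,-4,0,0,0.8],[0,0,0,-3,0,0,0.8],[0,0,0,0,0,0,0.8]]'; python3 c2.py
```

```text
clock: 47.3
eef_pos: [548.9, -79.2, 331.9]
tcp_rot: [3.141, 0.0, 1.443]
contact_force: [-0.2, -1.0, -2.4]
opening: 0.409
t47.30 [548.9 -79.2 331.9] [3.1411 0.     1.4426] F [-0.2 -1.  -2.4] op 0.409
coll x 0.1 sheet y 20.0  guard z 67.5
w to level [0.0005 0.     0.0013]
clock: 47.55
eef_pos: [548.0, -86.7, 331.8]
tcp_rot: [3.141, 0.0, 1.443]
contact_force: [-0.1, 0.1, -2.6]
opening: 0.411
t47.55 [548.  -86.7 331.8] [3.1413 0.     1.443 ] F [-0.1  0.1 -2.6] op 0.411
coll x 0.1 sheet y 12.5  guard z 67.4
w to level [0.0003 0.     0.0017]
```

```bash
python3 -m creep '[[0,0,0.001,-2.5,0,0,0.8],[0,0,0,0,0,0,0.8]]'; python3 c2.py; python3 - <<'E'
from h import *
f=grab_frame("wrist");cv2.imwrite("pics/w24.png",f["color"][:,:,::-1])
E
```

```text
clock: 47.72
eef_pos: [547.6, -89.6, 331.8]
tcp_rot: [3.141, -0.0, 1.442]
contact_force: [-0.5, -0.2, -2.5]
opening: 0.405
t47.72 [547.6 -89.6 331.8] [ 3.1414 -0.      1.4418] F [-0.5 -0.2 -2.5] op 0.405
coll x 0.1 sheet y 9.6  guard z 67.4
w to level [ 0.0002 -0.      0.0005]
```

View pics/w24.png

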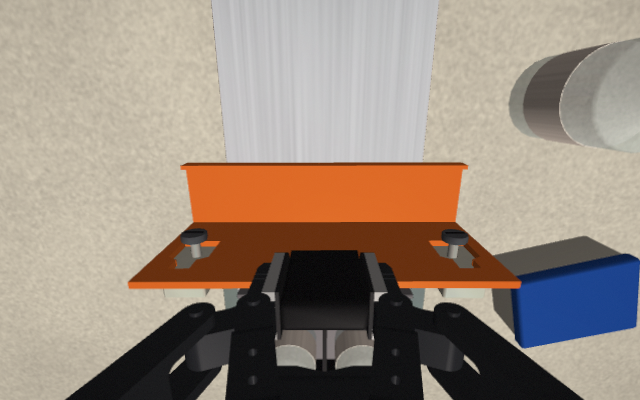

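```bash
python3 -m creep '[[0,0,0,0,0,3,0.8],[0,0,0,0,0,4,0.8],[0,0,0,0,0,4,0.8],[0,0,0,0,0,0,0.8]]'; python3 c2.py; python3 -m creep '[[0,0,0,0,0,4,0.8],[0,0,0,0,0,3,0.8],[0,0,0,0,0,0,0.8]]'; python3 c2.py
```

```text
clock: 48.1
eef_pos: [547.7, -89.2, 319.8]
tcp_rot: [3.141, -0.0, 1.442]
contact_force: [-0.4, 0.0, -2.9]
opening: 0.407
t48.10 [547.7 -89.2 319.8] [ 3.1409e+00 -3.0000e-04  1.4417e+00] F [-0.4  0.  -2.9] op 0.407
coll x 0.1 sheet y 10.0  guard z 55.4
w to level [ 0.0007 -0.0003  0.0004]
clock: 48.35
eef_pos: [547.6, -89.0, 311.6]
tcp_rot: [-3.141, -0.0, 1.442]
contact_force: [-0.2, 0.1, -2.8]
opening: 0.413
t48.35 [547.6 -89.  311.6] [-3.1414e+00 -3.0000e-04  1.4420e+00] F [-0.2  0.1 -2.8] op 0.413
coll x -0.0 sheet y 10.1  guard z 47.2
w to level [-0.0002 -0.0003  0.0007]
```

```bash
python3 -m creep '[[0,0,0,0,0,2,0.8],[0,0,0,0,0,1.5,0.8]]'; python3 c2.py; python3 -m creep '[[0,0,0,0,0,1.5,0.8],[0,0,0,0,0,0,0.8]]'; python3 c2.py
```

```text
clock: 48.52
eef_pos: [547.8, -88.9, 308.7]
tcp_rot: [3.142, -0.0, 1.442]
contact_force: [-7.8, 2.2, 22.2]
opening: 0.413
t48.52 [547.8 -88.9 308.7] [ 3.1415e+00 -4.0000e-04  1.4421e+00] F [-7.8  2.2 22.2] op 0.413
coll x 0.2 sheet y 10.2  guard z 44.3
w to level [ 0.0001 -0.0004  0.0008]
clock: 48.68
eef_pos: [547.9, -88.9, 309.3]
tcp_rot: [3.141, -0.0, 1.442]
contact_force: [-0.4, 0.3, -2.3]
opening: 0.409
t48.68 [547.9 -88.9 309.3] [ 3.1411e+00 -3.0000e-04  1.4422e+00] F [-0.4  0.3 -2.3] op 0.409
coll x 0.3 sheet y 10.3  guard z 44.9
w to level [ 0.0005 -0.0003  0.0009]
```

```bash
python3 -m creep '[[0,0,0,0,0,3,0.8],[0,0,0,0,0,2,0.8]]'; python3 c2.py; python3 -m creep '[[0,0,0,0,0,1,0.8]]'; python3 c2.py; python3 - <<'E'
from h import *
f=grab_frame("wrist");crop(f,"pics/w25.png",120,150,530,400,1.9)
fs=grab_frame("scene");fd=grab_frame("side")
crop(fs,"pics/s25.png",240,120,370,260,5);crop(fd,"pics/d25.png",270,140,400,270,5)
E
```

```text
clock: 48.85
eef_pos: [548.2, -88.9, 308.4]
tcp_rot: [3.14, -0.0, 1.442]
contact_force: [-11.1, 1.0, 25.9]
opening: 0.407
t48.85 [548.2 -88.9 308.4] [ 3.1399e+00 -3.0000e-04  1.4423e+00] F [-11.1   1.   25.9] op 0.407
coll x 0.6 sheet y 10.4  guard z 44.0
w to level [ 0.0017 -0.0003  0.001 ]
clock: 48.93
eef_pos: [548.1, -88.9, 308.8]
tcp_rot: [3.14, -0.0, 1.442]
contact_force: [-3.5, 0.9, 5.2]
opening: 0.412
t48.93 [548.1 -88.9 308.8] [ 3.1398e+00 -1.0000e-04  1.4423e+00] F [-3.5  0.9  5.2] op 0.412
coll x 0.4 sheet y 10.3  guard z 44.4
w to level [ 0.0018 -0.0001  0.001 ]
```

View pics/w25.png

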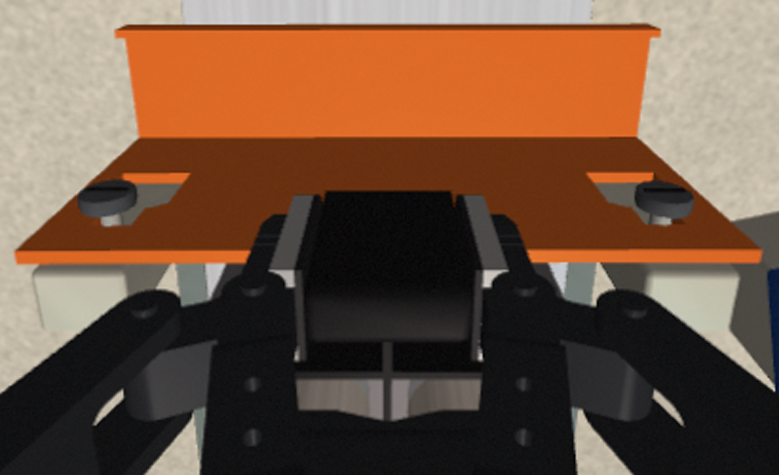

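View pics/d25.png

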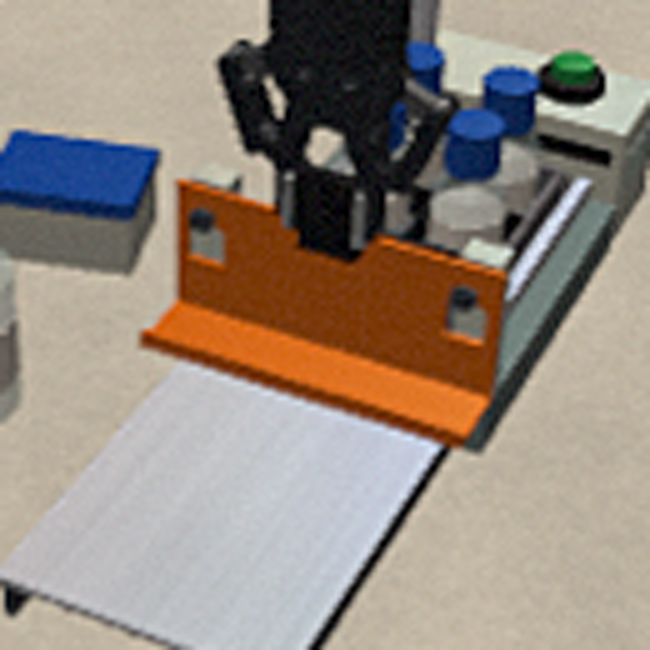

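View pics/s25.png

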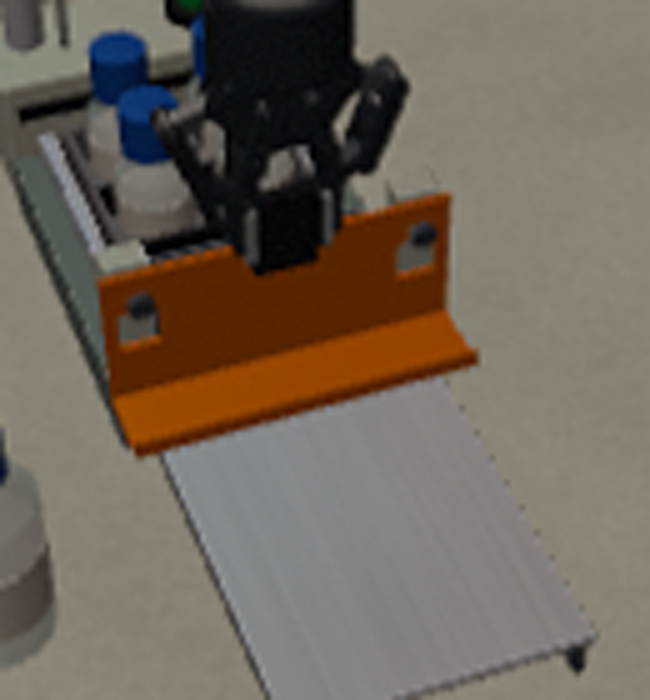

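```bash
python3 -m creep '[[0,0,0,0,0,0,0.8],[0,0,0,0,0,0,0.55],[0,0,0,0,0,0,0.4],[0,0,0,0,0,0,0.3],[0,0,0,0,0,0,0.3],[0,0,0,0,0,-10,0.3],[0,0,0,0,0,-25,0.3],[0,0,0,0,0,-35,0.3],[0,0,0,3,0,-30,0.3],[0,0,0,3,0,-10,0.3]]'
python3 -m creep '[[0,0,0,0,0,0,0.3],[0,0,0,0,0,0,0.3],[0,0,0,0,0,0,0.3]]'
python3 - <<'E'
from h import *
st()
f=grab_frame("wrist");cv2.imwrite("pics/w26.png",f["color"][:,:,::-1])
fs=grab_frame("scene");fd=grab_frame("side")
crop(fs,"pics/s26.png",230,80,370,260,4);crop(fd,"pics/d26.png",270,100,410,270,4)
import pickle;pickle.dump((fs,fd),open("sd26.pkl","wb"))
for n,g in (("s",fs),("d",fd)): print([b[1:] for b in blobs(g,(50,120,50),(75,255,255))[2]])
E
```

```text
clock: 49.92
eef_pos: [548.0, -83.1, 421.7]
tcp_rot: [-3.138, -0.0, 1.442]
contact_force: [1.8, 0.7, 0.2]
opening: 0.698
clock: 50.17
eef_pos: [548.4, -82.7, 424.6]
tcp_rot: [3.14, -0.0, 1.442]
contact_force: [0.2, -0.2, 0.3]
opening: 0.7
t50.17 [548.4 -82.7 424.6] [ 3.1397e+00 -3.0000e-04  1.4424e+00] F [ 0.2 -0.2  0.3] op 0.700
[]
[([380, 151, 9, 6, 43], [384.0, 153.3])]
```

View pics/w26.png

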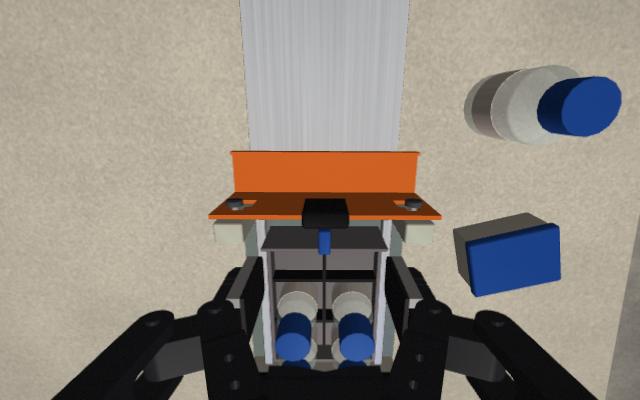

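View pics/s26.png

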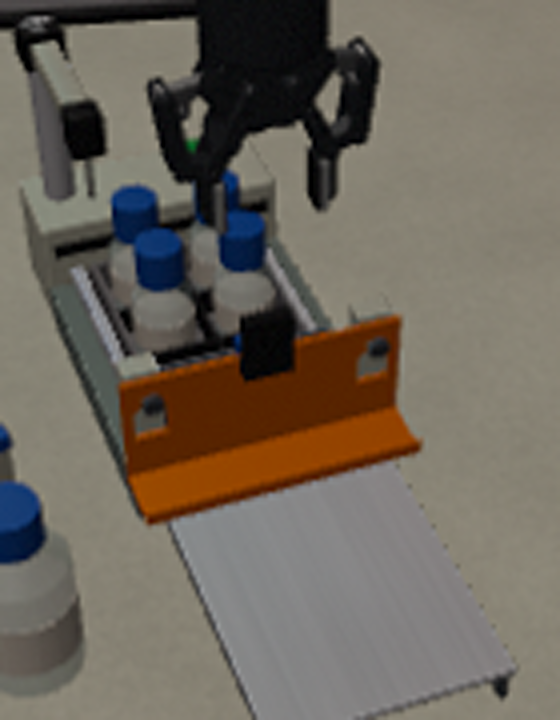

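View pics/d26.png

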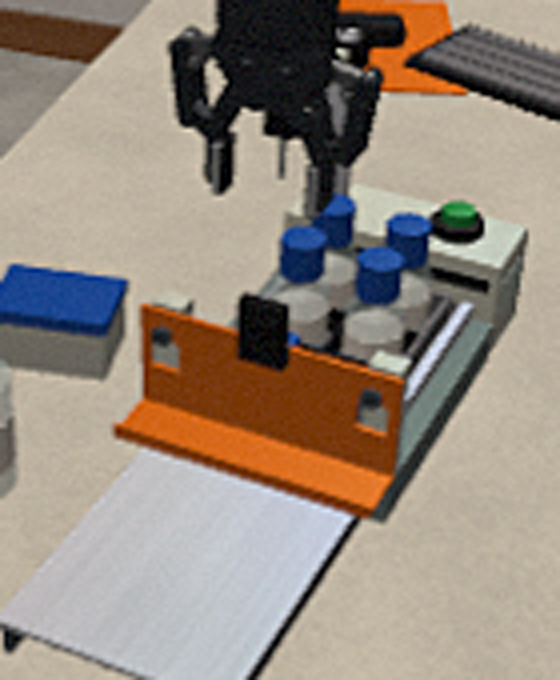

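```bash
python3 -c "
from h import *
plan([470,-180,455],1.7,grip=1,n=6)"
```

```text
n 6 d [-78.2 -97.3  31.3] w [-0.    -0.    -0.258]
[-0.0, -0.0001, -0.043, -17.7, -10.9, -5.2, 1.0]
[-0.0, -0.0001, -0.043, -17.3, -11.6, -5.2, 1.0]
[-0.0, -0.0001, -0.043, -16.8, -12.3, -5.2, 1.0]
[-0.0, -0.0001, -0.043, -16.2, -13.0, -5.2, 1.0]
[-0.0, -0.0001, -0.043, -15.6, -13.7, -5.2, 1.0]
[-0.0, -0.0001, -0.043, -15.0, -14.4, -5.2, 1.0]
```

```bash
python3 -m creep '[[0,0,-0.04,-12,-12,-8,1],[0,0,-0.045,-17,-14,-8,1],[0,0,-0.045,-17,-14,-6,1],[0,0,-0.045,-17,-14,-4,1],[0,0,-0.045,-16,-14,-2,1],[0,0,-0.045,-15,-14,-2,1]]'; python3 -c "
from h import *
plan([463,-360,450],2.0,grip=1)"
```

```text
clock: 50.82
eef_pos: [462.9, -175.9, 446.7]
tcp_rot: [-3.13, -0.006, 1.722]
contact_force: [0.1, 0.0, 0.3]
opening: 0.004
n 5 d [ 1.000e-01 -1.841e+02  3.300e+00] w [-0.011 -0.008 -0.278]
[-0.0022, -0.0016, -0.0555, -36.4, -5.5, -0.8, 1.0]
[-0.0022, -0.0016, -0.0555, -36.0, -7.6, -0.8, 1.0]
[-0.0022, -0.0016, -0.0555, -35.6, -9.5, -0.7, 1.0]
[-0.0022, -0.0016, -0.0555, -35.0, -11.5, -0.7, 1.0]
[-0.0022, -0.0016, -0.0555, -34.3, -13.4, -0.7, 1.0]
```

```bash
python3 -m creep '[[-0.002,-0.001,-0.055,-26,-4,-1,1],[-0.002,-0.001,-0.055,-34,-7,-1,1],[-0.002,-0.001,-0.055,-34,-9,-1,1],[-0.002,-0.001,-0.05,-32,-11,-1,1],[0,0,-0.04,-22,-9,0,1],[0,0,-0.01,-10,-4,0,1],[0,0,0,-2,0,0,1],[0,0,0,0,0,0,1],[0,0,0,0,0,0,1]]'; python3 - <<'E'
from h import *
st();f=grab_frame("wrist");cv2.imwrite("pics/w27.png",f["color"][:,:,::-1])
for b in blobs(f,(45,100,40),(80,255,255),60)[2]: print(b[1:],onz(f,*b[2],103).round(1))
E
```

```text
clock: 51.57
eef_pos: [458.3, -352.4, 439.8]
tcp_rot: [-3.13, -0.017, 1.999]
contact_force: [0.4, 0.1, -0.4]
opening: 0.002
t51.57 [ 458.3 -352.4  439.8] [-3.1303 -0.0175  1.9991] F [ 0.4  0.1 -0.4] op 0.002
([309, 200, 30, 30, 694], [324.0, 214.7]) [ 464.6 -375.4  103. ]
```

View pics/w27.png

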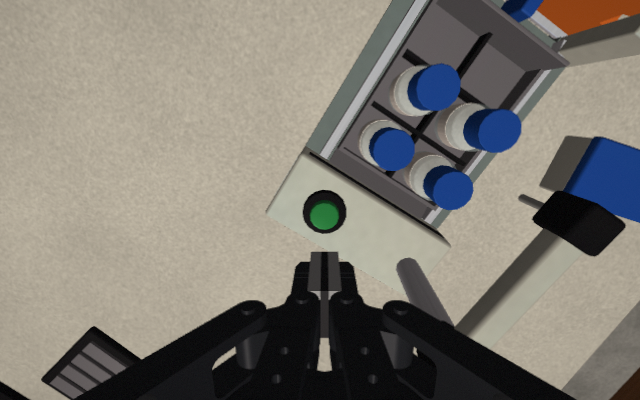

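```bash
python3 -c "
from h import *
plan([463.8,-376.8,300],2.0,grip=1)"
```

```text
n 4 d [   5.4  -24.7 -139.8] w [-0.011 -0.018 -0.   ]
[-0.0028, -0.0044, -0.0001, -6.8, -0.9, 34.8, 1.0]
[-0.0028, -0.0044, -0.0001, -6.6, -1.0, 34.9, 1.0]
[-0.0028, -0.0044, -0.0001, -6.5, -1.1, 34.9, 1.0]
[-0.0028, -0.0044, -0.0001, -6.3, -1.2, 34.9, 1.0]
```

```bash
python3 -m creep '[[-0.003,-0.005,0,-8,-1,20,1],[-0.003,-0.005,0,-8,-1,30,1],[-0.003,-0.004,0,-7,-1,30,1],[-0.002,-0.004,0,-4,-1,24,1],[0,0,0,-1,0,12,1],[0,0,0,0,0,3,1],[0,0,0,0,0,0,1],[0,0,0,0,0,0,1]]'; python3 - <<'E'
from h import *
plan([463.8,-376.8,290],2.0,grip=1)
f=grab_frame("wrist");cv2.imwrite("pics/w28.png",f["color"][:,:,::-1])
for b in blobs(f,(45,100,40),(80,255,255),60)[2]: print(b[1:],onz(f,*b[2],103).round(1))
E
```

```text
clock: 52.28
eef_pos: [468.1, -371.0, 318.4]
tcp_rot: [3.139, 0.002, 2.006]
contact_force: [0.4, -0.5, 0.2]
opening: -0.003
n 1 d [ -4.3  -5.8 -28.4] w [0.003 0.002 0.006]
[0.0026, 0.0023, 0.006, -3.4, -6.4, 28.3, 1.0]
([291, 215, 49, 47, 1615], [314.4, 236.4]) [ 463.5 -374.   103. ]
```

View pics/w28.png

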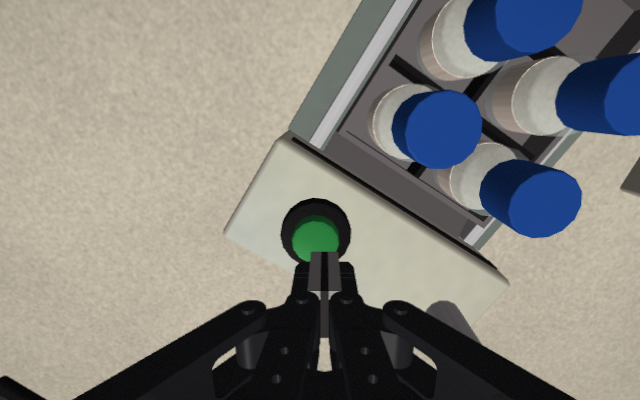

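```bash
python3 -m creep '[[0.002,0.002,0.006,-3.5,-6,6,1],[0,0,0,0,0,8,1],[0,0,0,0,0,8,1],[0,0,0,0,0,5,1],[0,0,0,0,0,1,1],[0,0,0,0,0,0,1]]'; python3 - <<'E'
from h import *
st();plan([463.5,-376.5,280],2.0,grip=1)
f=grab_frame("wrist");print(onz(f,315.5,239.5,103));crop(f,"pics/w29.png",220,150,420,320,4)
E
```

```text
clock: 52.83
eef_pos: [464.8, -377.6, 291.8]
tcp_rot: [3.138, 0.006, 2.0]
contact_force: [0.3, -0.4, 0.7]
opening: -0.004
t52.83 [ 464.8 -377.6  291.8] [3.1381 0.0063 1.9996] F [ 0.3 -0.4  0.7] op -0.004
n 1 d [ -1.3   1.1 -11.8] w [ 0.004  0.006 -0.   ]
[0.0035, 0.0063, -0.0004, 1.7, -0.7, 11.8, 1.0]
[ 457.84204176 -371.61404289  103.        ]
```

View pics/w29.png

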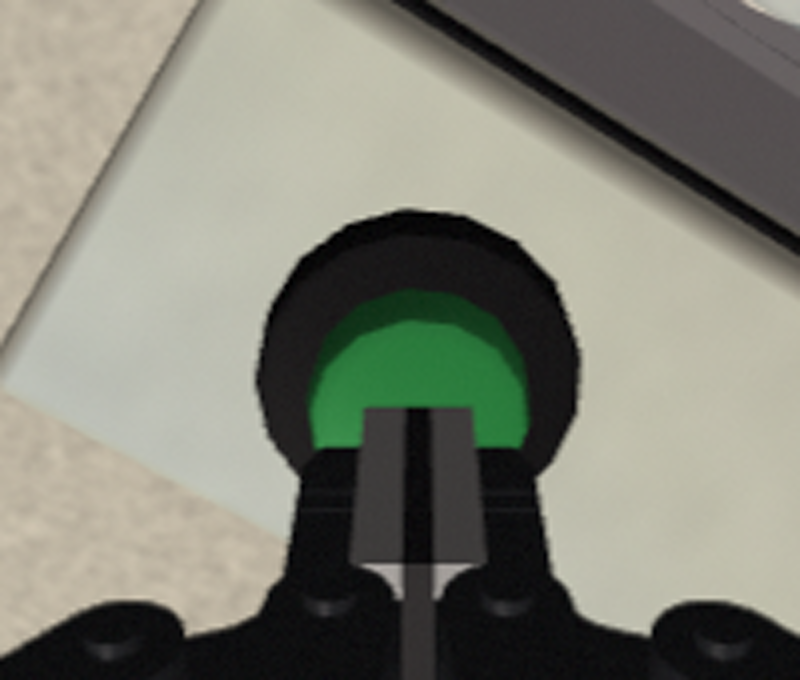

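```bash
python3 -m creep '[[0.003,0.006,0,1,-0.7,5,1],[0,0,0,0,0,5,1],[0,0,0,0,0,3,1],[0,0,0,0,0,0,1]]'; python3 -m creep '[[0,0,0,0,0,2.5,1],[0,0,0,0,0,2,1]]';python3 -m creep '[[0,0,0,0,0,2,1],[0,0,0,0,0,2,1]]'
```

```text
clock: 53.22
eef_pos: [464.1, -377.3, 279.4]
tcp_rot: [3.141, 0.001, 2.0]
contact_force: [-1.9, 0.9, 6.7]
opening: -0.001
clock: 53.38
eef_pos: [464.2, -377.4, 279.1]
tcp_rot: [3.141, 0.001, 2.0]
contact_force: [-8.5, 6.8, 29.7]
opening: 0.005
clock: 53.55
eef_pos: [464.1, -377.3, 279.2]
tcp_rot: [3.141, 0.001, 2.0]
contact_force: [-6.9, 4.7, 21.6]
opening: -0.003
```

```bash
python3 - <<'E'
from h import *
st()
f=grab_frame("wrist");crop(f,"pics/w30.png",220,150,420,320,4)
f=grab_frame("side");crop(f,"pics/d30.png",330,110,430,200,7)
E
```

```text
t53.55 [ 464.1 -377.3  279.2] [3.1407e+00 1.4000e-03 1.9997e+00] F [-6.9  4.7 21.6] op -0.003
```

View pics/w30.png

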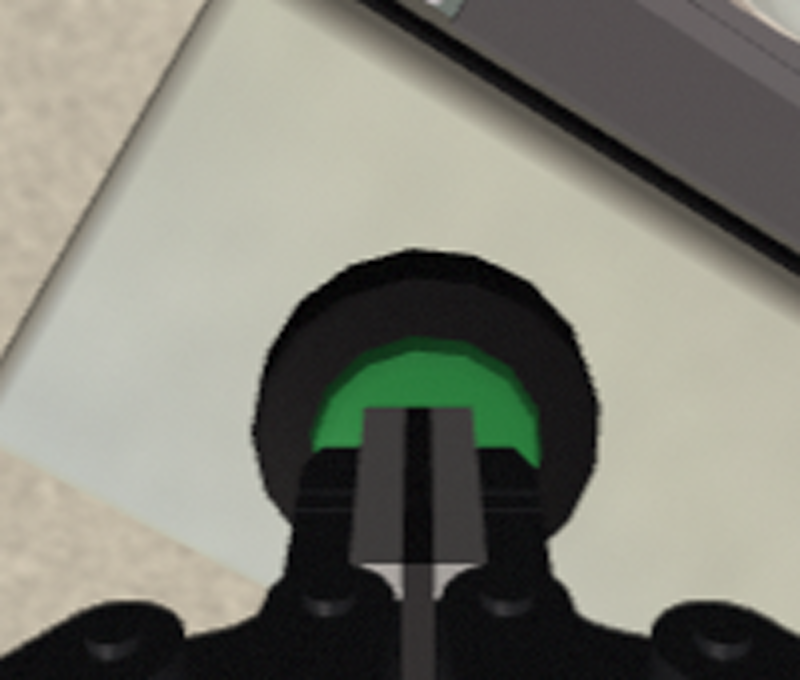

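View pics/d30.png

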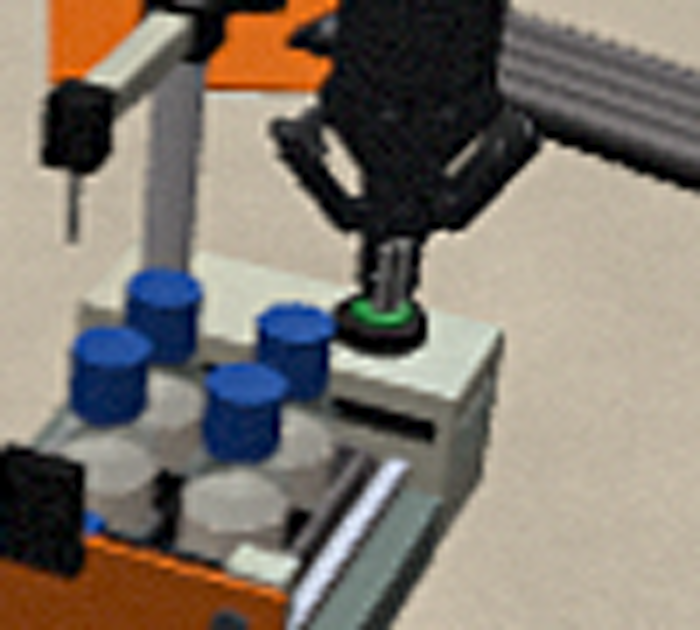

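```bash
python3 -m creep '[[0,0,0,0,0,-3,1],[0,0,0,0,0,-10,1],[0,0,0,0,0,-20,1],[0,0,0,0,0,-30,1],[0,0,0,0,0,-35,1],[0,0,0,0,0,-30,1],[0,0,0,20,-15,-15,1],[0,0,0,20,-15,0,1],[0,0,0,10,-5,0,1],[0,0,0,0,0,0,1]]'
python3 -m creep '[[0,0,0,0,0,0,1],[0,0,0,0,0,0,1],[0,0,0,0,0,0,1]]'
python3 - <<'E'
from h import *
st()
f=grab_frame("wrist");cv2.imwrite("pics/w31.png",f["color"][:,:,::-1]);caps(f,140)
fs=grab_frame("scene");fd=grab_frame("side")
cv2.imwrite("pics/s31.png",fs["color"][:,:,::-1]);cv2.imwrite("pics/d31.png",fd["color"][:,:,::-1])
for n,g in (("s",fs),("d",fd)): print(n,[b[1:] for b in blobs(g,(105,150,60),(120,255,255),40)[2]])
E
```

```text
clock: 54.48
eef_pos: [410.3, -345.2, 431.3]
tcp_rot: [3.14, 0.004, 2.0]
contact_force: [0.5, 0.2, 0.3]
opening: -0.002
clock: 54.73
eef_pos: [411.3, -345.7, 430.7]
tcp_rot: [3.139, 0.004, 2.0]
contact_force: [1.1, -0.5, 0.5]
opening: -0.001
t54.73 [ 411.3 -345.7  430.7] [3.1393 0.0036 2.0001] F [ 1.1 -0.5  0.5] op -0.001
cap [569, 5, 32, 35, 402] [ 526.9 -145.8  140. ]
cap [463, 90, 45, 46, 1550] [ 497.4 -227.6  140. ]
cap [523, 135, 44, 42, 1341] [ 560.7 -236.1  140. ]
cap [417, 155, 41, 40, 1281] [ 489.  -286.2  140. ]
cap [597, 157, 43, 72, 1632] [ 645.2 -237.6  140. ]
cap [474, 196, 41, 37, 1132] [ 552.7 -296.1  140. ]
s [([279, 122, 17, 26, 232], [286.1, 133.7]), ([258, 127, 17, 26, 229], [265.5, 138.4]), ([189, 176, 43, 30, 629], [209.6, 189.6]), ([222, 201, 18, 20, 232], [230.1, 209.2])]
d [([0, 0, 235, 280, 41459], [96.6, 101.4]), ([445, 25, 64, 75, 3364], [477.6, 60.7]), ([340, 149, 19, 22, 234], [348.8, 159.1]), ([359, 154, 19, 22, 243], [367.6, 164.3]), ([252, 166, 49, 26, 628], [275.9, 177.3])]
```

View pics/w31.png

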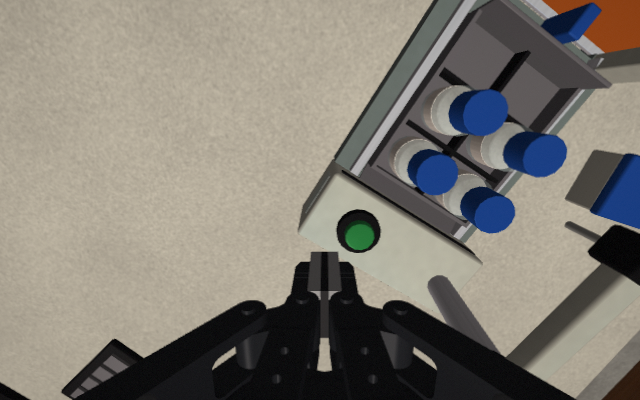

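View pics/s31.png

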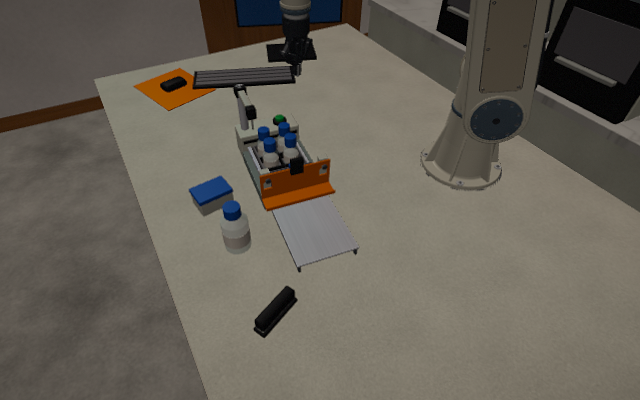

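View pics/d31.png

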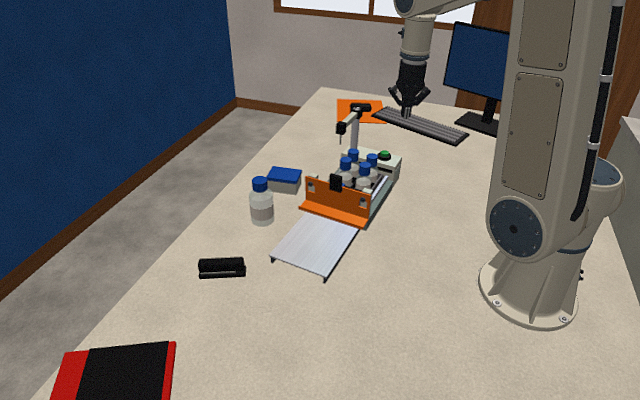

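```bash
python3 - <<'E'
from rig import job,sense
print(job.sign_off(), sense()["clock"])
E
```

```text
the job is handed in; nothing more can be done
the job is handed in; nothing more can be done
```

The fraction collector is set up in the order asked and the job is handed in, after about 55 s of the 208 s allowed.

**What I did**
- **Tray out:** I slid the tray out by its fin, down over the sill and onto the shelf.
- **Bottles:** I found four collection bottles and stood each in its own pocket, filling the nose and middle rows. One was knocked about 3 cm aside during the run, so I located it again before gripping it.
- **Tray home:** I pushed the loaded tray back in until it met the stop, at about 29 N. My wrist tilted 0.024 rad (about 1.4°) for part of this push because I corrected it the wrong way. I levelled it before going on, and no bottle tipped.
- **Guard and key:** I hung the guard over both screw heads and pulled it down to its end, at 22–26 N. I then pressed the green key to its hard stop at about 30 N.

**Last checks**
- **Bottles:** all four stand upright in separate pockets.
- **Tray:** its position came out at collector y of about -125 mm from the cap positions, which is home. Judged by the arm's own position, the stop seemed 3–4 mm deeper (about -129 mm). I put that down to the collector position estimate and the pads slipping or tilting.
- **Guard:** the screws sit at the top of its slots, and its lower edge was about 44–45 mm above the bench against the 45 mm required.
- **Key:** it was visibly lower while pressed and stood up again afterwards.
- **Bystanders:** the large bottle and the vial box are at the same pixel positions as at the start. The stapler I checked only by eye, and it looks unmoved.
- **Robot:** it was clear of everything when I handed in.

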